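# Snug a bronze bush in the ratchet vise

### The arm

A 6-joint arm with a two-finger parallel gripper is mounted at the origin on a cart in front of the work surface, level with it; the furniture and walls round the work are solid. World frame = base frame: x ahead of the robot, y to its left, z up, the work surface at z = 0. Lengths are in mm, angles in degrees, forces in N, time in s.
With the tool pointing down it reaches from about 350 to 850 mm from the base axis. Payload 8.1 kg.
Tool frame: the origin (TCP) lies on the mounting face of the last link; the fingertips stand 173 mm ahead of it and the grasp point (between the pads) lies 155 mm ahead of it; z points along the fingers, y is the direction in which the jaws open and shut (so a half turn about z gives the same grasp; the last joint's range is limited). The gripper opens to 85 mm and grips with 20 to 120 N. Pads are 22 mm wide; open, the fingers measure 114 mm over their backs; the gripper's body (76 mm by 85 mm) begins 54 mm behind the grasp point. The pads swing forward as they close: fully open they stand 13 mm farther back than shut.
Start: joints at [60.481, 7.471, 85.268, -0, 87.261, -4.893], TCP at [249.994, 545.445, 404.692] pointing down, gripper open.
Joint ranges: [-169.43, 169.43], [-51.17, 129.36], [1.28, 143.12], [-76.62, 256.62], [0, 156.53], [-152.29, 152.29]. Speed limits (degrees/s): [136.94, 136.94, 159.86, 180, 180, 180].

### API

Orientations are given as [roll, pitch, yaw] about the fixed x, y, z axes, in that order (R = Rz(yaw) Ry(pitch) Rx(roll)).
In Python, from bench import * gives the robot as it stands.
- The arm moves only by the shell command python3 -m jog 'ROWS' [FORCE]. ROWS is JSON, a list of rows, each an object of numbers: "tx", "ty", "tz": the shift along the tool's x, y, z as a fraction of full scale; "ax", "ay", "az": the turn, a rotation vector about the tool's x, y, z as a fraction of full scale; "hand": the opening, from 0 (shut) to 1 (fully open). A call has 1 to 5 rows; each row is the pose to reach, as a shift and turn from the pose commanded when the call began, along the tool's axes at that moment; what a row does not reach only later rows make up. Full scale, the value 1, is 150 mm for a shift and 45 degrees for a turn. A row lasts 1/12 s, in which the tool goes at most 41.7 mm and 7.16 degrees, less where a joint would pass 70% of its speed; a pose out of reach is approached as far as the arm can. A call with a number of a shift or a turn outside -1 to 1 is refused whole. A call with a gripper value outside its range is refused whole. The fingers move at their own pace and stop on an object; FORCE is the grip in N (left out, the last holds). Time passes only in rows, so rows that repeat a pose let the fingers close. It gives the time, the measured TCP pose, the force and the opening at its end, in the units of the state.
- sense(): the state, without advancing time (a new reading comes with each control period).
- snapshot(name): name is "scene" or "top" or "wrist"; returns a dict with "pixels" (420x560x3 uint8, red, green, blue), "z_map" (420x560 float32, mm along the optical axis (not along the pixel's ray), 0 where there is no reading), "intrinsics" (3x3 intrinsics, pixels), "R" (3x3) and "t" (3): a world point X has camera coordinates R X + t. Camera axes: x right, y down, z forward; pixel columns grow to the right and rows downward; lengths in mm; the calibration is good to about 2 mm. A picture is of the moment at which its call begins.
- hand_in(): hands the job in, once; it reports no verdict.
The state is a dict: "time": time; "joint_pos": joint angles; "qd": joint speeds; "joint_efforts": joint torques, N m; "tool_pos": TCP position; "tcp_rot": TCP orientation; "ft_force": force on the tool from outside, world axes, zero at the start; "wrist_torque": the same for the moment, N m; "finger_gap": finger opening in mm.
Only numpy, scipy, OpenCV 4.12 (cv2) and the standard library are available. Lean on these libraries where they do the work, as an engineer would, in place of code of your own. Each camera call takes 0.05 s, during which the arm holds its last target.

### The job

Clamp the bronze bush in the ratchet vise so its bore can be gauged: the ratchet is still set to open, so flip its direction pawl over to the closing side, then work the lever back and forth until the jaw has pushed the bush into the V jaw and the lever stiffens, with the sprung jaw face pushed about half-way in. Hold it snug, but do not squeeze it harder than that, do not touch the bush, and leave everything else on the bench where it is.

Things in the scene. Friction and masses are not known exactly. Their poses are not given: they have to be found in the camera images.
- vise: Small bench vise with a ratchet lever, bolted down. Grey housing, foot 124 x 116 mm, deck at 52 mm; a steel bed 66 mm wide, top at 24 mm, runs from it along +y out to y = 190 mm. Origin: on the bench under the lever's upright pivot axis; z up; at lever angle 0 the lever points along -x; the jaw closes towards +y. The drive stays where it is left, also under clamping load.
- ratchet_centre (a point): On the lever's upright pivot axis, 71 mm above the bench, at the top of the ratchet wheel (58 mm across, 16 teeth, 0.39 rad apart). Each radian that the wheel turns clockwise (from above) drives the dark carriage on the bed 15 mm towards the V jaw. How far it has to go is not given: 18 to 40 mm. A hex nut on the wheel reaches up to 83 mm.
- lever (a joint): Lever angle, rad: 0 = along the vise's -x, positive = clockwise from above (grip goes to the vise's +y; closing stroke); stop pins at -0.70 and +0.70. Set to close, its positive stroke drives the wheel: 8 to 10 N at the grip while the jaw runs free, about 7 N more with the jaw face half-way in. The other way it clicks back freely (1 N); then up to 0.4 rad of free play until the pawl bites.
- grip_centre (a point): centre, 85 mm above the bench, of the black upright grip on the lever's end: a cylinder 20 mm in diameter, from 65 to 105 mm above the bench, 120 mm from the lever's pivot axis; it revolves freely about its own upright axis. The lever's flat arm under it is 18 mm wide, top at 61 mm.
- pawl (a joint): Angle of the direction pawl (a double-ended rocker carried on the lever, its upright pivot 44 mm from the lever's axis), rad: -0.33 = set to open the jaw (as found), +0.33 = set to close it; an over-centre spring holds it at either side (resting on a tooth tip or clicking over teeth it reads only -0.14 or +0.14). Positive = clockwise from above: its post swings towards the vise's +y.
- tab_centre (a point): centre, 83 mm above the bench, of the steel finger post on the pawl's tail: upright, 9 mm in diameter, free from 71 mm up to its top at 94 mm; 30 mm outward of the pawl's pivot, so about 74 mm from the lever's axis. Pushed towards the vise's +y it takes 2 to 3 N and carries the loose lever along; it snaps over on the way or, at the latest, when the lever meets its stop.
- v_jaw: Fixed V jaw bolted on the bed, dark steel, 52 mm wide, 17 mm high; its 120-degree V opens towards -y; ground and oiled. Origin: on the bed, where the bush's axis stands once seated in the V; axes as the vise's. Opposite, on the carriage, is a flat steel jaw face 44 x 17 mm on springs with 3 mm of travel: 9 N to start it, 30 N more per mm pushed in.
- bush_centre (a point): centre of the loose bronze bush that stands flange up on the bed between the jaws: body 26 mm in diameter, flange 34 mm on top, 29 mm high; the point lies half-way up, on its axis.
- spare_bush: Bystander: a second bush of the same kind, 34 mm wide and 29 mm high, standing on the bench left of the vise; origin at the centre of its underside.
- plug_gauge: Bystander: steel plug gauge with a handle, 92 mm long, 20 mm thick, lying on the bench left of the vise; origin at the centre of its underside.
- ring_gauge: Bystander: thick steel ring, 50 mm across, 16 mm high, lying flat left of the vise; origin at the centre of its underside.
- loupe: Bystander: black eye loupe, 33 mm wide, 32 mm high, standing left of the vise; origin at the centre of its underside.
- screwdriver: Bystander: small screwdriver with red handle, 161 mm long, lying left of the vise; origin at the centre of its underside.
- spur_gear: Bystander: steel spur gear, 49 mm across, 18 mm high, lying flat right of the vise; origin at the centre of its underside.
- bush: the same bush; origin at the centre of its underside, z along its axis.
There are look-alikes about, which are no part of the job. What is shaped like the bush but red is not meant.

How it is judged:
By the outcome, as a careful person would: the job done as asked, in the order asked, and still so for the second after the job is handed in, with the robot touching nothing.
It also fails if it takes over 72 s, if anything falls off the work surface, if the arm or the gripper's body presses on something with over 40 N, if the wrist force passes 120 N, or if a joint passes its speed limit or range.

## Working session

There is one attempt and no reset: what is moved stays moved. The work goes in short steps, Python scripts to look and compute and a shell command to move; the robot and the scene stay as the last step left them, time stands still between calls to the robot, and variables do not carry over. Pictures are saved under pics/ and viewed, and the job is handed in when it is done.

```bash
ls; mkdir -p pics
python3 - <<'E'
from bench import *
import cv2,pickle
print(sense())
for n in ["scene","top","wrist"]:
    s=snapshot(n); cv2.imwrite(f"pics/{n}0.png",s["pixels"][:,:,::-1]); pickle.dump(s,open(f"{n}0.pkl","wb"))
    print(n,s["intrinsics"],s["R"],s["t"])
E
```

```text
pics
{'time': 0.0, 'joint_pos': array([ 6.04792925e+01,  7.51433790e+00,  8.53308440e+01, -2.68864326e-04,
        8.72617859e+01, -4.89263246e+00]), 'qd': array([-0.03074881,  0.04657279,  0.01348796,  0.01653644, -0.04370349,
       -0.00294505]), 'joint_efforts': array([-2.57792395e-03, -5.69395101e+01, -5.00553989e+01, -3.44798482e-04,
        1.48261007e-02,  4.82559017e-06]), 'tool_pos': array([249.89398187, 545.22123008, 403.6371693 ]), 'tcp_rot': array([-1.79893399e+02, -8.85559757e-03,  1.55371930e+02]), 'ft_force': array([0.12129961, 0.37367481, 0.08739716]), 'wrist_torque': array([ 0.03196261,  0.00444178, -0.04068008]), 'finger_gap': 85.85641498873115}
scene [[502.7499183    0.         276.43772109]
 [  0.         502.7499183  214.10662261]
 [  0.           0.           1.        ]] [[-0.46784179 -0.88370692 -0.01364349]
 [-0.37130843  0.21053559 -0.90432561]
 [ 0.80203124 -0.41801537 -0.42662517]] [184.24938199 276.99771061 802.6882572 ]
top [[454.39470241   0.         281.55222056]
 [  0.         454.39470241 207.79618324]
 [  0.           0.           1.        ]] [[ 0.01044736 -0.99994123 -0.00289559]
 [-0.99489683 -0.01010395 -0.10039024]
 [ 0.10035509  0.00392963 -0.99494393]] [ -51.16520138  536.52049911 1131.07670862]
wrist [[347.34023309   0.         281.55082852]
 [  0.         347.34023309 214.23924421]
 [  0.           0.           1.        ]] [[ 4.16820192e-01  9.08988842e-01 -4.61293992e-04]
 [ 8.67136634e-01 -3.97476390e-01  3.00144261e-01]
 [ 2.72644431e-01 -1.25506194e-01 -9.53893710e-01]] [-599.35035896  -38.69241612  380.44648331]
```

View pics/scene0.png

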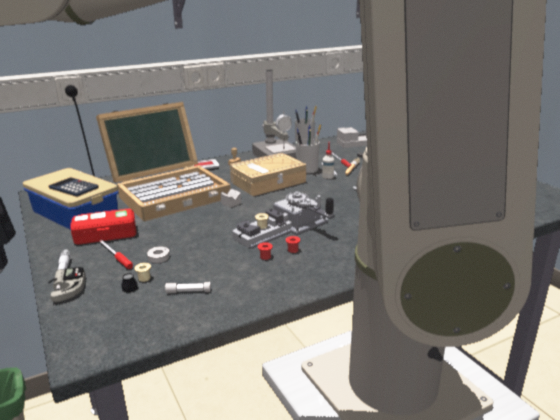

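View pics/top0.png

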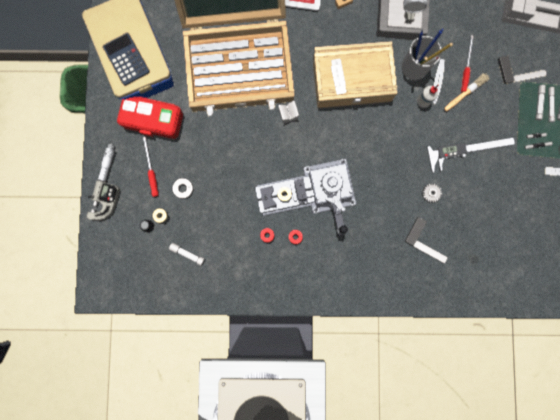

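View pics/wrist0.png

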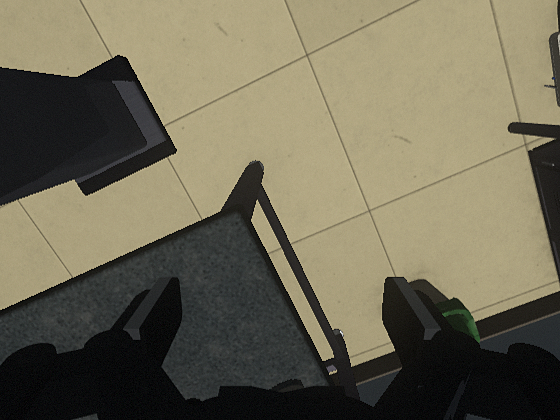

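The top view shows the vise around (330,185), its bed running left to (258,195), the bush at (285,194), the lever grip at about (343,230), and two red look-alikes at (267,236) and (296,237). I'll enlarge the vise area.

Run:
```python
import cv2
for n,(x,y,w,h) in {"top":(245,145,120,105),"scene":(225,180,120,75)}.items():
    im=cv2.imread(f"pics/{n}0.png")[y:y+h,x:x+w]
    cv2.imwrite(f"pics/{n}0c.png",cv2.resize(im,None,fx=800/w if n=="scene" else 5.7,fy=800/w if n=="scene" else 5.7,interpolation=cv2.INTER_CUBIC)[:600])
```

```text
(no output)
```

View pics/top0c.png

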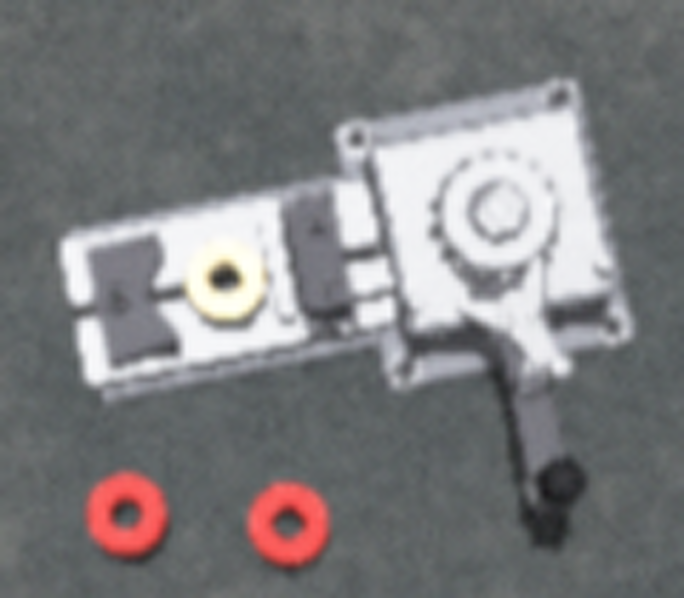

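View pics/scene0c.png

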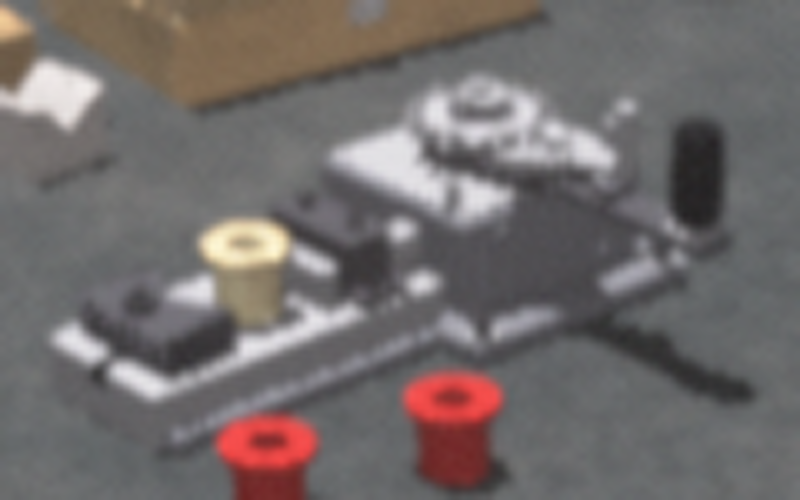

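```bash
cat > h.py <<'E'
import numpy as np
def back(s,u,v,z):
    K,R,t=s["intrinsics"],s["R"],s["t"]
    d=R.T@np.linalg.solve(K,[u,v,1.]); c=-R.T@t
    return c+d*(z-c[2])/d[2]
def depthpt(s,u,v):
    K,R,t=s["intrinsics"],s["R"],s["t"]; z=s["z_map"][int(round(v)),int(round(u))]
    return R.T@(np.linalg.solve(K,[u,v,1.])*z-t)
def proj(s,X):
    c=s["R"]@np.asarray(X,float)+s["t"]; p=s["intrinsics"]@c; return p[:2]/p[2]
E
python3 - <<'E'
import pickle; from h import *
np.set_printoptions(precision=1,suppress=True)
s=pickle.load(open("top0.pkl","rb"))
c=lambda u,v:(245+u/5.7-.41,145+v/5.7-.41)
P={}
for n,u,v,z in [("nut",498,210,83),("grip",560,480,105),("post",562,365,94),("bush",226,277,53),("bedNW",70,240,24),("bedSW",95,382,24),("deckNW",372,150,52),("deckNE",575,112,52),("deckSE",612,295,52),("deckSW",410,333,52),("redA",127,513,29),("redB",289,523,29)]:
    U,V=c(u,v); P[n]=back(s,U,V,z); print(n,U,V,P[n],depthpt(s,U,V))
e=(P["bedNW"]+P["bedSW"])/2; n=P["nut"]
print("axis",np.degrees(np.arctan2(*(e-n)[[1,0]])), np.linalg.norm((e-n)[:2]))
d=P["deckNW"]-P["deckNE"]; print(np.degrees(np.arctan2(d[1],d[0])),np.linalg.norm(d))
for k in ["grip","post"]:
    d=P[k]-n; print(k,np.linalg.norm(d[:2]),np.degrees(np.arctan2(d[1],d[0])))
E
```

```text
nut 331.95842105263154 181.4321052631579 [ 597.2 -168.1   83. ] [ 597.7 -168.4   79.7]
grip 342.8356140350877 228.80052631578948 [ 480.7 -191.3  105. ] [ 480.6 -191.1  106.5]
post 343.18649122807017 208.62508771929825 [ 529.8 -193.8   94. ] [ 530.2 -194.3   89.7]
bush 284.2391228070175 193.18649122807017 [571.1 -52.1  53. ] [574.8 -52.1  25.4]
bedNW 256.87070175438595 186.69526315789474 [591.1  18.3  24. ] [591.5  18.5  21.1]
bedSW 261.25666666666666 211.60754385964913 [527.    6.1  24. ] [527.7   6.5  16.5]
deckNW 309.8531578947368 170.90578947368422 [ 628.4 -115.9   52. ] [ 628.8 -116.    49.9]
deckNE 345.4671929824561 164.23912280701754 [ 646.3 -205.4   52. ] [ 646.6 -205.6   50.4]
deckSE 351.95842105263154 196.34438596491228 [ 565.  -221.3   52. ] [ 565.8 -222.3   45.8]
deckSW 316.5198245614035 203.01105263157896 [ 547.4 -132.9   52. ] [ 547.5 -132.9   51.1]
redA 266.87070175438595 234.59 [468.3  -9.2  29. ] [469.6  -8.1  -2.6]
redB 295.2917543859649 236.34438596491228 [464.6 -81.1  29. ] [465.7 -81.9   1.8]
axis 101.94805792276797 184.25111335403952
101.29982387304706 91.29326428948303
grip 118.79028715457876 -168.70885215505666
post 72.17849770523793 -159.14605421621366
```

The bush is the yellow-bronze one between the jaws at top px (285,194). The red look-alikes at (267,235) and (295,236) and the spare bush at (160,216) are not it. The vise yaw is about 11.4°, the lever is about 0 rad, and the post is at radius 72, about −8°, all matching the description. Now I'll write the move calculator.

```bash
cat >> h.py <<'E'
from scipy.spatial.transform import Rotation as Ro
YAW=11.4; C=np.array([597.2,-168.1,0])
def v2w(x,y,z=0):
    return C+Ro.from_euler('z',YAW,degrees=True).apply([x,y,z])
def w2v(p):
    return Ro.from_euler('z',-YAW,degrees=True).apply(np.asarray(p)-C)
def pose():
    from bench import sense
    s=sense(); return s["tool_pos"],Ro.from_euler('xyz',s["tcp_rot"],degrees=True),s
def plan(target,yaw=YAW,p=None,R=None):
    """fractions from measured pose to target TCP (tool down, yaw)"""
    if p is None: p,R,_=pose()
    d=R.inv().apply(np.asarray(target)-p)/150
    r=(R.inv()*Ro.from_euler('xyz',[180,0,yaw],degrees=True)).as_rotvec(degrees=True)/45
    return np.round(d,3),np.round(r,3)
def grip_at(th): return v2w(-120*np.cos(th),120*np.sin(th),85)
E
python3 - <<'E'
from h import *
p,R,s=pose()
print(plan([536,-224,330]))
# via points
a=np.array([250,545,405]);b=np.array([536,-224,330])
for i in range(1,7):
    q=a+(b-a)*i/6; p0=a+(b-a)*(i-1)/6; y0=155.4-24*(i-1)
    print(i,q.round(),plan(q,155.4-24*i,p0,Ro.from_euler('xyz',[180,0,y0],degrees=True)))
E
```

```text
(array([-3.871, -3.867,  0.498]), array([-1.000e-03,  2.000e-03,  3.199e+00]))
1 [298. 417. 392.] (array([-0.645, -0.645,  0.083]), array([ 0.   , -0.   ,  0.533]))
2 [345. 289. 380.] (array([-0.851, -0.327,  0.083]), array([ 0.   , -0.   ,  0.533]))
3 [393. 160. 368.] (array([-0.91 ,  0.048,  0.083]), array([-0.   , -0.   ,  0.533]))
4 [441.  32. 355.] (array([-0.812,  0.414,  0.083]), array([-0.   , -0.   ,  0.533]))
5 [488. -96. 342.] (array([-0.574,  0.708,  0.083]), array([-0.   , -0.   ,  0.533]))
6 [ 536. -224.  330.] (array([-0.236,  0.881,  0.083]), array([ 0.   , -0.   ,  0.533]))
```

```bash
python3 -m jog '[{"tx":-0.215,"ty":-0.215,"tz":0.03,"az":0.15,"hand":0},{"tx":-0.43,"ty":-0.43,"tz":0.06,"az":0.3,"hand":0},{"tx":-0.645,"ty":-0.645,"tz":0.083,"az":0.45,"hand":0},{"tx":-0.645,"ty":-0.645,"tz":0.083,"az":0.533,"hand":0}]' 30
python3 -m jog '[{"tx":-0.22,"ty":-0.08,"tz":0.03,"az":0.14,"hand":0},{"tx":-0.44,"ty":-0.16,"tz":0.06,"az":0.28,"hand":0},{"tx":-0.66,"ty":-0.24,"tz":0.083,"az":0.42,"hand":0},{"tx":-0.85,"ty":-0.327,"tz":0.083,"az":0.533,"hand":0}]'
python3 -m jog '[{"tx":-0.23,"ty":0.01,"tz":0.03,"az":0.14,"hand":0},{"tx":-0.46,"ty":0.02,"tz":0.06,"az":0.28,"hand":0},{"tx":-0.69,"ty":0.03,"tz":0.083,"az":0.42,"hand":0},{"tx":-0.91,"ty":0.048,"tz":0.083,"az":0.533,"hand":0}]'
```

```text
invalid input at $[0]: expected keys tx, ty, tz, ax, ay, az, hand
invalid input at $[0]: expected keys tx, ty, tz, ax, ay, az, hand
invalid input at $[0]: expected keys tx, ty, tz, ax, ay, az, hand
```

```bash
python3 - <<'E'
from h import *
p,R,s=pose(); print(s["time"],p,s["tcp_rot"],s["joint_pos"].round(1),s["ft_force"],s["finger_gap"])
E
python3 -m jog '[{"tx":-0.2,"ty":0.1,"tz":0.03,"az":0.14,"hand":0},{"tx":-0.4,"ty":0.2,"tz":0.06,"az":0.28,"hand":0},{"tx":-0.6,"ty":0.3,"tz":0.083,"az":0.42,"hand":0},{"tx":-0.812,"ty":0.414,"tz":0.083,"az":0.533,"hand":0}]'
python3 - <<'E'
from h import *
print(plan([536,-224,330]))
E
```

```text
0.15 [249.90312475 545.28538055 403.87689247] [-1.79917280e+02 -6.58920573e-03  1.55375275e+02] [60.5  7.5 85.3 -0.  87.3 -4.9] [-0.13639809  0.82714049  0.40196468] 85.20051109145373
(array([-3.871, -3.867,  0.498]), array([-1.000e-03,  2.000e-03,  3.199e+00]))invalid input at $[0]: expected keys tx, ty, tz, ax, ay, az, hand
```

All keys are required in every row.

```bash
python3 -m jog '[{"tx":-0.215,"ty":-0.215,"tz":0.03,"ax":0,"ay":0,"az":0.15,"hand":0},{"tx":-0.43,"ty":-0.43,"tz":0.06,"ax":0,"ay":0,"az":0.3,"hand":0},{"tx":-0.645,"ty":-0.645,"tz":0.083,"ax":0,"ay":0,"az":0.45,"hand":0},{"tx":-0.645,"ty":-0.645,"tz":0.083,"ax":0,"ay":0,"az":0.533,"hand":0}]' 30
python3 - <<'E'
from h import *
p,R,s=pose(); print(s["time"],p,s["tcp_rot"],s["joint_pos"].round(1),s["ft_force"],s["finger_gap"])
E
```

```text
time: 0.48
tool_pos: [298.6, 413.4, 390.7]
tcp_rot: [-179.8, 0.1, 130.9]
ft_force: [-0.9, 0.7, -0.4]
finger_gap: 38.7
0.4833 [298.60952406 413.3868791  390.68780346] [-1.79826001e+02  1.29877399e-01  1.30918728e+02] [ 4.840e+01 -6.100e+00  1.004e+02 -1.000e-01  8.590e+01  7.500e+00] [-0.89060422  0.66625291 -0.38747476] 38.74808404503546
```

```bash
python3 -m jog '[{"tx":-0.22,"ty":-0.08,"tz":0.03,"ax":0,"ay":0,"az":0.14,"hand":0},{"tx":-0.44,"ty":-0.16,"tz":0.06,"ax":0,"ay":0,"az":0.28,"hand":0},{"tx":-0.66,"ty":-0.24,"tz":0.083,"ax":0,"ay":0,"az":0.42,"hand":0},{"tx":-0.85,"ty":-0.327,"tz":0.083,"ax":0,"ay":0,"az":0.533,"hand":0}]'
python3 -m jog '[{"tx":-0.23,"ty":0.01,"tz":0.03,"ax":0,"ay":0,"az":0.14,"hand":0},{"tx":-0.46,"ty":0.02,"tz":0.06,"ax":0,"ay":0,"az":0.28,"hand":0},{"tx":-0.69,"ty":0.03,"tz":0.083,"ax":0,"ay":0,"az":0.42,"hand":0},{"tx":-0.91,"ty":0.048,"tz":0.083,"ax":0,"ay":0,"az":0.533,"hand":0}]'
python3 -m jog '[{"tx":-0.2,"ty":0.1,"tz":0.03,"ax":0,"ay":0,"az":0.14,"hand":0},{"tx":-0.4,"ty":0.2,"tz":0.06,"ax":0,"ay":0,"az":0.28,"hand":0},{"tx":-0.6,"ty":0.3,"tz":0.083,"ax":0,"ay":0,"az":0.42,"hand":0},{"tx":-0.812,"ty":0.414,"tz":0.083,"ax":0,"ay":0,"az":0.533,"hand":0}]'
python3 - <<'E'
from h import *
print(plan([536,-224,330]))
E
```

```text
time: 0.82
tool_pos: [345.3, 287.2, 378.7]
tcp_rot: [-179.9, 0.0, 107.1]
ft_force: [1.1, -0.8, -0.8]
finger_gap: -0.0
time: 1.15
tool_pos: [392.6, 159.2, 366.4]
tcp_rot: [-179.9, 0.0, 83.1]
ft_force: [-0.0, 1.8, -0.5]
finger_gap: -0.0
time: 1.48
tool_pos: [440.3, 31.4, 354.0]
tcp_rot: [-179.9, 0.0, 59.1]
ft_force: [0.9, 0.7, -0.0]
finger_gap: -0.1
(array([-1.134,  1.422,  0.159]), array([-1.00e-03,  1.00e-03,  1.06e+00]))
```

```bash
python3 -m jog '[{"tx":-0.14,"ty":0.17,"tz":0.03,"ax":0,"ay":0,"az":0.14,"hand":0},{"tx":-0.28,"ty":0.34,"tz":0.06,"ax":0,"ay":0,"az":0.28,"hand":0},{"tx":-0.42,"ty":0.52,"tz":0.08,"ax":0,"ay":0,"az":0.42,"hand":0},{"tx":-0.574,"ty":0.708,"tz":0.08,"ax":0,"ay":0,"az":0.533,"hand":0}]'
python3 -m jog '[{"tx":-0.06,"ty":0.22,"tz":0.03,"ax":0,"ay":0,"az":0.14,"hand":0},{"tx":-0.12,"ty":0.44,"tz":0.06,"ax":0,"ay":0,"az":0.28,"hand":0},{"tx":-0.18,"ty":0.66,"tz":0.08,"ax":0,"ay":0,"az":0.42,"hand":0},{"tx":-0.236,"ty":0.881,"tz":0.08,"ax":0,"ay":0,"az":0.533,"hand":0},{"tx":-0.236,"ty":0.881,"tz":0.08,"ax":0,"ay":0,"az":0.533,"hand":0}]'
python3 - <<'E'
from h import *
import cv2,pickle
from bench import snapshot
print(plan([536,-224,330])); print(pose()[2])
for n in ["wrist"]:
    s=snapshot(n); cv2.imwrite(f"pics/{n}1.png",s["pixels"][:,:,::-1]); pickle.dump(s,open(f"{n}1.pkl","wb"))
    for nm,q in [("post",v2w(-72.4*.991,-72.4*.132,94)),("grip",v2w(-120,0,105)),("nut",v2w(0,0,83))]: print(nm,proj(s,q),q)
E
```

```text
time: 1.82
tool_pos: [488.1, -96.7, 341.8]
tcp_rot: [-179.9, 0.0, 35.1]
ft_force: [0.3, -0.4, 1.1]
finger_gap: 0.3
time: 2.23
tool_pos: [536.6, -228.4, 329.7]
tcp_rot: [179.9, 0.1, 10.9]
ft_force: [1.0, 0.4, -0.9]
finger_gap: 0.1
(array([ 0.002, -0.029, -0.002]), array([ 0.002,  0.001, -0.01 ]))
{'time': 2.2333, 'joint_pos': array([-28.05870834,   7.5443304 ,  93.11273357,  -0.1002206 ,
        79.33532055,  51.02907468]), 'qd': array([ 3.08440162, -3.47198929,  3.57400894,  1.77482073,  1.66301329,
       -4.37875445]), 'joint_efforts': array([-1.55852627e+00, -5.29704916e+01, -4.92498529e+01, -2.47589414e-03,
       -1.80361583e-01,  1.08634058e+00]), 'tool_pos': array([ 536.59618991, -228.37251222,  329.72731353]), 'tcp_rot': array([1.79918646e+02, 5.60357555e-02, 1.09307176e+01]), 'ft_force': array([ 0.98913775,  0.36705719, -0.92581305]), 'wrist_torque': array([ 0.03348214, -0.02569165,  0.00190817]), 'finger_gap': 0.0857169059071866}
post [222.11789781 232.61684781] [ 528.75608333 -191.64985348   94.        ]
grip [209.01945556 308.83851174] [ 479.56745905 -191.81888085  105.        ]
nut [202.04570161 114.41604197] [ 597.2 -168.1   83. ]
```

View pics/wrist1.png

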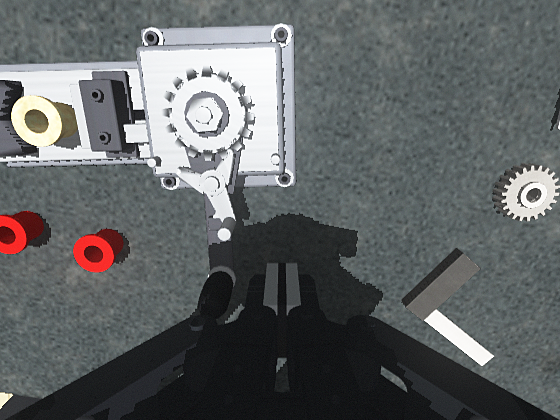

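The wrist view shows the post top at (224,235), against a prediction of (222,233), the nut at (204,114) and the grip at (213,295). So the calibration agrees to within 2 mm. Descending next to the post on its −y side.

```bash
python3 -m jog '[{"tx":0,"ty":0,"tz":0.2,"ax":0,"ay":0,"az":0,"hand":0},{"tx":0,"ty":0,"tz":0.4,"ax":0,"ay":0,"az":0,"hand":0},{"tx":0,"ty":0,"tz":0.53,"ax":0,"ay":0,"az":0,"hand":0},{"tx":0,"ty":0,"tz":0.53,"ax":0,"ay":0,"az":0,"hand":0}]'
python3 - <<'E'
from h import *
import cv2,pickle
from bench import snapshot
p,R,s=pose(); print(p,s["tcp_rot"],w2v(p),s["ft_force"])
for n in ["wrist"]:
    s=snapshot(n); cv2.imwrite(f"pics/{n}2.png",s["pixels"][:,:,::-1])
# rows: post path offset
for d in (-7.6,0,8,16,24,32.5,40,47.7):
    f=np.radians(d); print(d,np.round([-72.4*np.cos(f),72.4*np.sin(f)-19],1))
E
```

```text
time: 2.62
tool_pos: [533.6, -221.5, 245.8]
tcp_rot: [-179.6, 0.4, 11.6]
ft_force: [-1.5, 0.5, -0.5]
finger_gap: 0.2
[ 533.63745046 -221.45165166  245.81641593] [-179.64984573    0.40574443   11.55230997] [-72.85388067 -39.73548175 245.81641593] [-1.47910814  0.52348921 -0.53229537]
-7.6 [-71.8 -28.6]
0 [-72.4 -19. ]
8 [-71.7  -8.9]
16 [-69.6   1. ]
24 [-66.1  10.4]
32.5 [-61.1  19.9]
40 [-55.5  27.5]
47.7 [-48.7  34.5]
```

View pics/wrist2.png

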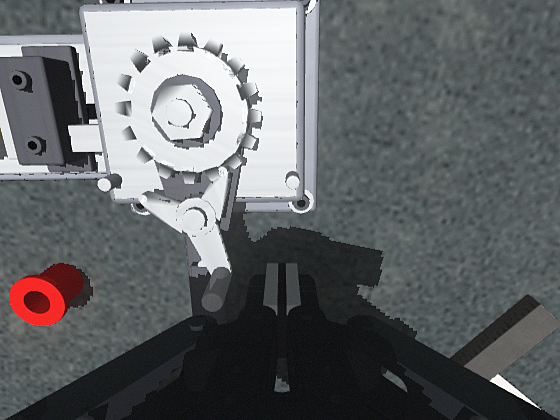

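```bash
python3 -m jog '[{"tx":0,"ty":-0.03,"tz":0,"ax":0,"ay":0,"az":0,"hand":0},{"tx":0,"ty":-0.06,"tz":0,"ax":0,"ay":0,"az":0,"hand":0},{"tx":0,"ty":-0.09,"tz":0,"ax":0,"ay":0,"az":0,"hand":0},{"tx":0,"ty":-0.12,"tz":0,"ax":0,"ay":0,"az":0,"hand":0},{"tx":0,"ty":-0.14,"tz":0,"ax":0,"ay":0,"az":0,"hand":0}]'
cat > st.py <<'E'
from h import *
import cv2,pickle,sys
from bench import snapshot
p,R,s=pose(); print(s["time"],"tcp vise",w2v(p).round(1),s["tcp_rot"].round(2),"F vise",Ro.from_euler('z',-YAW,degrees=True).apply(s["ft_force"]).round(1),s["finger_gap"].round(1))
for n in sys.argv[1:]:
    c,n=n.split(":"); s=snapshot(c); cv2.imwrite(f"pics/{n}.png",s["pixels"][:,:,::-1]); pickle.dump(s,open(n+".pkl","wb"))
E
python3 st.py wrist:wrist3
```

```text
time: 3.08
tool_pos: [532.2, -202.5, 252.9]
tcp_rot: [179.9, -0.1, 11.5]
ft_force: [-1.4, -1.1, 1.0]
finger_gap: -0.1Traceback (most recent call last):
  File "st.py", line 4, in <module>
    p,R,s=pose(); print(s["time"],"tcp vise",w2v(p).round(1),s["tcp_rot"].round(2),"F vise",Ro.from_euler('z',-YAW,degrees=True).apply(s["ft_force"]).round(1),s["finger_gap"].round(1))
                                                                                                                                                               ^^^^^^^^^^^^^^^^^^^^^
AttributeError: 'float' object has no attribute 'round'
```

```bash
sed -i 's/s\["finger_gap"\].round(1)/round(s["finger_gap"],1)/' st.py; python3 st.py wrist:wrist3
```

```text
3.0833 tcp vise [-70.5 -20.9 252.9] [ 1.799e+02 -9.000e-02  1.149e+01] F vise [-1.6 -0.8  1. ] -0.1
```

View pics/wrist3.png

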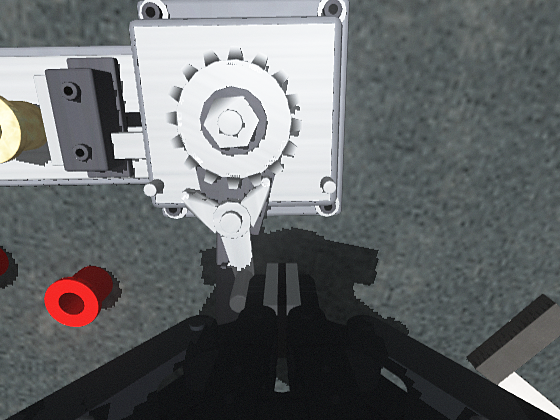

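```bash
python3 -m jog '[{"tx":0,"ty":-0.02,"tz":0,"ax":0,"ay":0,"az":0,"hand":0},{"tx":0,"ty":-0.04,"tz":0,"ax":0,"ay":0,"az":0,"hand":0},{"tx":0,"ty":-0.06,"tz":0,"ax":0,"ay":0,"az":0,"hand":0},{"tx":0,"ty":-0.08,"tz":0,"ax":0,"ay":0,"az":0,"hand":0},{"tx":0.005,"ty":-0.1,"tz":0,"ax":0,"ay":0,"az":0,"hand":0}]'
python3 st.py wrist:wrist4
```

```text
time: 3.55
tool_pos: [529.4, -187.7, 251.2]
tcp_rot: [-180.0, 0.0, 11.5]
ft_force: [0.4, -0.8, 0.4]
finger_gap: -0.0
3.55 tcp vise [-70.3  -5.8 251.2] [-1.7998e+02  2.0000e-02  1.1460e+01] F vise [ 0.3 -0.8  0.4] -0.0
```

View pics/wrist4.png

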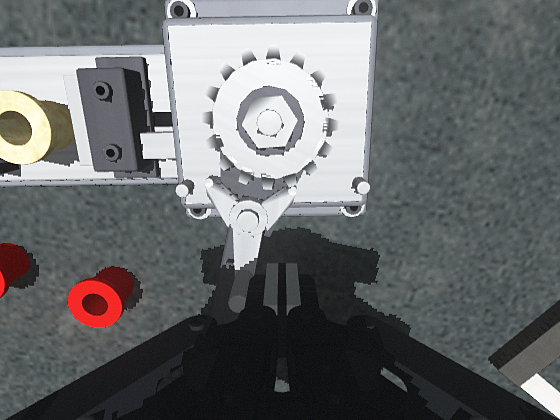

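The post at (238,298) is now moving with the fingers, and the pawl pivot has shifted to (247,217), so the push is in contact. Continuing along the arc.

```bash
python3 -m jog '[{"tx":0.005,"ty":-0.025,"tz":0,"ax":0,"ay":0,"az":0,"hand":0},{"tx":0.01,"ty":-0.05,"tz":0,"ax":0,"ay":0,"az":0,"hand":0},{"tx":0.015,"ty":-0.075,"tz":0,"ax":0,"ay":0,"az":0,"hand":0},{"tx":0.02,"ty":-0.1,"tz":0,"ax":0,"ay":0,"az":0,"hand":0},{"tx":0.03,"ty":-0.12,"tz":0,"ax":0,"ay":0,"az":0,"hand":0}]'
python3 st.py wrist:wrist5
```

```text
time: 4.02
tool_pos: [530.3, -169.0, 251.3]
tcp_rot: [-180.0, 0.0, 11.5]
ft_force: [-1.5, -0.6, -0.3]
finger_gap: 0.1
4.0167 tcp vise [-65.7  12.3 251.3] [-1.7999e+02  2.0000e-02  1.1470e+01] F vise [-1.6 -0.3 -0.3] 0.1
```

View pics/wrist5.png

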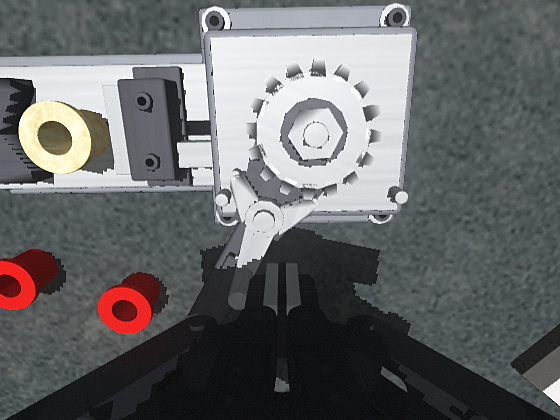

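```bash
python3 -m jog '[{"tx":0.01,"ty":-0.02,"tz":0,"ax":0,"ay":0,"az":0,"hand":0},{"tx":0.02,"ty":-0.04,"tz":0,"ax":0,"ay":0,"az":0,"hand":0},{"tx":0.03,"ty":-0.06,"tz":0,"ax":0,"ay":0,"az":0,"hand":0},{"tx":0.04,"ty":-0.07,"tz":0,"ax":0,"ay":0,"az":0,"hand":0}]'
python3 st.py wrist:wrist6
```

```text
time: 4.4
tool_pos: [534.3, -157.6, 251.4]
tcp_rot: [-180.0, 0.0, 11.5]
ft_force: [0.3, -0.0, 0.7]
finger_gap: -0.3
4.4 tcp vise [-59.6  22.8 251.4] [-179.99    0.     11.47] F vise [ 0.3 -0.1  0.7] -0.3
```

View pics/wrist6.png

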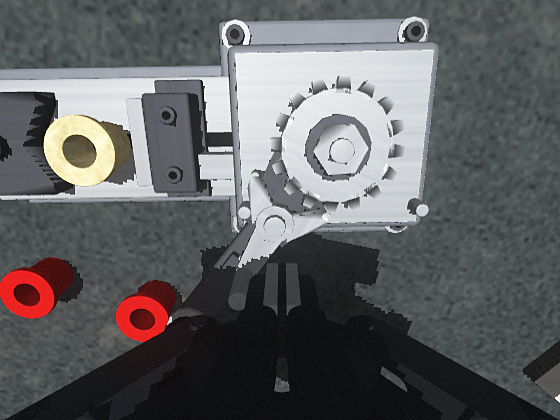

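```bash
python3 -m jog '[{"tx":0.01,"ty":-0.015,"tz":0,"ax":0,"ay":0,"az":0,"hand":0},{"tx":0.02,"ty":-0.03,"tz":0,"ax":0,"ay":0,"az":0,"hand":0},{"tx":0.03,"ty":-0.045,"tz":0,"ax":0,"ay":0,"az":0,"hand":0},{"tx":0.04,"ty":-0.06,"tz":0,"ax":0,"ay":0,"az":0,"hand":0}]'
python3 st.py wrist:wrist7
```

```text
time: 4.78
tool_pos: [538.4, -147.8, 251.4]
tcp_rot: [-180.0, 0.0, 11.5]
ft_force: [-1.6, -2.6, -0.4]
finger_gap: 0.3
4.7833 tcp vise [-53.6  31.6 251.4] [-180.      0.     11.46] F vise [-2.1 -2.2 -0.4] 0.3
```

View pics/wrist7.png

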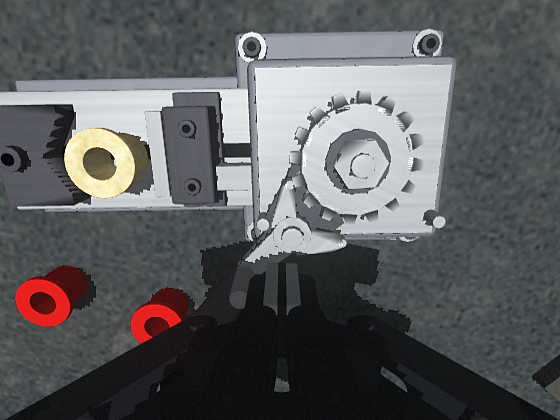

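The pawl has rotated. From its pivot at (291,237) the tail now points left of the lever line, at about +20°. I'll back off, rise and look.

```bash
python3 -m jog '[{"tx":-0.02,"ty":0.1,"tz":0,"ax":0,"ay":0,"az":0,"hand":0},{"tx":-0.02,"ty":0.1,"tz":-0.2,"ax":0,"ay":0,"az":0,"hand":0},{"tx":-0.1,"ty":0.1,"tz":-0.4,"ax":0,"ay":0,"az":0,"hand":0.3},{"tx":-0.2,"ty":0.1,"tz":-0.5,"ax":0,"ay":0,"az":0,"hand":0.5},{"tx":-0.2,"ty":0.1,"tz":-0.5,"ax":0,"ay":0,"az":0,"hand":0.5}]'
python3 st.py wrist:wrist8 top:top8
python3 - <<'E'
import cv2
im=cv2.imread("pics/top8.png")[145:250,245:365]; cv2.imwrite("pics/top8c.png",cv2.resize(im,None,fx=5.7,fy=5.7,interpolation=cv2.INTER_CUBIC))
E
```

```text
time: 5.25
tool_pos: [512.0, -169.5, 331.1]
tcp_rot: [179.8, -0.3, 11.4]
ft_force: [-0.4, 0.5, 1.2]
finger_gap: 35.8
5.25 tcp vise [-83.8  15.5 331.1] [179.78  -0.28  11.44] F vise [-0.3  0.6  1.2] 35.8
```

View pics/wrist8.png

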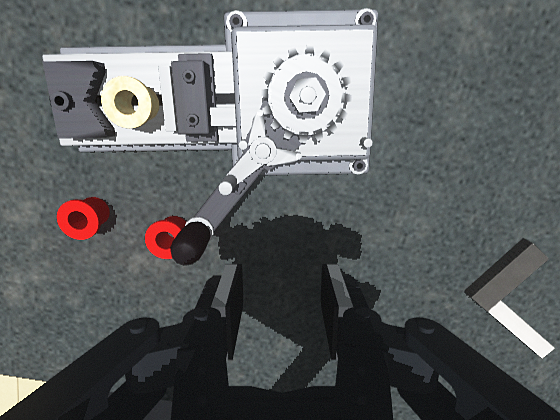

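View pics/top8c.png

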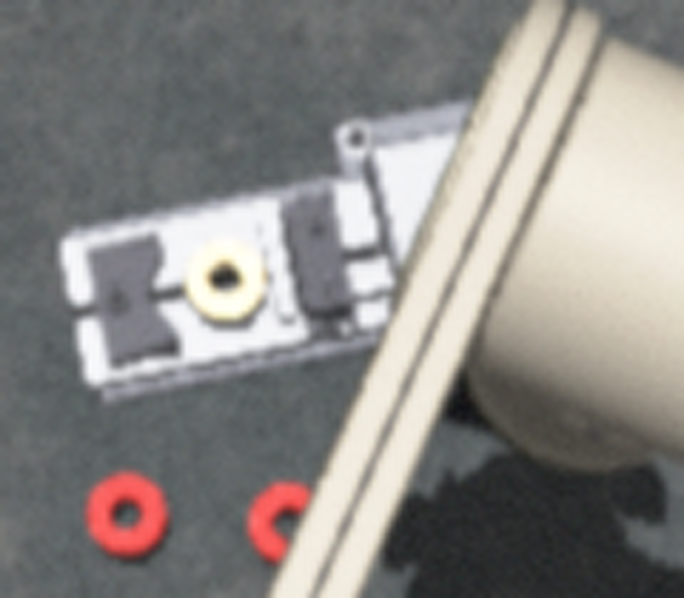

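Wrist view: nut (308,96), pawl pivot (263,152), post top (226,185), grip top (188,243). I'll measure the angles.

Run:
```python
import pickle,cv2; from h import *
s=pickle.load(open("wrist8.pkl","rb"))
im=s["pixels"][:,:,::-1][40:280,130:390]; cv2.imwrite("pics/w8c.png",cv2.resize(im,None,fx=2.5,fy=2.5,interpolation=cv2.INTER_CUBIC))
P={}
for n,u,v,z in [("nut",307,96,83),("piv",263,152,78),("post",226,185,94),("grip",185,247,105)]:
    P[n]=back(s,u,v,z); print(n,w2v(P[n]).round(1))
n=w2v(P["nut"])
for k in ("piv","post","grip"):
    d=w2v(P[k])-n; print(k,np.hypot(*d[:2]).round(1),np.degrees(np.arctan2(d[1],-d[0])).round(1))
d=w2v(P["post"])-w2v(P["piv"]); print(np.degrees(np.arctan2(d[1],-d[0])))
```

```text
nut [-0.9 -0.4 83. ]
piv [-34.7  26.6  78. ]
post [-52.7  48.7  94. ]
grip [-88.9  73.8 105. ]
piv 43.3 38.6
post 71.4 43.5
grip 115.1 40.1
50.81940479172505
```

View pics/w8c.png

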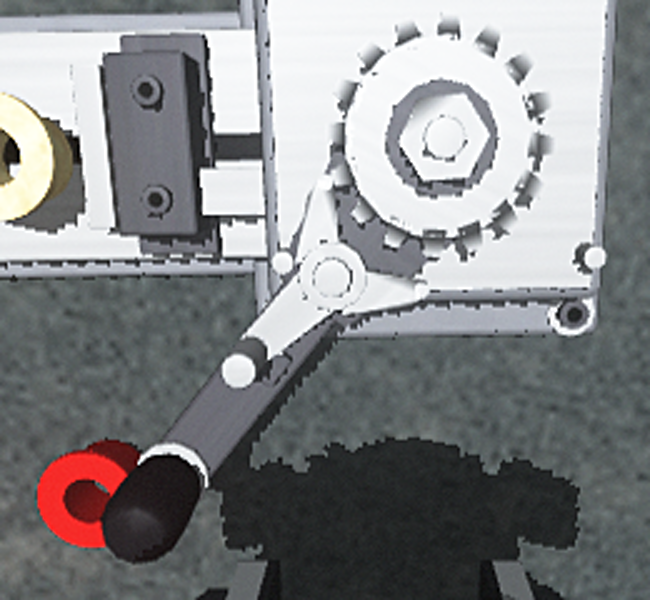

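Lever is at about +40° (its stop). The pawl tail is about +11° relative to the lever, i.e. flipped to the closing side, resting on a tooth tip. Moving over the grip now.

Run:
```python
from h import *
t=v2w(-91.8,77.3,331); print(t,plan(t))
```

```text
[ 491.93219376 -110.46998205  331.        ] (array([-0.054, -0.407, -0.026]), array([ 0.001, -0.002,  0.001]))
```

```bash
python3 -m jog '[{"tx":-0.03,"ty":-0.2,"tz":0,"ax":0,"ay":0,"az":0,"hand":0.55},{"tx":-0.054,"ty":-0.4,"tz":0,"ax":0,"ay":0,"az":0,"hand":0.55},{"tx":-0.054,"ty":-0.407,"tz":0,"ax":0,"ay":0,"az":0,"hand":0.55},{"tx":-0.054,"ty":-0.407,"tz":0,"ax":0,"ay":0,"az":0,"hand":0.55}]'
python3 st.py wrist:wrist9
python3 - <<'E'
from h import *; import pickle
s=pickle.load(open("wrist9.pkl","rb")); print(proj(s,v2w(-91.8,77.3,105)),proj(s,v2w(-91.8,77.3,65)),plan(v2w(-91.8,77.3,247)))
E
```

```text
time: 5.68
tool_pos: [491.4, -108.9, 324.7]
tcp_rot: [-179.9, 0.1, 11.6]
ft_force: [-0.6, 0.3, -0.5]
finger_gap: 46.7
5.6833 tcp vise [-92.   78.9 324.7] [-1.7992e+02  1.1000e-01  1.1590e+01] F vise [-0.6  0.4 -0.5] 46.7
[285.18484685 240.41197167] [284.78732818 218.91681213] (array([0.001, 0.005, 0.521]), array([-0.001,  0.002,  0.003]))
```

View pics/wrist9.png

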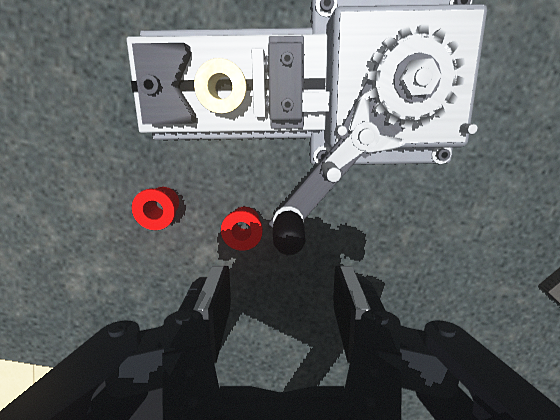

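The grip top is at (289,238), within 3 mm of the prediction and centred between the fingers. Descending and closing on it.

```bash
python3 -m jog '[{"tx":0,"ty":0.018,"tz":0.15,"ax":0,"ay":0,"az":0,"hand":0.55},{"tx":0,"ty":0.018,"tz":0.3,"ax":0,"ay":0,"az":0,"hand":0.55},{"tx":0,"ty":0.018,"tz":0.45,"ax":0,"ay":0,"az":0,"hand":0.55},{"tx":0,"ty":0.018,"tz":0.52,"ax":0,"ay":0,"az":0,"hand":0.55},{"tx":0,"ty":0.018,"tz":0.52,"ax":0,"ay":0,"az":0,"hand":0.45}]' 40
python3 st.py wrist:wrist10
```

```text
time: 6.15
tool_pos: [491.1, -113.2, 244.8]
tcp_rot: [-179.8, 0.3, 11.4]
ft_force: [-0.3, -0.0, 0.1]
finger_gap: 38.7
6.15 tcp vise [-93.1  74.8 244.8] [-179.83    0.31   11.43] F vise [-0.3  0.   0.1] 38.7
```

View pics/wrist10.png

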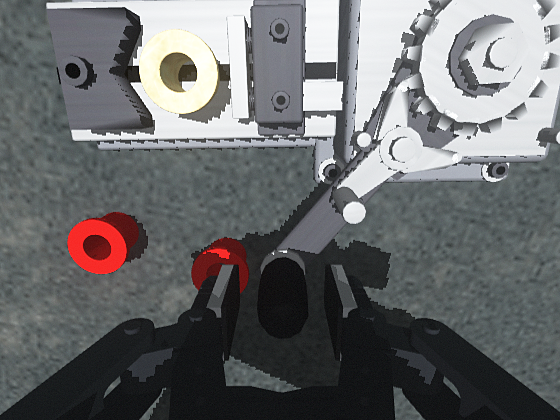

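```bash
python3 -m jog '[{"tx":0,"ty":0,"tz":0,"ax":0,"ay":0,"az":0,"hand":0.2},{"tx":0,"ty":0,"tz":0,"ax":0,"ay":0,"az":0,"hand":0.15},{"tx":0,"ty":0,"tz":0,"ax":0,"ay":0,"az":0,"hand":0.15},{"tx":0,"ty":0,"tz":0,"ax":0,"ay":0,"az":0,"hand":0.15},{"tx":0,"ty":0,"tz":0,"ax":0,"ay":0,"az":0,"hand":0.15}]' 40
python3 st.py
python3 - <<'E'
from h import *
for a in (40,30,20,10,0,-10,-20,-30,-36,-38): 
  t=np.radians(a); print(a,(-120*np.cos(t)).round(1),(120*np.sin(t)).round(1))
E
```

```text
time: 6.62
tool_pos: [493.0, -113.3, 249.8]
tcp_rot: [179.9, -0.1, 11.5]
ft_force: [0.4, 0.2, 5.6]
finger_gap: 18.9
6.6167 tcp vise [-91.3  74.3 249.8] [ 1.7992e+02 -1.3000e-01  1.1470e+01] F vise [0.4 0.1 5.6] 18.9
40 -91.9 77.1
30 -103.9 60.0
20 -112.8 41.0
10 -118.2 20.8
0 -120.0 0.0
-10 -118.2 -20.8
-20 -112.8 -41.0
-30 -103.9 -60.0
-36 -97.1 -70.5
-38 -94.6 -73.9
```

```bash
python3 -m jog '[{"tx":-0.043,"ty":0.055,"tz":0,"ax":0,"ay":0,"az":0,"hand":0.15},{"tx":-0.08,"ty":0.114,"tz":0,"ax":0,"ay":0,"az":0,"hand":0.15},{"tx":-0.113,"ty":0.176,"tz":0,"ax":0,"ay":0,"az":0,"hand":0.15},{"tx":-0.139,"ty":0.241,"tz":0,"ax":0,"ay":0,"az":0,"hand":0.15},{"tx":-0.16,"ty":0.307,"tz":0,"ax":0,"ay":0,"az":0,"hand":0.15}]'
cat >> st.py <<'E'
v=w2v(p); th=np.arctan2(v[1],-v[0]); F=Ro.from_euler('z',-YAW,degrees=True).apply(pose()[2]["ft_force"])
tang=np.array([np.sin(th),np.cos(th),0]); print("th %.3f rad %.1f deg r %.1f  Ftang(on tool) %.1f Frad %.1f"%(th,np.degrees(th),np.hypot(v[0],v[1]),F@tang,F@[-np.cos(th),np.sin(th),0]))
E
python3 st.py wrist:wrist11
```

```text
time: 7.03
tool_pos: [479.1, -163.2, 249.9]
tcp_rot: [-180.0, -0.3, 11.5]
ft_force: [11.2, 11.4, 4.1]
finger_gap: 18.8
7.0333 tcp vise [-114.8   28.1  249.9] [-179.97   -0.34   11.46] F vise [13.2  8.9  4.1] 18.8
th 0.240 rad 13.8 deg r 118.2  Ftang(on tool) -1.3 Frad -7.0
```

View pics/wrist11.png

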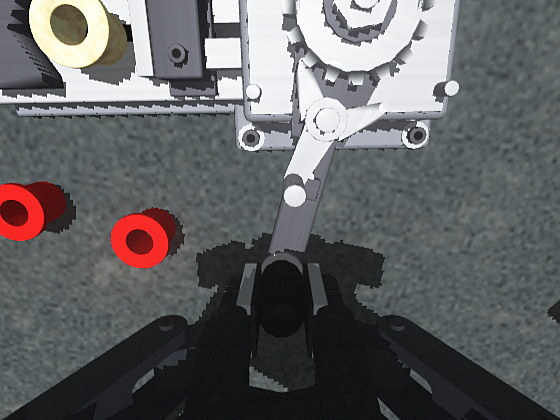

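```bash
python3 -m jog '[{"tx":-0.005,"ty":0.069,"tz":0,"ax":0,"ay":0,"az":0,"hand":0.15},{"tx":-0.014,"ty":0.137,"tz":0,"ax":0,"ay":0,"az":0,"hand":0.15},{"tx":-0.017,"ty":0.207,"tz":0,"ax":0,"ay":0,"az":0,"hand":0.15},{"tx":-0.014,"ty":0.277,"tz":0,"ax":0,"ay":0,"az":0,"hand":0.15},{"tx":-0.005,"ty":0.346,"tz":0,"ax":0,"ay":0,"az":0,"hand":0.15}]'
python3 st.py
```

```text
time: 7.5
tool_pos: [488.3, -214.1, 249.8]
tcp_rot: [-179.9, -0.2, 11.5]
ft_force: [4.6, 14.2, 10.6]
finger_gap: 18.8
7.5 tcp vise [-115.9  -23.6  249.8] [-179.91   -0.21   11.45] F vise [ 7.3 13.  10.6] 18.8
th -0.201 rad -11.5 deg r 118.2  Ftang(on tool) 11.3 Frad -9.8
```

```bash
python3 -m jog '[{"tx":0.01,"ty":0,"tz":0,"ax":0,"ay":0,"az":0,"hand":0.15},{"tx":0.01,"ty":0,"tz":0,"ax":0,"ay":0,"az":0,"hand":0.15}]'
python3 st.py wrist:wrist12
```

```text
time: 7.67
tool_pos: [489.4, -215.2, 249.8]
tcp_rot: [179.9, -0.1, 11.4]
ft_force: [2.0, -0.2, 9.1]
finger_gap: 18.8
7.6667 tcp vise [-115.   -24.9  249.8] [ 1.799e+02 -1.000e-01  1.142e+01] F vise [ 1.9 -0.6  9.1] 18.8
th -0.213 rad -12.2 deg r 117.6  Ftang(on tool) -1.5 Frad -0.7
```

View pics/wrist12.png

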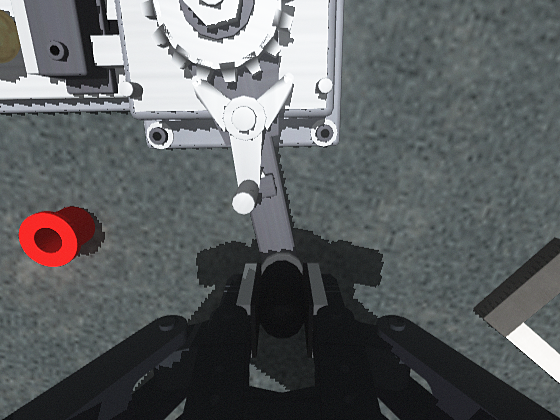

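```bash
python3 -m jog '[{"tx":0.017,"ty":0.067,"tz":-0.01,"ax":0,"ay":0,"az":0,"hand":0.15},{"tx":0.04,"ty":0.131,"tz":-0.01,"ax":0,"ay":0,"az":0,"hand":0.15},{"tx":0.069,"ty":0.194,"tz":-0.01,"ax":0,"ay":0,"az":0,"hand":0.15},{"tx":0.102,"ty":0.253,"tz":-0.01,"ax":0,"ay":0,"az":0,"hand":0.15},{"tx":0.133,"ty":0.29,"tz":-0.01,"ax":0,"ay":0,"az":0,"hand":0.15}]'
python3 -m jog '[{"tx":0,"ty":0,"tz":0,"ax":0,"ay":0,"az":0,"hand":0.15},{"tx":0,"ty":0,"tz":0,"ax":0,"ay":0,"az":0,"hand":0.15}]'
python3 st.py wrist:wrist13
```

```text
time: 8.13
tool_pos: [516.7, -253.8, 249.8]
tcp_rot: [-179.9, 0.2, 11.4]
ft_force: [-11.8, 3.4, 13.7]
finger_gap: 19.0
time: 8.3
tool_pos: [516.8, -254.1, 249.9]
tcp_rot: [180.0, 0.1, 11.4]
ft_force: [-2.3, -3.0, 3.6]
finger_gap: 18.8
8.3 tcp vise [-95.8 -68.5 249.9] [1.7996e+02 1.0000e-01 1.1420e+01] F vise [-2.9 -2.5  3.6] 18.8
th -0.620 rad -35.5 deg r 117.7  Ftang(on tool) -0.2 Frad 5.2
```

View pics/wrist13.png

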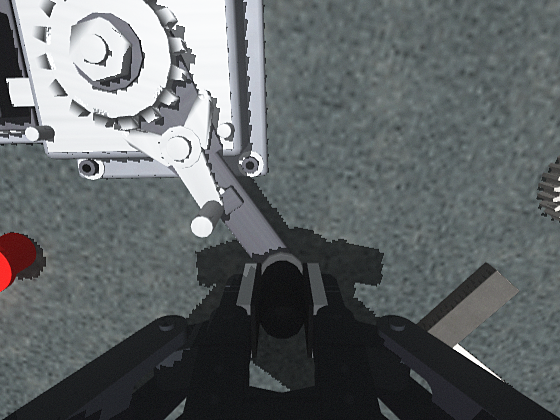

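Run:
```python
import pickle,cv2; from h import *
s=pickle.load(open("wrist9.pkl","rb"))
im=s["pixels"][:,:,::-1][20:150,120:340]; cv2.imwrite("pics/w9c.png",cv2.resize(im,None,fx=3.6,fy=3.6,interpolation=cv2.INTER_CUBIC))
```

```text
(no output)
```

View pics/w9c.png

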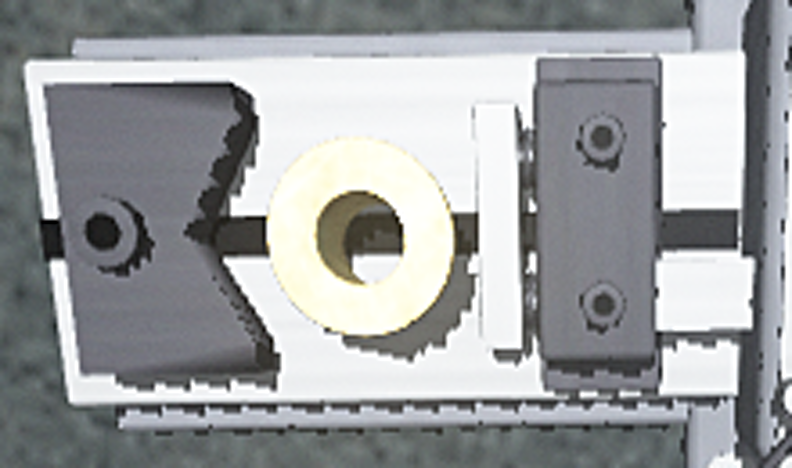

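Run:
```python
import pickle,cv2; from h import *
s=pickle.load(open("wrist9.pkl","rb"))
for n,u,v,z in [("apex",187,232,41),("bush",360,236,53),("face",476,230,41),("faceback",518,230,41),("carr",538,230,43)]:
    print(n,w2v(back(s,u/3.6+120,v/3.6+20,z)).round(1))
```

```text
apex [ -2.8 155.2  41. ]
bush [ -4.  120.2  53. ]
face [ -2.3 100.   41. ]
faceback [-2.3 92.  41. ]
carr [-2.4 88.2 43. ]
```

Seat estimate: the V apex is at y=155, so the seat is at about 140. The face then has about 27 mm to go, plus 1.5 mm of squeeze, i.e. about 1.9 rad of wheel, which is two strokes. First closing stroke:

```bash
python3 -m jog '[{"tx":-0.041,"ty":-0.064,"tz":0,"ax":0,"ay":0,"az":0,"hand":0.15},{"tx":-0.078,"ty":-0.137,"tz":0,"ax":0,"ay":0,"az":0,"hand":0.15},{"tx":-0.107,"ty":-0.214,"tz":0,"ax":0,"ay":0,"az":0,"hand":0.15},{"tx":-0.129,"ty":-0.293,"tz":0,"ax":0,"ay":0,"az":0,"hand":0.15},{"tx":-0.142,"ty":-0.375,"tz":0,"ax":0,"ay":0,"az":0,"hand":0.15}]'
python3 st.py wrist:wrist14
```

```text
time: 8.77
tool_pos: [485.0, -203.1, 249.9]
tcp_rot: [179.8, -0.1, 11.4]
ft_force: [5.5, -9.7, -5.1]
finger_gap: 18.8
8.7667 tcp vise [-116.9  -12.1  249.9] [ 1.7978e+02 -6.0000e-02  1.1410e+01] F vise [  3.5 -10.6  -5.1] 18.8
th -0.103 rad -5.9 deg r 117.5  Ftang(on tool) -7.7 Frad 0.2
```

View pics/wrist14.png

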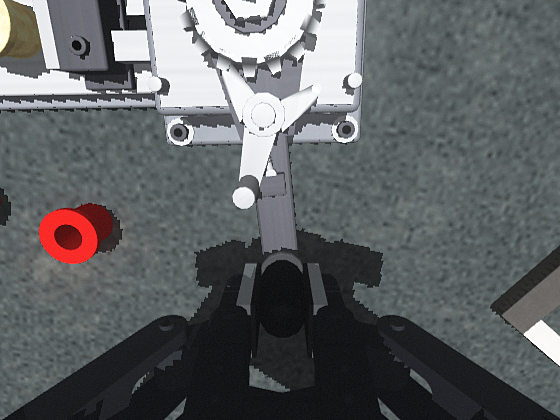

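The tangential force is −8 N, so the wheel is being driven. The pawl's left tip is in the teeth at (235,70).

```bash
python3 -m jog '[{"tx":-0.004,"ty":-0.082,"tz":0,"ax":0,"ay":0,"az":0,"hand":0.15},{"tx":0,"ty":-0.164,"tz":0,"ax":0,"ay":0,"az":0,"hand":0.15},{"tx":0.013,"ty":-0.245,"tz":0,"ax":0,"ay":0,"az":0,"hand":0.15},{"tx":0.035,"ty":-0.325,"tz":0,"ax":0,"ay":0,"az":0,"hand":0.15},{"tx":0.053,"ty":-0.376,"tz":0,"ax":0,"ay":0,"az":0,"hand":0.15}]'
python3 st.py wrist:wrist15
```

```text
time: 9.23
tool_pos: [481.8, -145.8, 249.8]
tcp_rot: [179.8, -0.0, 11.4]
ft_force: [1.5, -11.3, -4.4]
finger_gap: 18.5
9.2333 tcp vise [-108.7   44.7  249.8] [ 1.7979e+02 -1.0000e-02  1.1440e+01] F vise [ -0.8 -11.4  -4.4] 18.5
th 0.390 rad 22.3 deg r 117.5  Ftang(on tool) -8.1 Frad -3.4
```

View pics/wrist15.png

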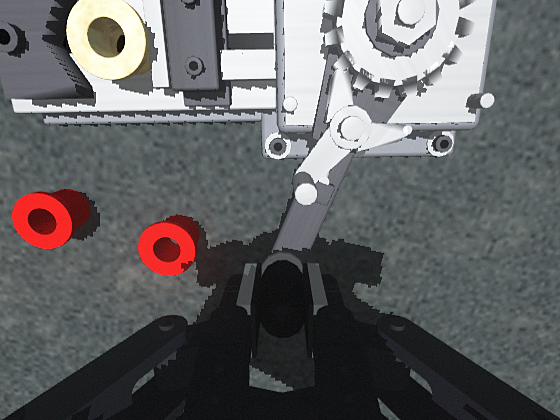

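The face is now close to or touching the bush, with the V still well ahead. Finishing the first stroke.

```bash
python3 -m jog '[{"tx":0.028,"ty":-0.062,"tz":0,"ax":0,"ay":0,"az":0,"hand":0.15},{"tx":0.062,"ty":-0.122,"tz":0,"ax":0,"ay":0,"az":0,"hand":0.15},{"tx":0.085,"ty":-0.155,"tz":0,"ax":0,"ay":0,"az":0,"hand":0.15},{"tx":0.085,"ty":-0.155,"tz":0,"ax":0,"ay":0,"az":0,"hand":0.15}]'
python3 st.py wrist:wrist16
python3 - <<'E'
import pickle,cv2; from h import *
s=pickle.load(open("wrist16.pkl","rb"))
im=s["pixels"][:,:,::-1][0:150,20:420]; cv2.imwrite("pics/w16c.png",cv2.resize(im,None,fx=2,fy=2,interpolation=cv2.INTER_CUBIC))
E
```

```text
time: 9.62
tool_pos: [489.8, -120.3, 249.8]
tcp_rot: [179.8, 0.0, 11.5]
ft_force: [-0.9, -9.4, -0.0]
finger_gap: 18.5
9.6167 tcp vise [-95.9  68.  249.8] [1.7984e+02 4.0000e-02 1.1470e+01] F vise [-2.7 -9.1 -0. ] 18.5
th 0.617 rad 35.4 deg r 117.6  Ftang(on tool) -8.7 Frad -3.1
```

View pics/w16c.png

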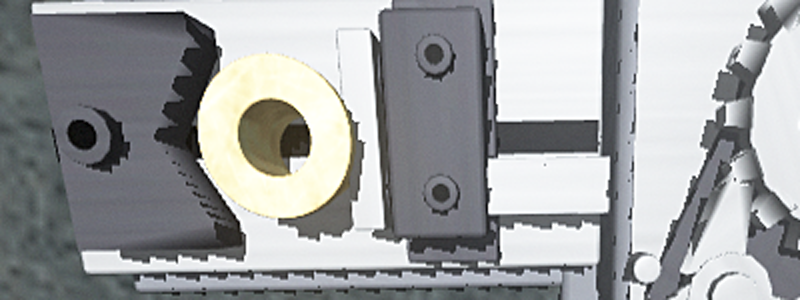

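Run:
```python
import pickle,cv2; from h import *
s=pickle.load(open("wrist16.pkl","rb"))
for n,u,v,z in [("apex",157,135,41),("bush",275,136,53),("face_top",338,30,41),("face_bot",357,228,41),("carr",382,120,43)]:
    print(n,w2v(back(s,u/2+20,v/2,z)).round(1))
```

```text
apex [ -2.4 155.1  41. ]
bush [ -3.7 123.   53. ]
face_top [ 19.9 110.1  41. ]
face_bot [-23.7 108.9  41. ]
carr [  0.7 100.8  43. ]
```

Face at y≈109.5 and bush axis at ≈123, so they are in contact with about 19 mm left including the squeeze. Return stroke now.

```bash
python3 -m jog '[{"tx":-0.047,"ty":0.073,"tz":0,"ax":0,"ay":0,"az":0,"hand":0.15},{"tx":-0.083,"ty":0.147,"tz":0,"ax":0,"ay":0,"az":0,"hand":0.15},{"tx":-0.111,"ty":0.224,"tz":0,"ax":0,"ay":0,"az":0,"hand":0.15},{"tx":-0.131,"ty":0.303,"tz":0,"ax":0,"ay":0,"az":0,"hand":0.15},{"tx":-0.143,"ty":0.385,"tz":0,"ax":0,"ay":0,"az":0,"hand":0.15}]'
python3 st.py
python3 -m jog '[{"tx":-0.003,"ty":0.083,"tz":0,"ax":0,"ay":0,"az":0,"hand":0.15},{"tx":0.003,"ty":0.164,"tz":0,"ax":0,"ay":0,"az":0,"hand":0.15},{"tx":0.017,"ty":0.245,"tz":0,"ax":0,"ay":0,"az":0,"hand":0.15},{"tx":0.04,"ty":0.324,"tz":0,"ax":0,"ay":0,"az":0,"hand":0.15},{"tx":0.071,"ty":0.4,"tz":0,"ax":0,"ay":0,"az":0,"hand":0.15}]'
python3 st.py
python3 -m jog '[{"tx":0.032,"ty":0.061,"tz":0,"ax":0,"ay":0,"az":0,"hand":0.15},{"tx":0.061,"ty":0.107,"tz":0,"ax":0,"ay":0,"az":0,"hand":0.15},{"tx":0.085,"ty":0.141,"tz":0,"ax":0,"ay":0,"az":0,"hand":0.15},{"tx":0.085,"ty":0.141,"tz":0,"ax":0,"ay":0,"az":0,"hand":0.15}]'
python3 st.py wrist:wrist17
```

```text
time: 10.08
tool_pos: [480.3, -180.0, 249.9]
tcp_rot: [-179.8, -0.1, 11.4]
ft_force: [5.8, 11.0, 3.2]
finger_gap: 18.4
10.0833 tcp vise [-116.9   11.4  249.9] [-1.7981e+02 -1.2000e-01  1.1450e+01] F vise [7.8 9.7 3.2] 18.4
th 0.097 rad 5.6 deg r 117.5  Ftang(on tool) 10.4 Frad -6.8
time: 10.5
tool_pos: [501.8, -237.0, 249.8]
tcp_rot: [-179.8, 0.1, 11.5]
ft_force: [-6.3, 9.0, 11.5]
finger_gap: 18.8
10.5 tcp vise [-107.1  -48.7  249.8] [-1.7978e+02  1.1000e-01  1.1450e+01] F vise [-4.4 10.1 11.5] 18.8
th -0.427 rad -24.4 deg r 117.6  Ftang(on tool) 11.0 Frad -0.1
time: 10.83
tool_pos: [518.9, -256.5, 249.9]
tcp_rot: [-180.0, 0.1, 11.4]
ft_force: [-1.3, -2.3, 4.3]
finger_gap: 18.9
10.8333 tcp vise [-94.2 -71.1 249.9] [-1.7997e+02  7.0000e-02  1.1410e+01] F vise [-1.7 -2.   4.3] 18.9
th -0.647 rad -37.1 deg r 118.1  Ftang(on tool) 0.3 Frad 3.2
```

View pics/wrist17.png

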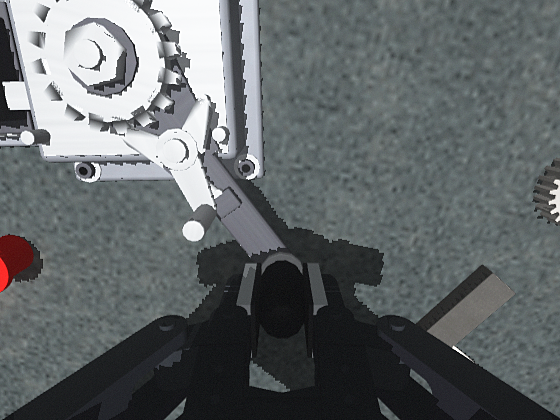

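```bash
python3 -m jog '[{"tx":-0.046,"ty":-0.068,"tz":0,"ax":0,"ay":0,"az":0,"hand":0.15},{"tx":-0.085,"ty":-0.141,"tz":0,"ax":0,"ay":0,"az":0,"hand":0.15},{"tx":-0.115,"ty":-0.217,"tz":0,"ax":0,"ay":0,"az":0,"hand":0.15},{"tx":-0.138,"ty":-0.295,"tz":0,"ax":0,"ay":0,"az":0,"hand":0.15},{"tx":-0.152,"ty":-0.377,"tz":0,"ax":0,"ay":0,"az":0,"hand":0.15}]'
python3 st.py
python3 -m jog '[{"tx":-0.006,"ty":-0.081,"tz":0,"ax":0,"ay":0,"az":0,"hand":0.15},{"tx":-0.003,"ty":-0.164,"tz":0,"ax":0,"ay":0,"az":0,"hand":0.15},{"tx":0.009,"ty":-0.245,"tz":0,"ax":0,"ay":0,"az":0,"hand":0.15},{"tx":0.025,"ty":-0.311,"tz":0,"ax":0,"ay":0,"az":0,"hand":0.15},{"tx":0.041,"ty":-0.364,"tz":0,"ax":0,"ay":0,"az":0,"hand":0.15}]'
python3 st.py wrist:wrist18
python3 - <<'E'
import pickle,cv2; from h import *
s=pickle.load(open("wrist18.pkl","rb"))
im=s["pixels"][:,:,::-1][0:150,0:400]; cv2.imwrite("pics/w18c.png",cv2.resize(im,None,fx=2,fy=2,interpolation=cv2.INTER_CUBIC))
E
```

```text
time: 11.3
tool_pos: [485.5, -205.3, 249.9]
tcp_rot: [179.8, -0.1, 11.4]
ft_force: [8.4, -8.9, -5.7]
finger_gap: 18.6
11.3 tcp vise [-116.9  -14.4  249.9] [ 1.798e+02 -1.100e-01  1.141e+01] F vise [  6.5 -10.4  -5.7] 18.6
th -0.123 rad -7.0 deg r 117.8  Ftang(on tool) -11.1 Frad -5.2
time: 11.72
tool_pos: [480.8, -150.5, 249.9]
tcp_rot: [179.8, -0.1, 11.4]
ft_force: [4.8, -12.2, -6.8]
finger_gap: 18.5
11.7167 tcp vise [-110.6   40.2  249.9] [ 1.7978e+02 -7.0000e-02  1.1440e+01] F vise [  2.3 -12.9  -6.8] 18.5
th 0.349 rad 20.0 deg r 117.7  Ftang(on tool) -8.2 Frad -5.9
```

View pics/w18c.png

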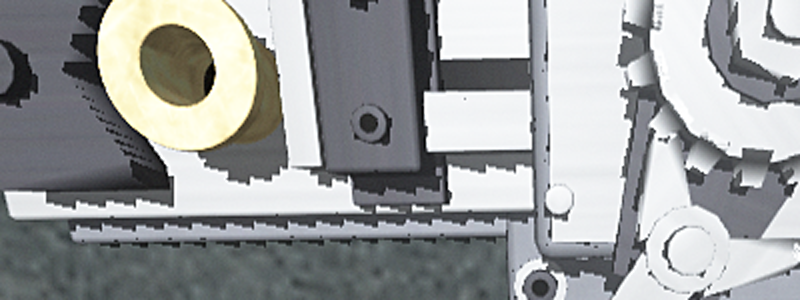

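Run:
```python
import pickle,cv2; from h import *
s=pickle.load(open("wrist18.pkl","rb"))
for n,u,v,z in [("bush",177,65,53),("face_bot",289,165,41),("carr",323,160,43),("bedcorner",8,215,24)]:
    print(n,w2v(back(s,u/2,v/2,z)).round(1))
s=pickle.load(open("wrist16.pkl","rb"))
for n,u,v,z in [("bush",275,136,53),("face_bot",357,228,41),("carr",400,236,43),("bedcorner",86,270,24)]:
    print(n,w2v(back(s,u/2+20,v/2,z)).round(1))
```

```text
bush [ -3.8 123.4  53. ]
face_bot [-23.4 105.9  41. ]
carr [-22.4  97.   43. ]
bedcorner [-35.1 189.4  24. ]
bush [ -3.7 123.   53. ]
face_bot [-23.7 108.9  41. ]
carr [-25.5  98.   43. ]
bedcorner [-35.4 188.4  24. ]
```

Run:
```python
import pickle,cv2; from h import *
for f,L in (("wrist16",[("flangeR",331/2+20,80),("flangeL",220/2+20,60),("carr",430/2+20,60),("bed",550/2+20,30)]),("wrist18",[("flangeL",120/2,40),("carr",370/2,40),("bed",480/2,10)])):
    s=pickle.load(open(f+".pkl","rb")); print(f,"cam",w2v(-s["R"].T@s["t"]))
    for n,u,v in L: print(n,w2v(depthpt(s,u,v)).round(1))
```

```text
wrist16 cam [-19.01795328  67.93763465 220.25375126]
flangeR [ -8.8 110.5  54.8]
flangeL [ -0.6 134.3  54.3]
carr [-0.1 88.6 50.6]
bed [16.6 61.  25.8]
wrist18 cam [-33.74595127  40.03591087 220.48311293]
flangeL [ -7.  135.4  54.5]
carr [-6.4 82.4 50.6]
bed [11.5 60.4 24. ]
```

View pics/wrist18.png

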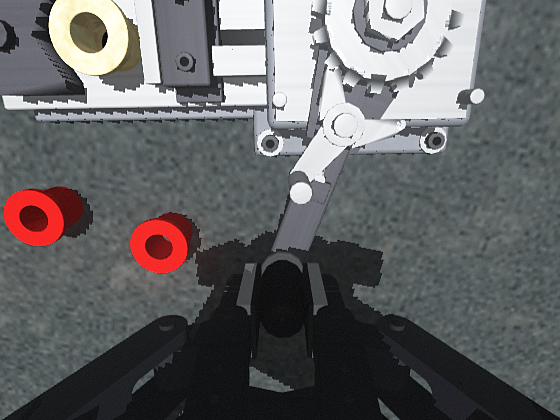

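View pics/wrist16.png

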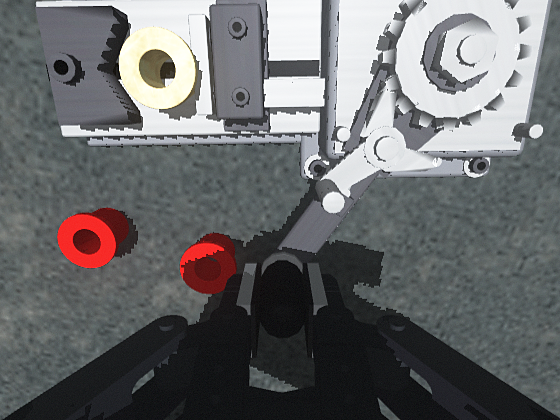

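Run:
```python
import pickle,cv2,numpy as np; from h import *
# rectify: orthographic view at z=plane from several images, in vise frame: x-axis = vise y 60..195, rows = vise x +45..-45, 5px/mm
out=[]
for zpl in (50.6,):
  for f in ("wrist9","wrist15","wrist16","wrist18"):
    s=pickle.load(open(f+".pkl","rb"))
    Y,X=np.meshgrid(np.arange(60,195,.2),np.arange(30,-45,-.2))
    P=np.stack([X.ravel(),Y.ravel(),np.full(X.size,zpl)],1)
    W=C+Ro.from_euler('z',YAW,degrees=True).apply(P)
    c=W@s["R"].T+s["t"]; p=c@s["intrinsics"].T; u=(p[:,0]/p[:,2]).reshape(X.shape).astype(np.float32); v=(p[:,1]/p[:,2]).reshape(X.shape).astype(np.float32)
    o=cv2.remap(s["pixels"][:,:,::-1].copy(),u,v,cv2.INTER_CUBIC)
    for k in range(60,195,10): cv2.putText(o,str(k),((k-60)*5,10),0,.35,(0,0,255)); o[12:22,(k-60)*5]=(0,0,255)
    cv2.putText(o,f,(5,300),0,.5,(0,0,255))
    out.append(o[:,::1])
im=np.vstack([np.hstack(out[:2]),np.hstack(out[2:])]); im=cv2.resize(im,(800,int(im.shape[0]*800/im.shape[1])),interpolation=cv2.INTER_AREA); cv2.imwrite("pics/rect.png",im)
```

```text
(no output)
```

View pics/rect.png

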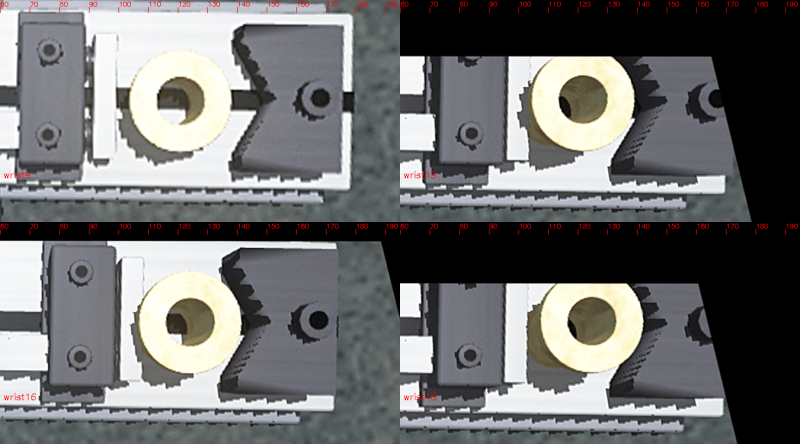

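The carriage looks no further on than at the same lever angle in the first stroke, and the returns read about 10 N. The wheel may be dragged back on the return. I'll check the nut and teeth orientation across the pictures.

Run:
```python
import pickle,cv2,numpy as np; from h import *
out=[]
for f in ("wrist1","wrist8","wrist9","wrist11","wrist12","wrist13","wrist14","wrist15","wrist16","wrist17","wrist18"):
    try: s=pickle.load(open(f+".pkl","rb"))
    except Exception as e: continue
    Y,X=np.meshgrid(np.arange(55,-45,-.4),np.arange(40,-60,-.4))
    P=np.stack([X.ravel(),Y.ravel(),np.full(X.size,72.)],1)
    W=C+Ro.from_euler('z',YAW,degrees=True).apply(P)
    c=W@s["R"].T+s["t"]; p=c@s["intrinsics"].T; u=(p[:,0]/p[:,2]).reshape(X.shape).astype(np.float32); v=(p[:,1]/p[:,2]).reshape(X.shape).astype(np.float32)
    o=cv2.remap(s["pixels"][:,:,::-1].copy(),u,v,cv2.INTER_CUBIC); o=(o*0.8).astype(np.uint8)
    cv2.putText(o,f,(5,245),0,.5,(0,0,255)); o=cv2.resize(o,(200,200),interpolation=cv2.INTER_AREA); out.append(o)
while len(out)<12: out.append(np.zeros((200,200,3),np.uint8))
cv2.imwrite("pics/wheel.png",np.vstack([np.hstack(out[i:i+4]) for i in (0,4,8)]))
```

```text
(no output)
```

View pics/wheel.png

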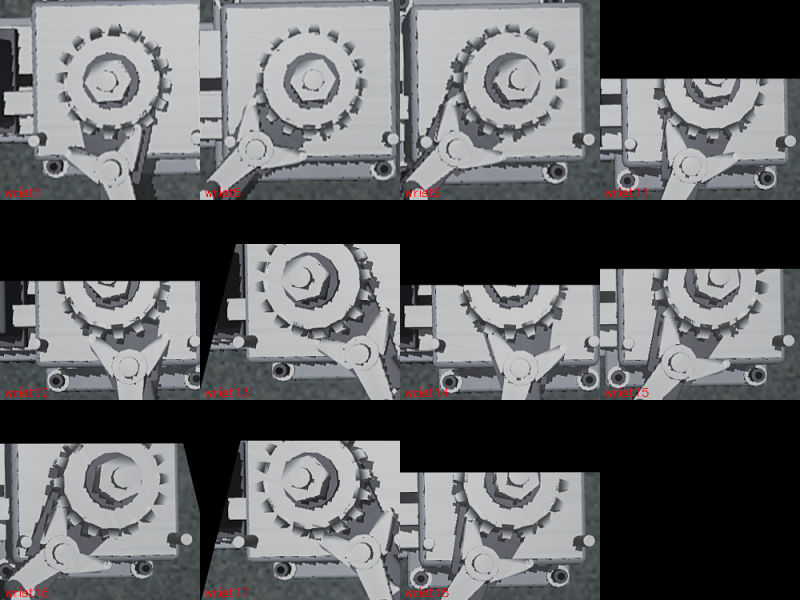

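Run:
```python
import pickle,cv2,numpy as np; from h import *
out=[]
for f in ("wrist8","wrist9","wrist13","wrist16","wrist17","wrist18"):
    s=pickle.load(open(f+".pkl","rb"))
    Y,X=np.meshgrid(np.arange(35,-35,-.2),np.arange(35,-35,-.2))
    P=np.stack([X.ravel(),Y.ravel(),np.full(X.size,80.)],1)
    W=C+Ro.from_euler('z',YAW,degrees=True).apply(P)
    c=W@s["R"].T+s["t"]; p=c@s["intrinsics"].T; u=(p[:,0]/p[:,2]).reshape(X.shape).astype(np.float32); v=(p[:,1]/p[:,2]).reshape(X.shape).astype(np.float32)
    o=cv2.remap(s["pixels"][:,:,::-1].copy(),u,v,cv2.INTER_CUBIC); o=cv2.resize(o,(266,266)); o=(255*(o/255.)**2).astype(np.uint8)
    cv2.putText(o,f,(5,260),0,.5,(0,0,255)); out.append(o)
cv2.imwrite("pics/nut.png",np.vstack([np.hstack(out[i:i+3]) for i in (0,3)]))
```

```text
(no output)
```

View pics/nut.png

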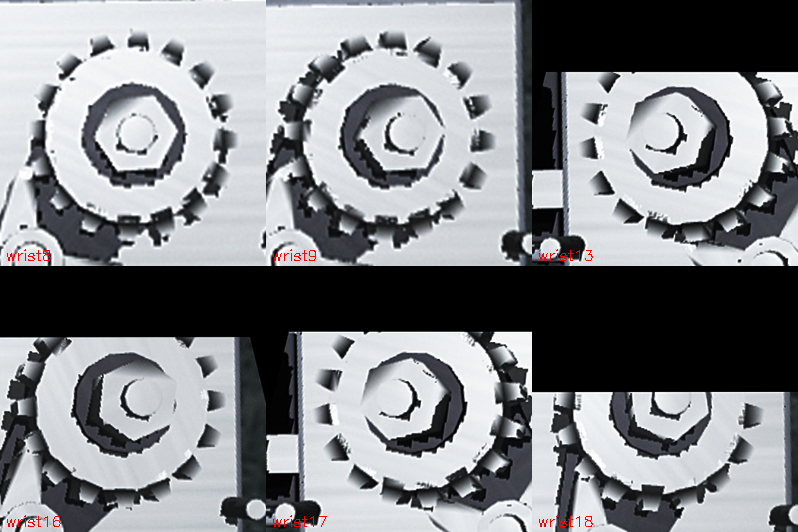

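Run:
```python
import pickle,cv2,numpy as np
o=[]
for f,(x,y) in (("wrist17",(90,60)),("wrist13",(90,60)),("wrist18",(250,40)),("wrist16",(290,60))):
    s=pickle.load(open(f+".pkl","rb")); im=s["pixels"][y:y+150,x:x+200,::-1]
    im=(255*(im/255.)**2).astype(np.uint8); o.append(cv2.resize(im,(400,300),interpolation=cv2.INTER_CUBIC))
cv2.imwrite("pics/pawl.png",np.vstack([np.hstack(o[:2]),np.hstack(o[2:])]))
```

```text
(no output)
```

View pics/pawl.png

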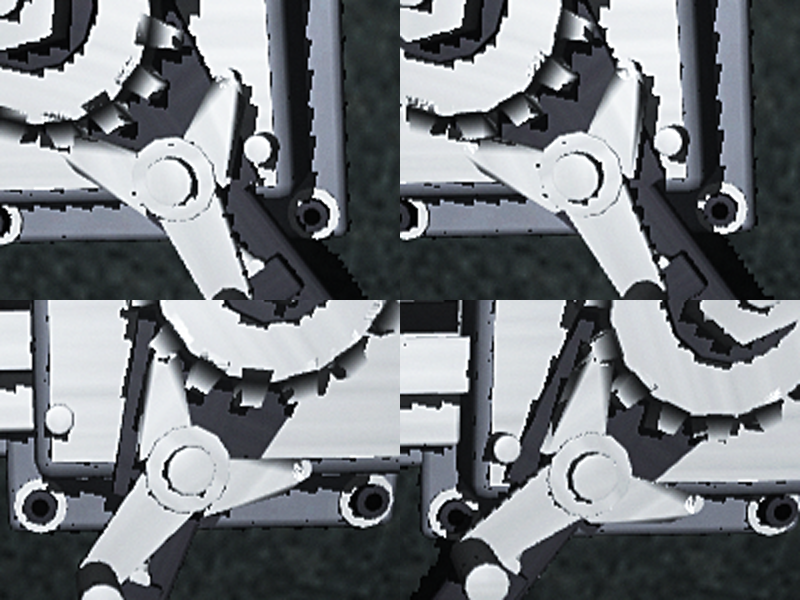

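I'll test a slow return and watch the force.

```bash
python3 -m jog '[{"tx":-0.004,"ty":0.013,"tz":0,"ax":0,"ay":0,"az":0,"hand":0.15},{"tx":-0.009,"ty":0.026,"tz":0,"ax":0,"ay":0,"az":0,"hand":0.15}]'; python3 st.py
python3 -m jog '[{"tx":-0.004,"ty":0.013,"tz":0,"ax":0,"ay":0,"az":0,"hand":0.15},{"tx":-0.008,"ty":0.027,"tz":0,"ax":0,"ay":0,"az":0,"hand":0.15}]'; python3 st.py
python3 -m jog '[{"tx":-0.003,"ty":0.013,"tz":0,"ax":0,"ay":0,"az":0,"hand":0.15},{"tx":-0.007,"ty":0.026,"tz":0,"ax":0,"ay":0,"az":0,"hand":0.15}]'; python3 st.py
python3 -m jog '[{"tx":-0.003,"ty":0.013,"tz":0,"ax":0,"ay":0,"az":0,"hand":0.15},{"tx":-0.006,"ty":0.026,"tz":0,"ax":0,"ay":0,"az":0,"hand":0.15}]'; python3 st.py
```

```text
time: 11.93
tool_pos: [480.4, -154.5, 249.9]
tcp_rot: [179.9, -0.1, 11.5]
ft_force: [5.6, -4.9, -3.7]
finger_gap: 18.5
11.9333 tcp vise [-111.8   36.4  249.9] [ 1.7986e+02 -8.0000e-02  1.1470e+01] F vise [ 4.5 -5.9 -3.7] 18.5
th 0.315 rad 18.0 deg r 117.6  Ftang(on tool) -4.2 Frad -6.1
time: 12.1
tool_pos: [480.0, -158.6, 249.9]
tcp_rot: [179.9, -0.1, 11.4]
ft_force: [4.7, -2.4, -3.0]
finger_gap: 18.8
12.1 tcp vise [-113.    32.4  249.9] [ 1.7991e+02 -9.0000e-02  1.1440e+01] F vise [ 4.2 -3.3 -3. ] 18.8
th 0.280 rad 16.0 deg r 117.5  Ftang(on tool) -2.1 Frad -4.9
time: 12.27
tool_pos: [479.8, -162.4, 249.9]
tcp_rot: [180.0, -0.1, 11.4]
ft_force: [6.0, -0.9, -2.3]
finger_gap: 18.9
12.2667 tcp vise [-113.9   28.8  249.9] [ 1.7996e+02 -1.0000e-01  1.1440e+01] F vise [ 5.7 -2.1 -2.3] 18.9
th 0.248 rad 14.2 deg r 117.5  Ftang(on tool) -0.6 Frad -6.1
time: 12.43
tool_pos: [479.7, -166.0, 249.9]
tcp_rot: [180.0, -0.1, 11.5]
ft_force: [5.0, 0.6, -1.7]
finger_gap: 18.7
12.4333 tcp vise [-114.7   25.2  249.9] [ 1.7999e+02 -1.0000e-01  1.1450e+01] F vise [ 5.  -0.4 -1.7] 18.7
th 0.216 rad 12.4 deg r 117.5  Ftang(on tool) 0.6 Frad -5.0
```

```bash
python3 st.py wrist:wrist19
```

```text
12.4333 tcp vise [-114.7   25.2  249.9] [ 1.7999e+02 -1.0000e-01  1.1450e+01] F vise [ 5.  -0.4 -1.7] 18.7
th 0.216 rad 12.4 deg r 117.5  Ftang(on tool) -0.5 Frad -4.7
```

View pics/wrist19.png

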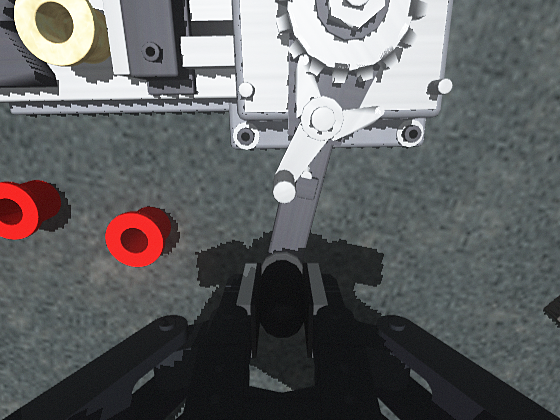

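Run:
```python
import pickle,cv2,numpy as np; from h import *
for f,L in (("wrist9",[("screw",287.5,105,52),("bush",220,85.6,53)]),("wrist15",[("screw",195,65,52),("bush",106,38,53)]),("wrist16",[("screw",240,97,52),("bush",157.5,68,53)]),("wrist18",[("screw",185,61,52),("bush",92,33,53)]),("wrist19",[("screw",152.5,51,52),("bush",54,30,53)])):
    s=pickle.load(open(f+".pkl","rb"))
    print(f,[(n,w2v(back(s,u,v,z)).round(1)) for n,u,v,z in L])
o=[]
for f,(x,y) in (("wrist15",(0,0)),("wrist16",(60,20)),("wrist18",(0,0)),("wrist19",(0,0))):
    s=pickle.load(open(f+".pkl","rb")); im=s["pixels"][y:y+120,x:x+260,::-1]
    im=(255*(im/255.)**2).astype(np.uint8); o.append(cv2.resize(im,(400,185),interpolation=cv2.INTER_CUBIC))
cv2.imwrite("pics/carr.png",np.vstack([np.hstack(o[:2]),np.hstack(o[2:])]))
```

```text
wrist9 [('screw', array([-16. ,  75.9,  52. ])), ('bush', array([ -4. , 120.2,  53. ]))]
wrist15 [('screw', array([-15. ,  82.9,  52. ])), ('bush', array([ -4.3, 120.6,  53. ]))]
wrist16 [('screw', array([-15.9,  86.8,  52. ])), ('bush', array([ -3.7, 123. ,  53. ]))]
wrist18 [('screw', array([-15.1,  82.8,  52. ])), ('bush', array([ -4. , 121.9,  53. ]))]
wrist19 [('screw', array([-15. ,  82.7,  52. ])), ('bush', array([ -6.8, 124.2,  53. ]))]
```

View pics/carr.png

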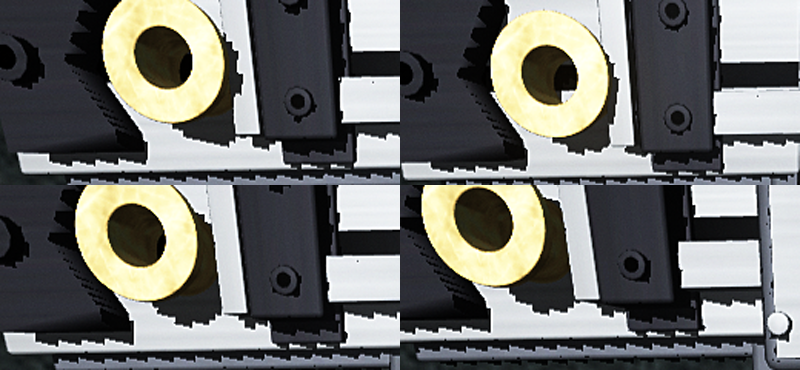

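On the slow return the carriage stayed at 82.7, so the fast returns were what dragged the wheel back. I'll return slowly.

```bash
python3 -m jog '[{"tx":-0.004,"ty":0.02,"tz":0,"ax":0,"ay":0,"az":0,"hand":0.15},{"tx":-0.007,"ty":0.041,"tz":0,"ax":0,"ay":0,"az":0,"hand":0.15},{"tx":-0.01,"ty":0.061,"tz":0,"ax":0,"ay":0,"az":0,"hand":0.15},{"tx":-0.013,"ty":0.082,"tz":0,"ax":0,"ay":0,"az":0,"hand":0.15},{"tx":-0.015,"ty":0.102,"tz":0,"ax":0,"ay":0,"az":0,"hand":0.15}]'; python3 st.py
python3 -m jog '[{"tx":-0.001,"ty":0.02,"tz":0,"ax":0,"ay":0,"az":0,"hand":0.15},{"tx":-0.002,"ty":0.041,"tz":0,"ax":0,"ay":0,"az":0,"hand":0.15},{"tx":-0.002,"ty":0.061,"tz":0,"ax":0,"ay":0,"az":0,"hand":0.15},{"tx":-0.002,"ty":0.082,"tz":0,"ax":0,"ay":0,"az":0,"hand":0.15},{"tx":-0.002,"ty":0.102,"tz":0,"ax":0,"ay":0,"az":0,"hand":0.15}]'; python3 st.py wrist:wrist20
```

```text
time: 12.9
tool_pos: [480.5, -181.1, 249.9]
tcp_rot: [-179.9, -0.1, 11.5]
ft_force: [5.1, 4.7, -0.0]
finger_gap: 18.9
12.9 tcp vise [-116.9   10.3  249.9] [-1.7994e+02 -6.0000e-02  1.1460e+01] F vise [ 6.   3.6 -0. ] 18.9
th 0.088 rad 5.0 deg r 117.4  Ftang(on tool) 4.1 Frad -5.6
time: 13.32
tool_pos: [483.1, -195.1, 249.9]
tcp_rot: [-179.8, -0.0, 11.5]
ft_force: [2.0, 11.3, 7.4]
finger_gap: 18.8
13.3167 tcp vise [-117.2   -4.   249.9] [-1.7978e+02 -2.0000e-02  1.1480e+01] F vise [ 4.2 10.7  7.4] 18.8
th -0.034 rad -1.9 deg r 117.3  Ftang(on tool) 0.6 Frad -3.4
```

View pics/wrist20.png

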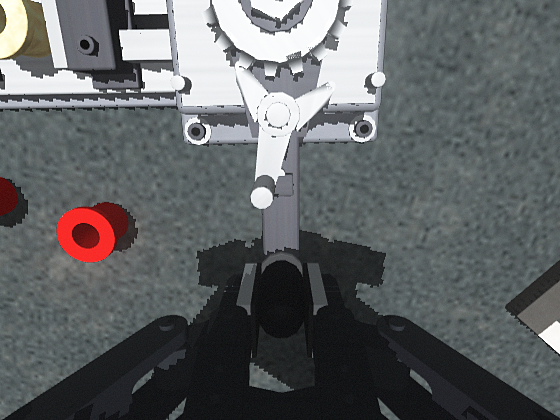

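```bash
python3 - <<'E'
import pickle,cv2,numpy as np; from h import *
s=pickle.load(open("wrist20.pkl","rb")); print(w2v(back(s,87.5,45,52)), w2v(back(s,181,84,61)),w2v(back(s,377,78,61)))
s=pickle.load(open("wrist19.pkl","rb")); print(w2v(back(s,152.5,51,52)), w2v(back(s,247,89,61)),w2v(back(s,445,87,61)))
s=pickle.load(open("wrist16.pkl","rb")); print(w2v(back(s,240,97,52)), w2v(back(s,342,134,61)),w2v(back(s,536,131,61)))
s=pickle.load(open("wrist9.pkl","rb")); print(w2v(back(s,287.5,105,52)), w2v(back(s,343,130,61)),w2v(back(s,473,129,61)))
E
python3 st.py
```

```text
[-15.31251719  82.85995574  52.        ] [-31.9095368   40.36996946  61.        ] [-29.42034966 -43.80078029  61.        ]
[-14.97023028  82.67940458  52.        ] [-31.18134418  40.37554569  61.        ] [-30.31276024 -45.09604022  61.        ]
[-15.89505752  86.79359248  52.        ] [-31.72733952  40.61972186  61.        ] [-30.32663398 -46.13084342  61.        ]
[-15.98526811  75.87336107  52.        ] [-31.48338517  39.44824862  61.        ] [-30.55160777 -45.60032368  61.        ]
13.3667 tcp vise [-117.3   -4.6  249.9] [-1.7986e+02 -1.0000e-02  1.1480e+01] F vise [ 3.4  0.7 -0.8] 18.6
th -0.040 rad -2.3 deg r 117.4  Ftang(on tool) 0.6 Frad -3.4
```

The carriage reads 82.8 against fixed pins that repeat to 1 mm, so the slow return did not drag it. The force rose and then dropped at one pitch, which was a click. Continuing the slow return to pass a second tooth.

```bash
python3 -m jog '[{"tx":0.001,"ty":0.02,"tz":0,"ax":0,"ay":0,"az":0,"hand":0.15},{"tx":0.003,"ty":0.041,"tz":0,"ax":0,"ay":0,"az":0,"hand":0.15},{"tx":0.005,"ty":0.061,"tz":0,"ax":0,"ay":0,"az":0,"hand":0.15},{"tx":0.008,"ty":0.082,"tz":0,"ax":0,"ay":0,"az":0,"hand":0.15},{"tx":0.011,"ty":0.102,"tz":0,"ax":0,"ay":0,"az":0,"hand":0.15}]'; python3 st.py
python3 -m jog '[{"tx":0.004,"ty":0.02,"tz":0,"ax":0,"ay":0,"az":0,"hand":0.15},{"tx":0.008,"ty":0.04,"tz":0,"ax":0,"ay":0,"az":0,"hand":0.15},{"tx":0.012,"ty":0.06,"tz":0,"ax":0,"ay":0,"az":0,"hand":0.15},{"tx":0.018,"ty":0.08,"tz":0,"ax":0,"ay":0,"az":0,"hand":0.15},{"tx":0.024,"ty":0.1,"tz":0,"ax":0,"ay":0,"az":0,"hand":0.15}]'; python3 st.py
python3 -m jog '[{"tx":0.007,"ty":0.02,"tz":0,"ax":0,"ay":0,"az":0,"hand":0.15},{"tx":0.014,"ty":0.039,"tz":0,"ax":0,"ay":0,"az":0,"hand":0.15},{"tx":0.021,"ty":0.058,"tz":0,"ax":0,"ay":0,"az":0,"hand":0.15},{"tx":0.029,"ty":0.077,"tz":0,"ax":0,"ay":0,"az":0,"hand":0.15},{"tx":0.037,"ty":0.095,"tz":0,"ax":0,"ay":0,"az":0,"hand":0.15}]'; python3 st.py
python3 -m jog '[{"tx":0.01,"ty":0.02,"tz":0,"ax":0,"ay":0,"az":0,"hand":0.15},{"tx":0.02,"ty":0.04,"tz":0,"ax":0,"ay":0,"az":0,"hand":0.15}]'; python3 st.py wrist:wrist21
```

```text
time: 13.78
tool_pos: [487.9, -211.4, 249.9]
tcp_rot: [180.0, -0.0, 11.5]
ft_force: [4.4, 2.1, -0.5]
finger_gap: 18.7
13.7833 tcp vise [-115.7  -20.8  249.9] [ 1.7999e+02 -2.0000e-02  1.1450e+01] F vise [ 4.7  1.2 -0.5] 18.7
th -0.178 rad -10.2 deg r 117.6  Ftang(on tool) 0.3 Frad -4.9
time: 14.2
tool_pos: [494.3, -225.0, 249.9]
tcp_rot: [-180.0, 0.0, 11.5]
ft_force: [2.6, 4.3, 2.0]
finger_gap: 18.8
14.2 tcp vise [-112.2  -35.4  249.9] [-1.7996e+02  2.0000e-02  1.1470e+01] F vise [3.4 3.7 2. ] 18.8
th -0.306 rad -17.5 deg r 117.6  Ftang(on tool) 2.5 Frad -4.4
time: 14.62
tool_pos: [502.2, -237.3, 249.9]
tcp_rot: [-179.9, 0.1, 11.5]
ft_force: [-4.8, 10.4, 10.9]
finger_gap: 18.7
14.6167 tcp vise [-106.8  -49.   249.9] [-1.7986e+02  1.1000e-01  1.1480e+01] F vise [-2.7 11.1 10.9] 18.7
th -0.430 rad -24.6 deg r 117.6  Ftang(on tool) 11.2 Frad -2.2
time: 14.78
tool_pos: [506.1, -242.5, 249.9]
tcp_rot: [-179.8, 0.1, 11.5]
ft_force: [-6.1, 8.9, 10.9]
finger_gap: 18.5
14.7833 tcp vise [-104.   -54.9  249.9] [-1.7984e+02  1.4000e-01  1.1480e+01] F vise [-4.2  9.9 10.9] 18.5
th -0.486 rad -27.8 deg r 117.6  Ftang(on tool) 0.6 Frad -1.9
```

View pics/wrist21.png

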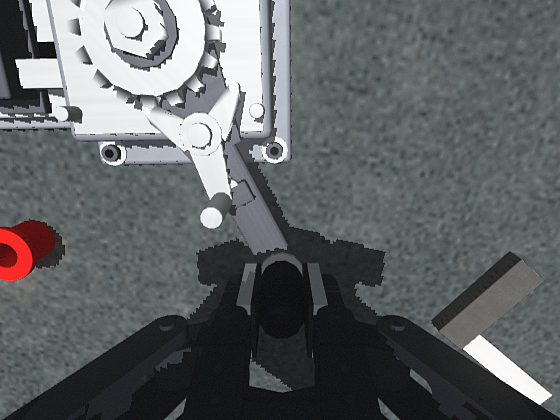

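```bash
cat > teeth.py <<'E'
import pickle,cv2,numpy as np,sys; from h import *
out=[]
for f in sys.argv[2:]:
    s=pickle.load(open(f+".pkl","rb"))
    Y,X=np.meshgrid(np.arange(45,-45,-.225),np.arange(5,-55,-.225))
    P=np.stack([X.ravel(),Y.ravel(),np.full(X.size,70.)],1)
    W=C+Ro.from_euler('z',YAW,degrees=True).apply(P)
    c=W@s["R"].T+s["t"]; p=c@s["intrinsics"].T; u=(p[:,0]/p[:,2]).reshape(X.shape).astype(np.float32); v=(p[:,1]/p[:,2]).reshape(X.shape).astype(np.float32)
    o=cv2.remap(s["pixels"][:,:,::-1].copy(),u,v,cv2.INTER_CUBIC); o=(255*(o/255.)**2).astype(np.uint8)
    o=cv2.resize(o,(400,270))
    k=400/90.; cx,cy=45*k,5*k
    for a in range(-90,91,15): 
        t=np.radians(a); cv2.line(o,(int(cx-31*k*np.sin(t)),int(cy+31*k*np.cos(t))),(int(cx-33*k*np.sin(t)),int(cy+33*k*np.cos(t))),(0,0,255),1)
    cv2.putText(o,f,(5,260),0,.5,(0,0,255)); out.append(o)
if len(out)%2: out.append(out[-1]*0)
cv2.imwrite(sys.argv[1],np.vstack([np.hstack(out[i:i+2]) for i in range(0,len(out),2)]))
E
python3 teeth.py pics/teeth1.png wrist18 wrist19 wrist20 wrist21
```

```text
(no output)
```

View pics/teeth1.png

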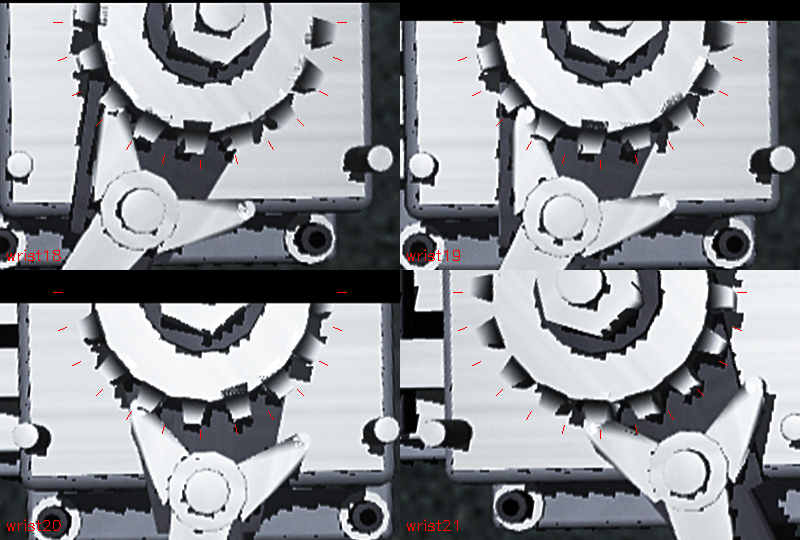

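```bash
python3 -m jog '[{"tx":0.007,"ty":0.012,"tz":0,"ax":0,"ay":0,"az":0,"hand":0.15},{"tx":0.014,"ty":0.025,"tz":0,"ax":0,"ay":0,"az":0,"hand":0.15}]'; python3 st.py wrist:wrist22
python3 teeth.py pics/teeth2.png wrist21 wrist22
```

```text
time: 15.0
tool_pos: [509.4, -246.8, 249.9]
tcp_rot: [180.0, 0.0, 11.5]
ft_force: [0.0, 1.3, 3.0]
finger_gap: 19.1
15.0 tcp vise [-101.6  -59.8  249.9] [1.7997e+02 3.0000e-02 1.1460e+01] F vise [0.3 1.2 3. ] 19.1
th -0.532 rad -30.5 deg r 117.9  Ftang(on tool) -0.3 Frad -0.6
```

View pics/teeth2.png

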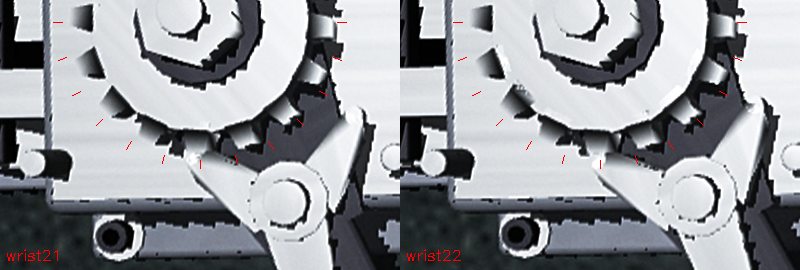

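```bash
python3 -m jog '[{"tx":-0.04,"ty":-0.079,"tz":0,"ax":0,"ay":0,"az":0,"hand":0.15},{"tx":-0.069,"ty":-0.156,"tz":0,"ax":0,"ay":0,"az":0,"hand":0.15},{"tx":-0.091,"ty":-0.235,"tz":0,"ax":0,"ay":0,"az":0,"hand":0.15},{"tx":-0.103,"ty":-0.316,"tz":0,"ax":0,"ay":0,"az":0,"hand":0.15},{"tx":-0.107,"ty":-0.398,"tz":0,"ax":0,"ay":0,"az":0,"hand":0.15}]'
python3 st.py wrist:wrist23; python3 teeth.py pics/teeth3.png wrist20 wrist23
```

```text
time: 15.47
tool_pos: [482.0, -191.9, 249.9]
tcp_rot: [179.8, -0.1, 11.4]
ft_force: [7.8, -9.6, -6.6]
finger_gap: 18.6
15.4667 tcp vise [-117.7   -0.6  249.9] [ 1.7976e+02 -8.0000e-02  1.1430e+01] F vise [  5.7 -11.   -6.6] 18.6
th -0.005 rad -0.3 deg r 117.7  Ftang(on tool) -7.3 Frad -3.9
```

View pics/teeth3.png

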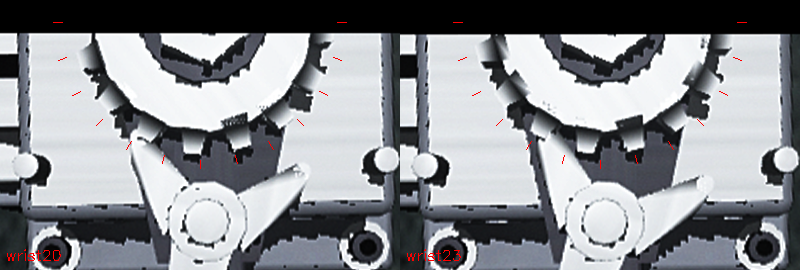

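View pics/wrist23.png

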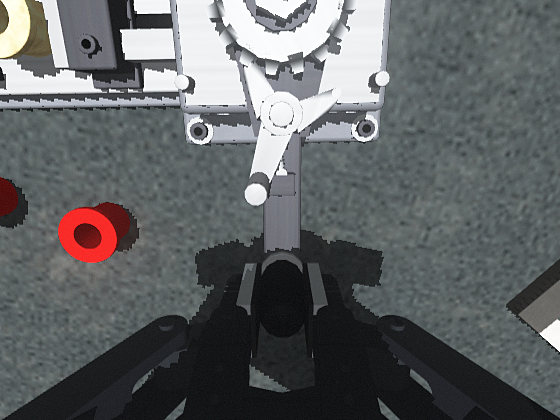

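```bash
cat > carr.py <<'E'
# carriage screw (dark hole of the -x screw) by template match; reports y relative to stop pins' mean
import pickle,cv2,numpy as np,sys; from h import *
o=[]
for f in sys.argv[1:]:
    s=pickle.load(open(f+".pkl","rb"))
    Y,X=np.meshgrid(np.arange(120,30,-.25),np.arange(0,-45,-.25))
    P=np.stack([X.ravel(),Y.ravel(),np.full(X.size,51.)],1)
    W=C+Ro.from_euler('z',YAW,degrees=True).apply(P)
    c=W@s["R"].T+s["t"]; p=c@s["intrinsics"].T; u=(p[:,0]/p[:,2]).reshape(X.shape).astype(np.float32); v=(p[:,1]/p[:,2]).reshape(X.shape).astype(np.float32)
    im=cv2.remap(s["pixels"][:,:,::-1].copy(),u,v,cv2.INTER_CUBIC)
    for k in range(40,120,10): cv2.putText(im,str(k),(int((120-k)*4),10),0,.35,(0,0,255)); im[12:180:4,int((120-k)*4)]=(0,0,255)
    cv2.putText(im,f,(5,170),0,.5,(0,0,255)); o.append(im)
if len(o)%2: o.append(o[-1]*0)
cv2.imwrite("pics/carr_cmp.png",np.vstack([np.hstack(o[i:i+2]) for i in range(0,len(o),2)]))
E
python3 carr.py wrist16 wrist18 wrist19 wrist20 wrist23 wrist12
```

```text
(no output)
```

View pics/carr_cmp.png

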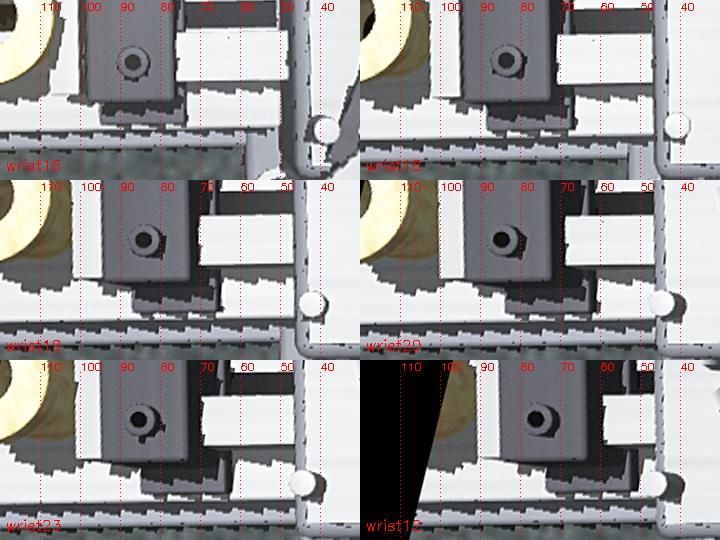

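```bash
python3 -m jog '[{"tx":0.004,"ty":-0.086,"tz":0,"ax":0,"ay":0,"az":0,"hand":0.15},{"tx":0.017,"ty":-0.167,"tz":0,"ax":0,"ay":0,"az":0,"hand":0.15},{"tx":0.039,"ty":-0.246,"tz":0,"ax":0,"ay":0,"az":0,"hand":0.15},{"tx":0.068,"ty":-0.323,"tz":0,"ax":0,"ay":0,"az":0,"hand":0.15},{"tx":0.105,"ty":-0.396,"tz":0,"ax":0,"ay":0,"az":0,"hand":0.15}]'
python3 st.py wrist:wrist24; 
python3 -m jog '[{"tx":0.022,"ty":-0.035,"tz":0,"ax":0,"ay":0,"az":0,"hand":0.15},{"tx":0.045,"ty":-0.069,"tz":0,"ax":0,"ay":0,"az":0,"hand":0.15},{"tx":0.061,"ty":-0.091,"tz":0,"ax":0,"ay":0,"az":0,"hand":0.15},{"tx":0.061,"ty":-0.091,"tz":0,"ax":0,"ay":0,"az":0,"hand":0.15}]'
python3 st.py wrist:wrist25; python3 carr.py wrist16 wrist24 wrist25
```

```text
time: 15.93
tool_pos: [485.4, -130.9, 249.8]
tcp_rot: [179.7, 0.0, 11.4]
ft_force: [3.1, -13.0, -2.8]
finger_gap: 18.5
15.9333 tcp vise [-102.2   58.5  249.8] [1.7974e+02 1.0000e-02 1.1420e+01] F vise [  0.5 -13.4  -2.8] 18.5
th 0.520 rad 29.8 deg r 117.8  Ftang(on tool) -6.4 Frad -5.9
time: 16.32
tool_pos: [491.8, -115.6, 249.8]
tcp_rot: [179.8, 0.0, 11.5]
ft_force: [-0.2, -10.7, -1.2]
finger_gap: 18.8
16.3167 tcp vise [-93.   72.3 249.8] [1.7978e+02 5.0000e-02 1.1460e+01] F vise [ -2.3 -10.5  -1.2] 18.8
th 0.661 rad 37.9 deg r 117.8  Ftang(on tool) -9.2 Frad -4.4
```

View pics/carr_cmp.png

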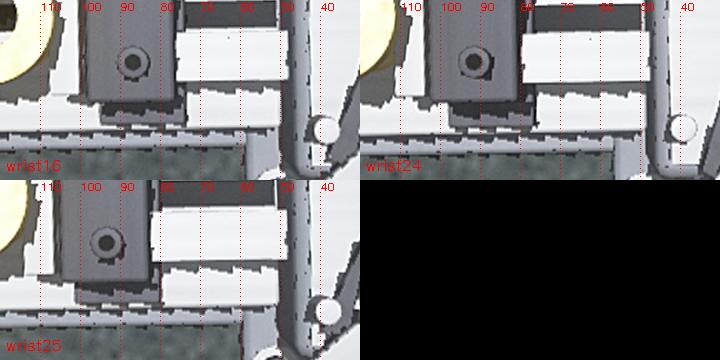

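View pics/wrist25.png

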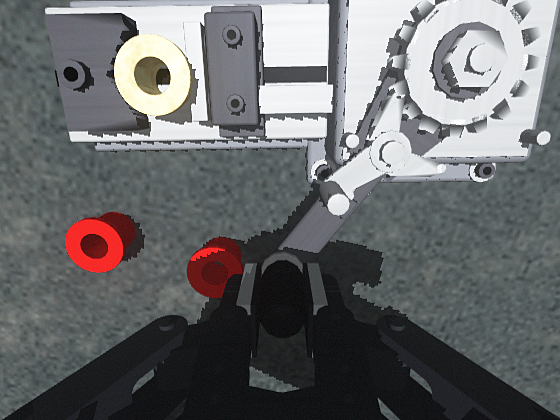

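Carriage is now at 93.5, up from 86.8. One tooth was gained and about 12 mm remains, i.e. two teeth. I'll do another slow return, this time checking the clicks.

```bash
python3 -m jog '[{"tx":-0.011,"ty":0.017,"tz":0,"ax":0,"ay":0,"az":0,"hand":0.15},{"tx":-0.023,"ty":0.034,"tz":0,"ax":0,"ay":0,"az":0,"hand":0.15},{"tx":-0.035,"ty":0.051,"tz":0,"ax":0,"ay":0,"az":0,"hand":0.15},{"tx":-0.046,"ty":0.068,"tz":0,"ax":0,"ay":0,"az":0,"hand":0.15},{"tx":-0.057,"ty":0.085,"tz":0,"ax":0,"ay":0,"az":0,"hand":0.15}]' >/dev/null; python3 st.py
python3 -m jog '[{"tx":-0.01,"ty":0.018,"tz":0,"ax":0,"ay":0,"az":0,"hand":0.15},{"tx":-0.019,"ty":0.037,"tz":0,"ax":0,"ay":0,"az":0,"hand":0.15},{"tx":-0.028,"ty":0.055,"tz":0,"ax":0,"ay":0,"az":0,"hand":0.15},{"tx":-0.037,"ty":0.074,"tz":0,"ax":0,"ay":0,"az":0,"hand":0.15},{"tx":-0.046,"ty":0.092,"tz":0,"ax":0,"ay":0,"az":0,"hand":0.15}]' >/dev/null; python3 st.py
python3 -m jog '[{"tx":-0.008,"ty":0.019,"tz":0,"ax":0,"ay":0,"az":0,"hand":0.15},{"tx":-0.015,"ty":0.039,"tz":0,"ax":0,"ay":0,"az":0,"hand":0.15},{"tx":-0.022,"ty":0.058,"tz":0,"ax":0,"ay":0,"az":0,"hand":0.15},{"tx":-0.028,"ty":0.078,"tz":0,"ax":0,"ay":0,"az":0,"hand":0.15},{"tx":-0.034,"ty":0.097,"tz":0,"ax":0,"ay":0,"az":0,"hand":0.15}]' >/dev/null; python3 st.py wrist:wrist26
python3 teeth.py pics/teeth4.png wrist25 wrist26
```

```text
16.7833 tcp vise [-101.1   60.   250. ] [ 1.7992e+02 -8.0000e-02  1.1450e+01] F vise [ 6.1 -3.2 -1.8] 18.8
th 0.536 rad 30.7 deg r 117.6  Ftang(on tool) 0.3 Frad -6.9
17.2 tcp vise [-107.8   46.8  250. ] [ 1.7999e+02 -1.0000e-01  1.1470e+01] F vise [ 7.8  1.5 -3.1] 18.9
th 0.409 rad 23.4 deg r 117.5  Ftang(on tool) 4.4 Frad -6.6
17.6167 tcp vise [-112.5   33.3  250. ] [-1.7986e+02 -1.3000e-01  1.1480e+01] F vise [9.  8.6 0.9] 18.8
th 0.287 rad 16.5 deg r 117.3  Ftang(on tool) -0.0 Frad -5.8
```

View pics/teeth4.png

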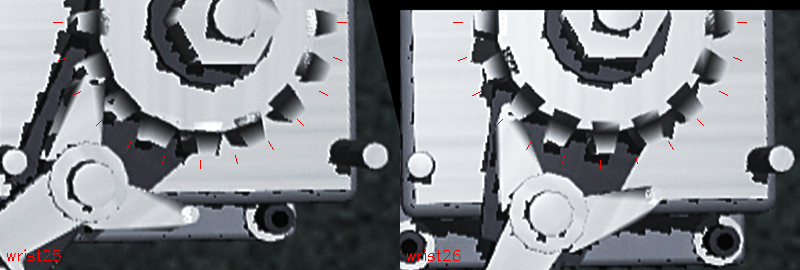

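```bash
python3 -m jog '[{"tx":-0.005,"ty":0.02,"tz":0,"ax":0,"ay":0,"az":0,"hand":0.15},{"tx":-0.009,"ty":0.04,"tz":0,"ax":0,"ay":0,"az":0,"hand":0.15},{"tx":-0.013,"ty":0.06,"tz":0,"ax":0,"ay":0,"az":0,"hand":0.15},{"tx":-0.017,"ty":0.081,"tz":0,"ax":0,"ay":0,"az":0,"hand":0.15},{"tx":-0.021,"ty":0.101,"tz":0,"ax":0,"ay":0,"az":0,"hand":0.15}]' >/dev/null; python3 st.py wrist:wrist27
python3 -m jog '[{"tx":-0.003,"ty":0.02,"tz":0,"ax":0,"ay":0,"az":0,"hand":0.15},{"tx":-0.005,"ty":0.041,"tz":0,"ax":0,"ay":0,"az":0,"hand":0.15},{"tx":-0.006,"ty":0.062,"tz":0,"ax":0,"ay":0,"az":0,"hand":0.15},{"tx":-0.007,"ty":0.082,"tz":0,"ax":0,"ay":0,"az":0,"hand":0.15},{"tx":-0.007,"ty":0.103,"tz":0,"ax":0,"ay":0,"az":0,"hand":0.15}]' >/dev/null; python3 st.py wrist:wrist28
python3 -m jog '[{"tx":0.001,"ty":0.02,"tz":0,"ax":0,"ay":0,"az":0,"hand":0.15},{"tx":0.002,"ty":0.041,"tz":0,"ax":0,"ay":0,"az":0,"hand":0.15},{"tx":0.003,"ty":0.061,"tz":0,"ax":0,"ay":0,"az":0,"hand":0.15},{"tx":0.004,"ty":0.082,"tz":0,"ax":0,"ay":0,"az":0,"hand":0.15},{"tx":0.006,"ty":0.102,"tz":0,"ax":0,"ay":0,"az":0,"hand":0.15}]' >/dev/null; python3 st.py wrist:wrist29
python3 teeth.py pics/teeth5.png wrist26 wrist27 wrist28 wrist29; python3 carr.py wrist25 wrist27 wrist28 wrist29
```

```text
18.0833 tcp vise [-116.2   16.8  249.9] [ 1.7998e+02 -5.0000e-02  1.1460e+01] F vise [ 6.4 -1.5 -1.9] 18.4
th 0.144 rad 8.2 deg r 117.5  Ftang(on tool) -1.8 Frad -5.6
18.55 tcp vise [-117.3    1.7  249.9] [-1.7996e+02 -3.0000e-02  1.1460e+01] F vise [ 4.5  1.7 -0. ] 18.9
th 0.015 rad 0.8 deg r 117.3  Ftang(on tool) 0.4 Frad -4.4
19.0167 tcp vise [-116.5  -12.8  249.9] [-1.7985e+02  3.0000e-02  1.1480e+01] F vise [ 3.3 11.   6.6] 18.6
th -0.110 rad -6.3 deg r 117.2  Ftang(on tool) 8.7 Frad -3.2
```

View pics/teeth5.png

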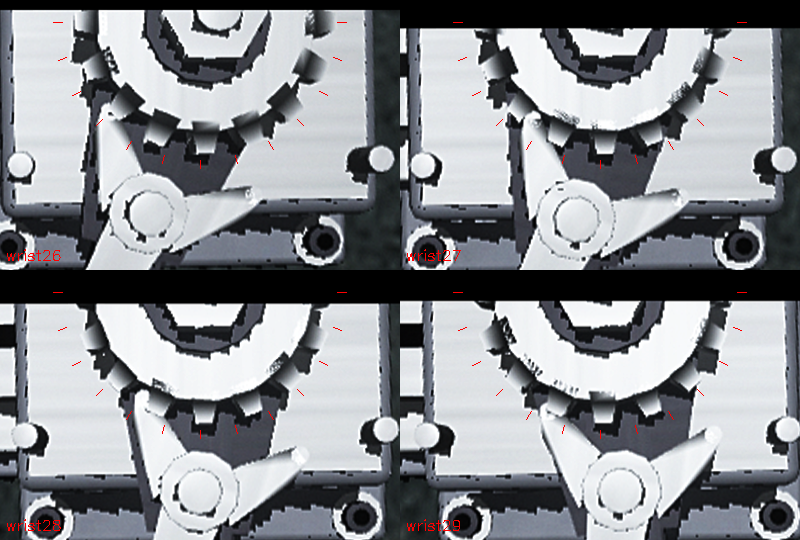

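View pics/carr_cmp.png

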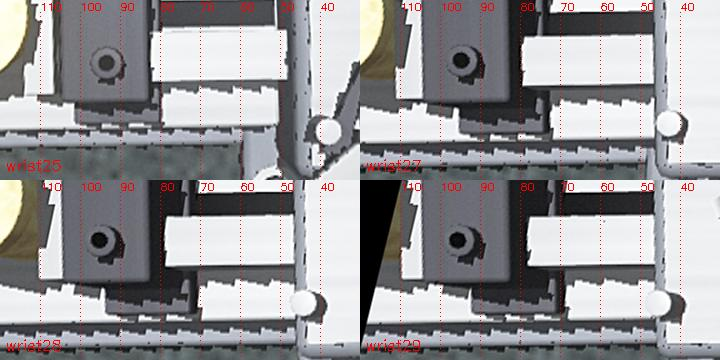

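```bash
python3 -m jog '[{"tx":0.004,"ty":0.02,"tz":0,"ax":0,"ay":0,"az":0,"hand":0.15},{"tx":0.008,"ty":0.04,"tz":0,"ax":0,"ay":0,"az":0,"hand":0.15},{"tx":0.012,"ty":0.06,"tz":0,"ax":0,"ay":0,"az":0,"hand":0.15},{"tx":0.016,"ty":0.08,"tz":0,"ax":0,"ay":0,"az":0,"hand":0.15},{"tx":0.019,"ty":0.101,"tz":0,"ax":0,"ay":0,"az":0,"hand":0.15}]' >/dev/null; python3 st.py wrist:wrist30
python3 teeth.py pics/teeth6.png wrist29 wrist30; python3 carr.py wrist29 wrist30
```

```text
19.4833 tcp vise [-113.8  -29.2  249.9] [1.7999e+02 1.0000e-02 1.1450e+01] F vise [1.1 0.8 2.2] 18.3
th -0.251 rad -14.4 deg r 117.4  Ftang(on tool) -1.1 Frad -0.8
```

View pics/teeth6.png

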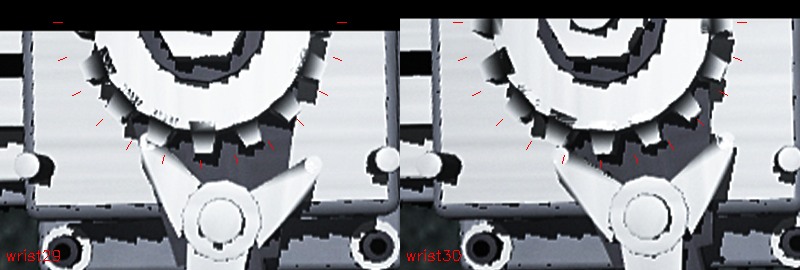

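View pics/carr_cmp.png

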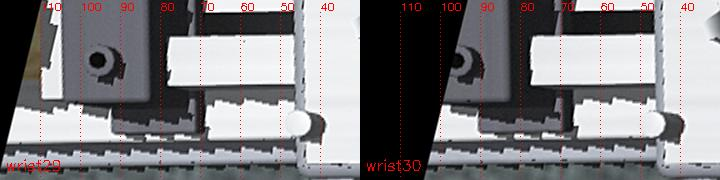

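The pawl tip at (560,155) is riding on a tooth tip at (560,130). It needs a few more degrees to drop into the next gap.

```bash
python3 -m jog '[{"tx":0.006,"ty":0.02,"tz":0,"ax":0,"ay":0,"az":0,"hand":0.15},{"tx":0.012,"ty":0.04,"tz":0,"ax":0,"ay":0,"az":0,"hand":0.15},{"tx":0.018,"ty":0.06,"tz":0,"ax":0,"ay":0,"az":0,"hand":0.15},{"tx":0.025,"ty":0.079,"tz":0,"ax":0,"ay":0,"az":0,"hand":0.15},{"tx":0.032,"ty":0.098,"tz":0,"ax":0,"ay":0,"az":0,"hand":0.15}]' >/dev/null; python3 st.py wrist:wrist31
python3 teeth.py pics/teeth7.png wrist30 wrist31
```

```text
19.95 tcp vise [-109.   -43.7  249.9] [-1.7999e+02  4.0000e-02  1.1460e+01] F vise [-4.5  1.3  5. ] 19.1
th -0.382 rad -21.9 deg r 117.4  Ftang(on tool) 2.1 Frad 3.8
```

View pics/teeth7.png

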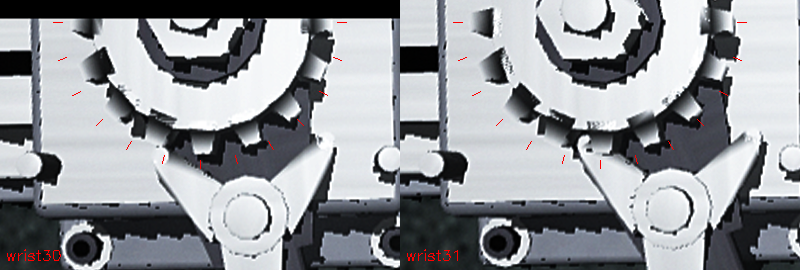

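The tip at (582,145) has dropped into the next gap. Driving forward.

```bash
python3 -m jog '[{"tx":-0.031,"ty":-0.089,"tz":0,"ax":0,"ay":0,"az":0,"hand":0.15},{"tx":-0.047,"ty":-0.169,"tz":0,"ax":0,"ay":0,"az":0,"hand":0.15},{"tx":-0.056,"ty":-0.25,"tz":0,"ax":0,"ay":0,"az":0,"hand":0.15},{"tx":-0.056,"ty":-0.333,"tz":0,"ax":0,"ay":0,"az":0,"hand":0.15},{"tx":-0.047,"ty":-0.414,"tz":0,"ax":0,"ay":0,"az":0,"hand":0.15}]' >/dev/null; python3 st.py wrist:wrist32
python3 -m jog '[{"tx":0.01,"ty":-0.053,"tz":0,"ax":0,"ay":0,"az":0,"hand":0.15},{"tx":0.024,"ty":-0.107,"tz":0,"ax":0,"ay":0,"az":0,"hand":0.15},{"tx":0.037,"ty":-0.145,"tz":0,"ax":0,"ay":0,"az":0,"hand":0.15},{"tx":0.037,"ty":-0.145,"tz":0,"ax":0,"ay":0,"az":0,"hand":0.15},{"tx":0.037,"ty":-0.145,"tz":0,"ax":0,"ay":0,"az":0,"hand":0.15}]' >/dev/null; python3 st.py wrist:wrist33
python3 carr.py wrist25 wrist32 wrist33 wrist24
```

```text
20.4167 tcp vise [-116.1   18.2  249.9] [ 1.798e+02 -6.000e-02  1.144e+01] F vise [  1.6 -12.1  -4.8] 18.6
th 0.156 rad 8.9 deg r 117.5  Ftang(on tool) -6.8 Frad -1.9
20.8833 tcp vise [-110.4   40.1  249.9] [ 1.7984e+02 -4.0000e-02  1.1500e+01] F vise [-0.7 -9.6 -2.6] 18.5
th 0.348 rad 20.0 deg r 117.5  Ftang(on tool) -8.2 Frad -2.9
```

View pics/carr_cmp.png

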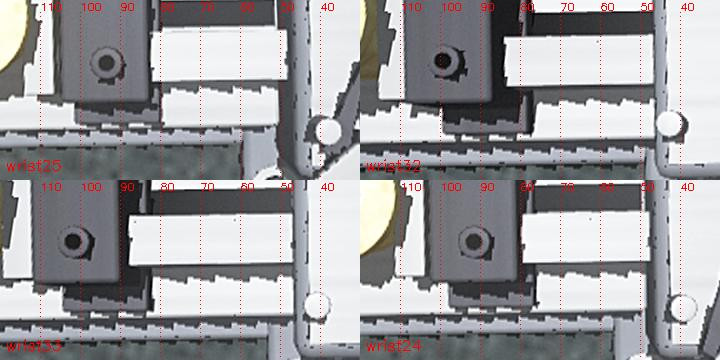

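View pics/wrist33.png

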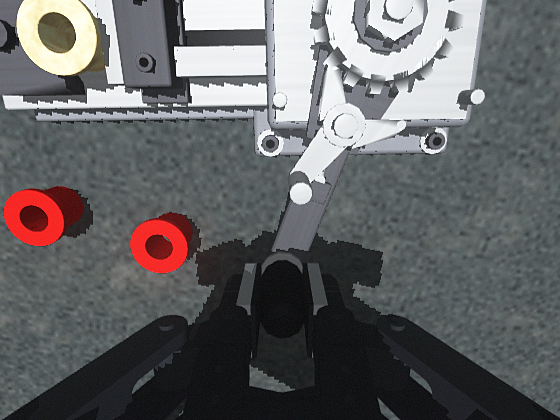

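Carriage is at about 101, so about 5 mm (≈18°) is left. I'll go in smaller steps from here.

```bash
python3 -m jog '[{"tx":0.013,"ty":-0.032,"tz":0,"ax":0,"ay":0,"az":0,"hand":0.15},{"tx":0.026,"ty":-0.064,"tz":0,"ax":0,"ay":0,"az":0,"hand":0.15},{"tx":0.039,"ty":-0.09,"tz":0,"ax":0,"ay":0,"az":0,"hand":0.15},{"tx":0.051,"ty":-0.113,"tz":0,"ax":0,"ay":0,"az":0,"hand":0.15},{"tx":0.051,"ty":-0.113,"tz":0,"ax":0,"ay":0,"az":0,"hand":0.15}]' >/dev/null; python3 st.py wrist:wrist34
python3 - <<'E'
import pickle,cv2; s=pickle.load(open("wrist34.pkl","rb"))
im=s["pixels"][:,:,::-1][0:150,0:270]; cv2.imwrite("pics/w34c.png",cv2.resize(im,None,fx=2.9,fy=2.9,interpolation=cv2.INTER_CUBIC))
E
```

```text
21.35 tcp vise [-102.8   57.   249.8] [ 1.7983e+02 -1.0000e-02  1.1480e+01] F vise [ -1.4 -10.8  -2.1] 18.5
th 0.506 rad 29.0 deg r 117.6  Ftang(on tool) -8.9 Frad -4.2
```

View pics/w34c.png

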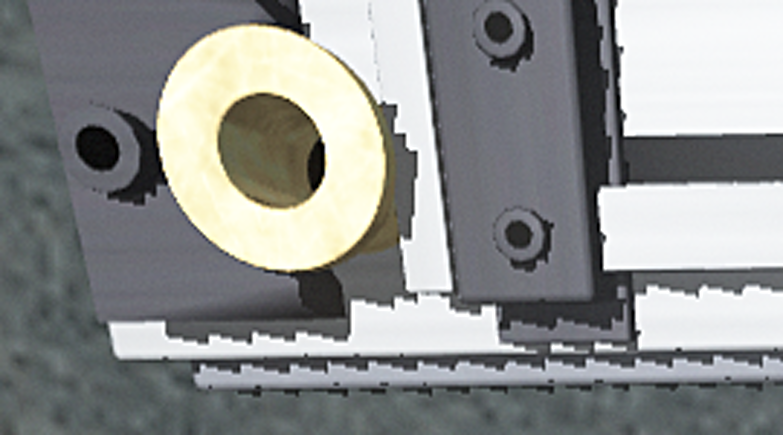

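Run:
```python
import pickle,cv2; from h import *
s=pickle.load(open("wrist34.pkl","rb"))
for n,u,v,z in [("bush",272,148,53),("screw",519,235,52),("face_bot",407,290,41),("faceback_bot",452,290,41),("bedc",116,357,24),("vboltC",98,147,41)]: print(n,w2v(back(s,u/2.9,v/2.9,z)).round(1))
s=pickle.load(open("wrist16.pkl","rb"))
for n,u,v,z in [("bush",275,136,53),("screw",440,193,52),("face_bot",357,228,41),("bedc",86,270,24),("vboltC",83,135,41)]: print(n,w2v(back(s,u/2+20,v/2,z)).round(1))
s=pickle.load(open("wrist9.pkl","rb"))
for n,u,v,z in [("vboltC",101,231,41),("apex",187,232,41)]: print(n,w2v(back(s,u/3.6+120,v/3.6+20,z)).round(1))
```

```text
bush [ -3.6 139.3  53. ]
screw [-15.9 103.2  52. ]
face_bot [-23.9 125.9  41. ]
faceback_bot [-23.9 118.3  41. ]
bedc [-35.8 188.7  24. ]
vboltC [ -1.9 173.4  41. ]
bush [ -3.7 123.   53. ]
screw [-15.7  86.8  52. ]
face_bot [-23.7 108.9  41. ]
bedc [-35.4 188.4  24. ]
vboltC [ -2.5 172.7  41. ]
vboltC [ -2.7 171.6  41. ]
apex [ -2.8 155.2  41. ]
```

The bush is at 139.3 and the estimated seat is 140.2. Now 1° steps with force readings.

```bash
python3 -m jog '[{"tx":0.007,"ty":-0.012,"tz":0,"ax":0,"ay":0,"az":0,"hand":0.15},{"tx":0.014,"ty":-0.024,"tz":0,"ax":0,"ay":0,"az":0,"hand":0.15},{"tx":0.014,"ty":-0.024,"tz":0,"ax":0,"ay":0,"az":0,"hand":0.15},{"tx":0.014,"ty":-0.024,"tz":0,"ax":0,"ay":0,"az":0,"hand":0.15}]' >/dev/null; python3 st.py
python3 -m jog '[{"tx":0.007,"ty":-0.012,"tz":0,"ax":0,"ay":0,"az":0,"hand":0.15},{"tx":0.014,"ty":-0.023,"tz":0,"ax":0,"ay":0,"az":0,"hand":0.15},{"tx":0.014,"ty":-0.023,"tz":0,"ax":0,"ay":0,"az":0,"hand":0.15},{"tx":0.014,"ty":-0.023,"tz":0,"ax":0,"ay":0,"az":0,"hand":0.15}]' >/dev/null; python3 st.py wrist:wrist35
```

```text
21.7333 tcp vise [-101.    60.2  249.8] [179.83   0.    11.47] F vise [ -2.2 -10.1  -1.4] 18.7
th 0.538 rad 30.8 deg r 117.6  Ftang(on tool) -9.8 Frad -3.3
22.0667 tcp vise [-98.9  63.6 249.8] [1.7982e+02 1.0000e-02 1.1460e+01] F vise [ -2.1 -11.   -1.7] 18.9
th 0.572 rad 32.8 deg r 117.6  Ftang(on tool) -9.7 Frad -4.4
```

```bash
python3 -m jog '[{"tx":0.008,"ty":-0.012,"tz":0,"ax":0,"ay":0,"az":0,"hand":0.15},{"tx":0.015,"ty":-0.023,"tz":0,"ax":0,"ay":0,"az":0,"hand":0.15},{"tx":0.015,"ty":-0.023,"tz":0,"ax":0,"ay":0,"az":0,"hand":0.15},{"tx":0.015,"ty":-0.023,"tz":0,"ax":0,"ay":0,"az":0,"hand":0.15}]' >/dev/null; python3 st.py
python3 -m jog '[{"tx":0.008,"ty":-0.011,"tz":0,"ax":0,"ay":0,"az":0,"hand":0.15},{"tx":0.016,"ty":-0.022,"tz":0,"ax":0,"ay":0,"az":0,"hand":0.15},{"tx":0.016,"ty":-0.022,"tz":0,"ax":0,"ay":0,"az":0,"hand":0.15},{"tx":0.016,"ty":-0.022,"tz":0,"ax":0,"ay":0,"az":0,"hand":0.15}]' >/dev/null; python3 st.py wrist:wrist36
python3 - <<'E'
import pickle,cv2; s=pickle.load(open("wrist36.pkl","rb"))
im=s["pixels"][:,:,::-1][0:150,40:310]; cv2.imwrite("pics/w36c.png",cv2.resize(im,None,fx=2.9,fy=2.9,interpolation=cv2.INTER_CUBIC))
E
```

```text
22.45 tcp vise [-96.7  67.  249.8] [1.7981e+02 2.0000e-02 1.1460e+01] F vise [ -2.8 -10.5  -1.1] 18.6
th 0.606 rad 34.7 deg r 117.7  Ftang(on tool) -10.2 Frad -3.7
22.7833 tcp vise [-94.4  70.2 249.8] [1.7981e+02 4.0000e-02 1.1460e+01] F vise [ -3.6 -11.5  -0.9] 18.6
th 0.639 rad 36.6 deg r 117.7  Ftang(on tool) -10.6 Frad -4.1
```

View pics/w36c.png

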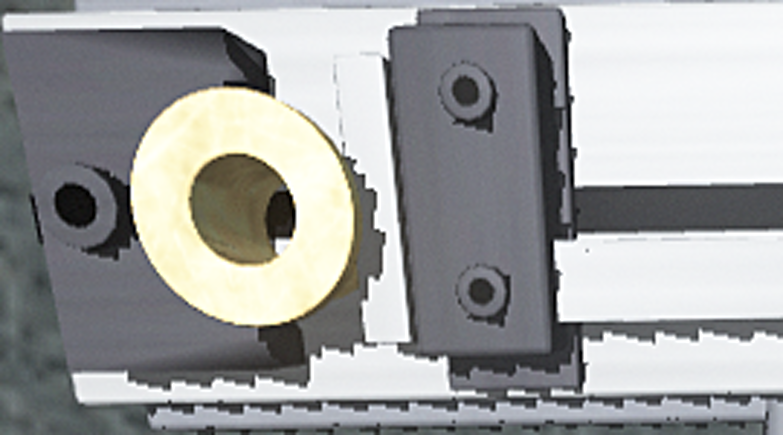

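Run:
```python
import pickle,cv2; from h import *
s=pickle.load(open("wrist36.pkl","rb"))
for n,u,v,z in [("bush",243,205,53),("screw",481,291,52),("face_bot",367,341,41),("face_top",337,55,41),("bedc",78,402,24),("vboltC",75,205,41)]: print(n,w2v(back(s,u/2.9+40,v/2.9,z)).round(1))
```

```text
bush [ -3.4 140.2  53. ]
screw [-15.9 104.6  52. ]
face_bot [-24.  126.9  41. ]
face_top [ 19.7 127.4  41. ]
bedc [-35.9 188.6  24. ]
vboltC [ -2.4 172.9  41. ]
```

The bush is seated (140.2) and the force is starting to rise. Small steps on.

```bash
python3 -m jog '[{"tx":0.008,"ty":-0.011,"tz":0,"ax":0,"ay":0,"az":0,"hand":0.15},{"tx":0.008,"ty":-0.011,"tz":0,"ax":0,"ay":0,"az":0,"hand":0.15},{"tx":0.008,"ty":-0.011,"tz":0,"ax":0,"ay":0,"az":0,"hand":0.15}]' >/dev/null; python3 st.py
python3 -m jog '[{"tx":0.008,"ty":-0.011,"tz":0,"ax":0,"ay":0,"az":0,"hand":0.15},{"tx":0.008,"ty":-0.011,"tz":0,"ax":0,"ay":0,"az":0,"hand":0.15},{"tx":0.008,"ty":-0.011,"tz":0,"ax":0,"ay":0,"az":0,"hand":0.15}]' >/dev/null; python3 st.py
python3 -m jog '[{"tx":0.006,"ty":-0.007,"tz":0,"ax":0,"ay":0,"az":0,"hand":0.15},{"tx":0.006,"ty":-0.007,"tz":0,"ax":0,"ay":0,"az":0,"hand":0.15},{"tx":0.006,"ty":-0.007,"tz":0,"ax":0,"ay":0,"az":0,"hand":0.15}]' >/dev/null; python3 st.py wrist:wrist37
python3 - <<'E'
import pickle,cv2; s=pickle.load(open("wrist37.pkl","rb"))
im=s["pixels"][:,:,::-1][0:150,40:310]; cv2.imwrite("pics/w37c.png",cv2.resize(im,None,fx=2.9,fy=2.9,interpolation=cv2.INTER_CUBIC))
E
```

```text
23.0833 tcp vise [-93.3  71.8 249.8] [1.798e+02 5.000e-02 1.146e+01] F vise [ -3.9 -11.2  -1.7] 18.9
th 0.656 rad 37.6 deg r 117.7  Ftang(on tool) -11.3 Frad -3.7
23.3333 tcp vise [-92.1  73.4 249.8] [1.798e+02 5.000e-02 1.146e+01] F vise [ -3.5 -11.6  -0.7] 18.4
th 0.673 rad 38.5 deg r 117.8  Ftang(on tool) -11.2 Frad -4.4
23.5833 tcp vise [-91.3  74.4 249.8] [1.7979e+02 6.0000e-02 1.1460e+01] F vise [ -4.7 -12.7  -0.2] 18.8
th 0.684 rad 39.2 deg r 117.8  Ftang(on tool) -12.7 Frad -4.1
```

View pics/w37c.png

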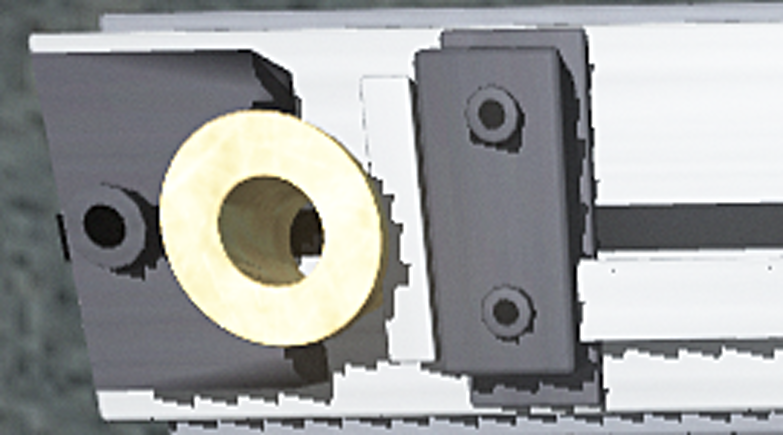

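View pics/wrist37.png

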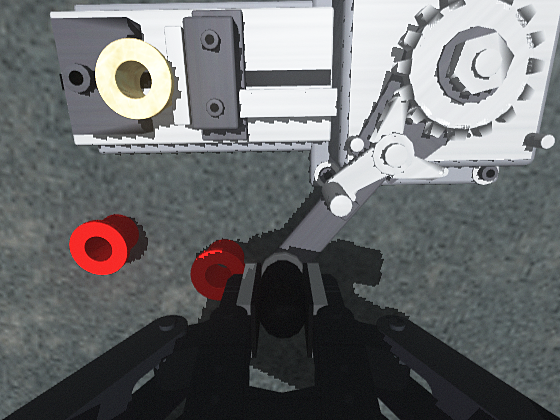

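Run:
```python
import pickle,cv2; from h import *
s=pickle.load(open("wrist37.pkl","rb"))
for n,u,v,z in [("bush",271,228,53),("screw",506.5,312,52),("face_bot",390,360,41),("face_top",361,77,41),("bedc",103,420,24),("vboltC",105,228,41)]: print(n,w2v(back(s,u/2.9+40,v/2.9,z)).round(1))
o=[]
for f,du in (("wrist16",0),("wrist25",0),("wrist36",0),("wrist37",0)):
    s=pickle.load(open(f+".pkl","rb"))
    Y,X=np.meshgrid(np.arange(0,40,.1),np.arange(25,-30,-.2))
    y0={"wrist16":86.8-10,"wrist25":93.6-10,"wrist36":104.6-10,"wrist37":105.1-10}[f]
    P=np.stack([X.ravel(),Y.ravel()+y0,np.full(X.size,45.)],1)
    W=C+Ro.from_euler('z',YAW,degrees=True).apply(P)
    c=W@s["R"].T+s["t"]; p=c@s["intrinsics"].T; u=(p[:,0]/p[:,2]).reshape(X.shape).astype(np.float32); v=(p[:,1]/p[:,2]).reshape(X.shape).astype(np.float32)
    im=cv2.remap(s["pixels"][:,:,::-1].copy(),u,v,cv2.INTER_CUBIC)
    cv2.putText(im,f,(5,270),0,.5,(0,0,255)); o.append(im)
cv2.imwrite("pics/face.png",np.vstack([np.hstack(o[:2]),np.hstack(o[2:])]))
```

```text
bush [ -3.6 140.4  53. ]
screw [-16.  104.8  52. ]
face_bot [-24.1 127.4  41. ]
face_top [ 19.6 128.   41. ]
bedc [-36.2 188.5  24. ]
vboltC [ -2.9 172.7  41. ]
```

View pics/face.png

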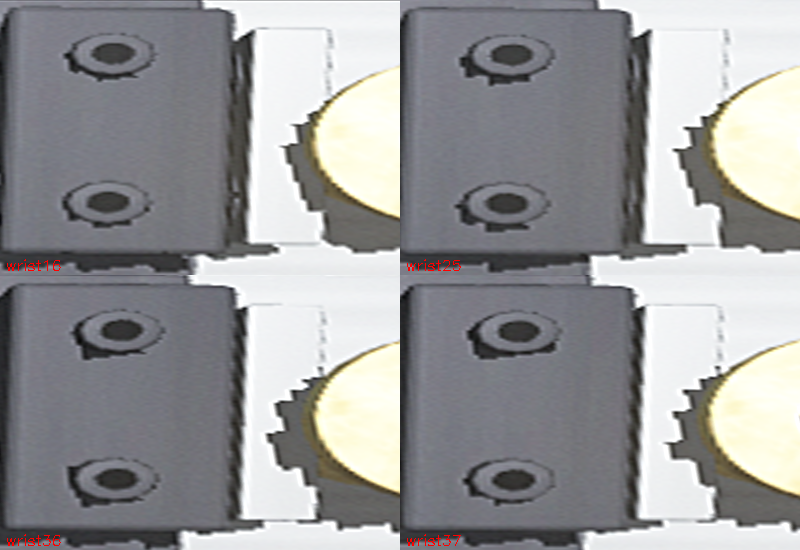

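Compression is about 0.4 mm and the lever is at its stop pin. One more tooth is needed, i.e. about 4° of drive past the bite. Slow return.

```bash
python3 -m jog '[{"tx":-0.012,"ty":0.017,"tz":0,"ax":0,"ay":0,"az":0,"hand":0.15},{"tx":-0.024,"ty":0.034,"tz":0,"ax":0,"ay":0,"az":0,"hand":0.15},{"tx":-0.036,"ty":0.051,"tz":0,"ax":0,"ay":0,"az":0,"hand":0.15},{"tx":-0.048,"ty":0.068,"tz":0,"ax":0,"ay":0,"az":0,"hand":0.15},{"tx":-0.059,"ty":0.084,"tz":0,"ax":0,"ay":0,"az":0,"hand":0.15}]' >/dev/null; python3 st.py wrist:wrist38
python3 -m jog '[{"tx":-0.01,"ty":0.018,"tz":0,"ax":0,"ay":0,"az":0,"hand":0.15},{"tx":-0.02,"ty":0.036,"tz":0,"ax":0,"ay":0,"az":0,"hand":0.15},{"tx":-0.03,"ty":0.055,"tz":0,"ax":0,"ay":0,"az":0,"hand":0.15},{"tx":-0.04,"ty":0.073,"tz":0,"ax":0,"ay":0,"az":0,"hand":0.15},{"tx":-0.049,"ty":0.091,"tz":0,"ax":0,"ay":0,"az":0,"hand":0.15}]' >/dev/null; python3 st.py
python3 -m jog '[{"tx":-0.008,"ty":0.019,"tz":0,"ax":0,"ay":0,"az":0,"hand":0.15},{"tx":-0.015,"ty":0.038,"tz":0,"ax":0,"ay":0,"az":0,"hand":0.15},{"tx":-0.022,"ty":0.057,"tz":0,"ax":0,"ay":0,"az":0,"hand":0.15},{"tx":-0.029,"ty":0.077,"tz":0,"ax":0,"ay":0,"az":0,"hand":0.15},{"tx":-0.035,"ty":0.096,"tz":0,"ax":0,"ay":0,"az":0,"hand":0.15}]' >/dev/null; python3 st.py wrist:wrist39
python3 -m jog '[{"tx":-0.005,"ty":0.02,"tz":0,"ax":0,"ay":0,"az":0,"hand":0.15},{"tx":-0.01,"ty":0.04,"tz":0,"ax":0,"ay":0,"az":0,"hand":0.15},{"tx":-0.015,"ty":0.06,"tz":0,"ax":0,"ay":0,"az":0,"hand":0.15},{"tx":-0.019,"ty":0.08,"tz":0,"ax":0,"ay":0,"az":0,"hand":0.15},{"tx":-0.023,"ty":0.1,"tz":0,"ax":0,"ay":0,"az":0,"hand":0.15}]' >/dev/null; python3 st.py
python3 -m jog '[{"tx":-0.002,"ty":0.02,"tz":0,"ax":0,"ay":0,"az":0,"hand":0.15},{"tx":-0.004,"ty":0.041,"tz":0,"ax":0,"ay":0,"az":0,"hand":0.15},{"tx":-0.006,"ty":0.061,"tz":0,"ax":0,"ay":0,"az":0,"hand":0.15},{"tx":-0.008,"ty":0.082,"tz":0,"ax":0,"ay":0,"az":0,"hand":0.15},{"tx":-0.009,"ty":0.102,"tz":0,"ax":0,"ay":0,"az":0,"hand":0.15}]' >/dev/null; python3 st.py wrist:wrist40
python3 teeth.py pics/teeth8.png wrist38 wrist39 wrist40 wrist37; python3 carr.py wrist37 wrist38 wrist39 wrist40
```

```text
24.05 tcp vise [-99.5  62.7 249.9] [ 1.7993e+02 -7.0000e-02  1.1460e+01] F vise [ 2.  -3.8 -2.2] 18.7
th 0.562 rad 32.2 deg r 117.6  Ftang(on tool) -3.1 Frad -4.3
24.5167 tcp vise [-106.6   49.2  249.9] [-1.800e+02 -7.000e-02  1.147e+01] F vise [ 6.4 -0.7 -3.1] 18.5
th 0.432 rad 24.8 deg r 117.4  Ftang(on tool) 2.0 Frad -6.1
24.9333 tcp vise [-111.6   35.6  250. ] [-1.7988e+02 -8.0000e-02  1.1480e+01] F vise [ 4.5  4.3 -3. ] 19.0
th 0.309 rad 17.7 deg r 117.2  Ftang(on tool) 1.0 Frad -4.1
25.4 tcp vise [-115.6   19.6  249.9] [-1.800e+02 -1.000e-02  1.146e+01] F vise [ 4.6 -0.8 -1.5] 19.0
th 0.168 rad 9.6 deg r 117.2  Ftang(on tool) -0.0 Frad -4.6
25.8167 tcp vise [-117.     4.3  249.9] [-1.7999e+02  2.0000e-02  1.1460e+01] F vise [0.7 1.2 2.2] 18.6
th 0.037 rad 2.1 deg r 117.1  Ftang(on tool) 0.3 Frad -1.4
```

View pics/teeth8.png

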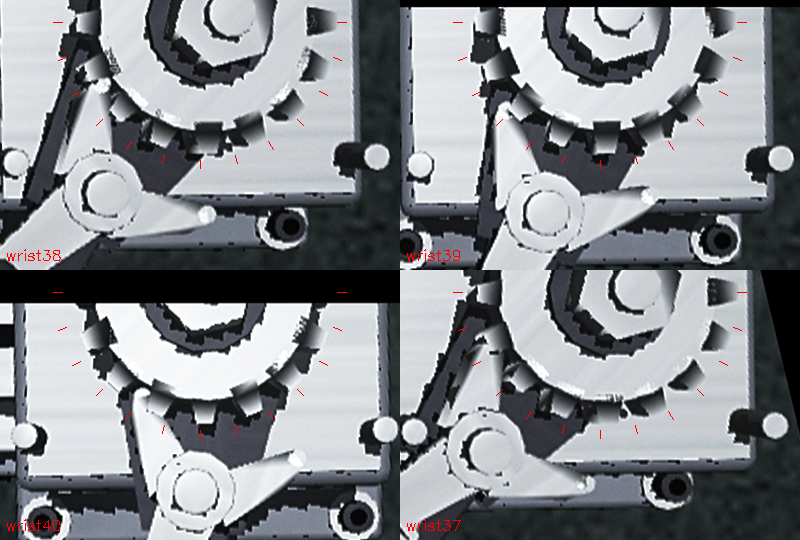

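View pics/carr_cmp.png

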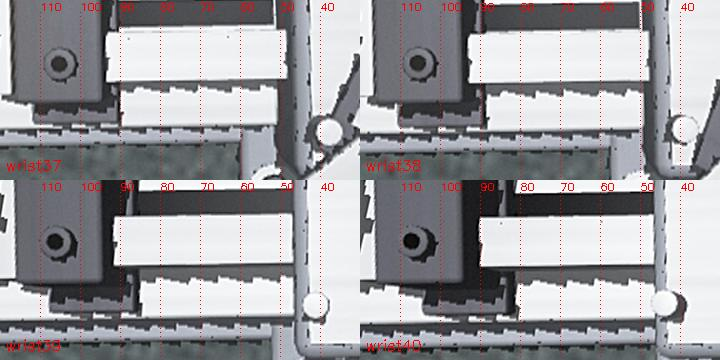

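```bash
python3 -m jog '[{"tx":0.003,"ty":-0.04,"tz":0,"ax":0,"ay":0,"az":0,"hand":0.15},{"tx":0.005,"ty":-0.08,"tz":0,"ax":0,"ay":0,"az":0,"hand":0.15},{"tx":0.01,"ty":-0.115,"tz":0,"ax":0,"ay":0,"az":0,"hand":0.15},{"tx":0.017,"ty":-0.147,"tz":0,"ax":0,"ay":0,"az":0,"hand":0.15},{"tx":0.017,"ty":-0.147,"tz":0,"ax":0,"ay":0,"az":0,"hand":0.15}]' >/dev/null; python3 st.py
python3 -m jog '[{"tx":0.004,"ty":-0.013,"tz":0,"ax":0,"ay":0,"az":0,"hand":0.15},{"tx":0.004,"ty":-0.013,"tz":0,"ax":0,"ay":0,"az":0,"hand":0.15},{"tx":0.004,"ty":-0.013,"tz":0,"ax":0,"ay":0,"az":0,"hand":0.15}]' >/dev/null; python3 st.py
python3 -m jog '[{"tx":0.004,"ty":-0.013,"tz":0,"ax":0,"ay":0,"az":0,"hand":0.15},{"tx":0.004,"ty":-0.013,"tz":0,"ax":0,"ay":0,"az":0,"hand":0.15},{"tx":0.004,"ty":-0.013,"tz":0,"ax":0,"ay":0,"az":0,"hand":0.15}]' >/dev/null; python3 st.py wrist:wrist41
python3 teeth.py pics/teeth9.png wrist41 wrist33;python3 carr.py wrist34 wrist36 wrist37 wrist41
```

```text
26.2833 tcp vise [-114.2   27.   249.9] [ 1.7986e+02 -1.0000e-02  1.1510e+01] F vise [ 2.  -8.8 -4.1] 18.8
th 0.232 rad 13.3 deg r 117.4  Ftang(on tool) -8.1 Frad -4.0
26.5333 tcp vise [-113.9   28.3  249.9] [1.7984e+02 1.0000e-02 1.1490e+01] F vise [  1.1 -10.   -3.3] 18.5
th 0.243 rad 13.9 deg r 117.3  Ftang(on tool) -9.4 Frad -3.5
26.7833 tcp vise [-113.4   30.   249.9] [1.7981e+02 2.0000e-02 1.1480e+01] F vise [ -0.3 -10.4  -4.2] 18.7
th 0.259 rad 14.8 deg r 117.3  Ftang(on tool) -10.1 Frad -3.1
```

View pics/teeth9.png

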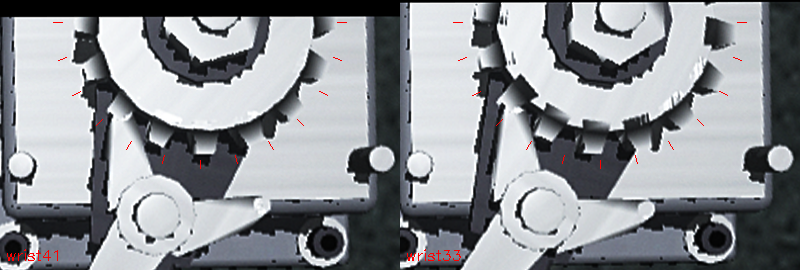

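View pics/carr_cmp.png

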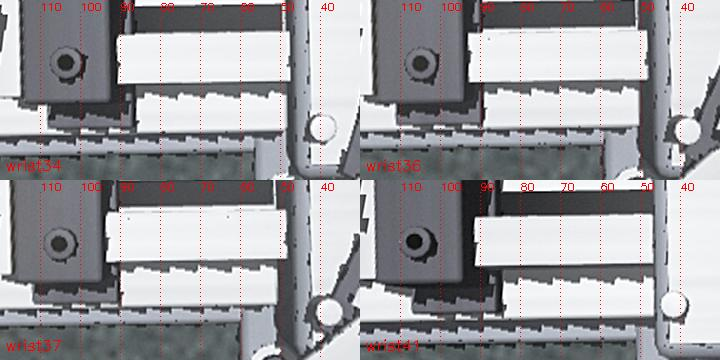

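```bash
python3 -m jog '[{"tx":0.004,"ty":-0.013,"tz":0,"ax":0,"ay":0,"az":0,"hand":0.15},{"tx":0.004,"ty":-0.013,"tz":0,"ax":0,"ay":0,"az":0,"hand":0.15},{"tx":0.004,"ty":-0.013,"tz":0,"ax":0,"ay":0,"az":0,"hand":0.15}]' >/dev/null; python3 st.py
python3 -m jog '[{"tx":0.004,"ty":-0.013,"tz":0,"ax":0,"ay":0,"az":0,"hand":0.15},{"tx":0.004,"ty":-0.013,"tz":0,"ax":0,"ay":0,"az":0,"hand":0.15},{"tx":0.004,"ty":-0.013,"tz":0,"ax":0,"ay":0,"az":0,"hand":0.15}]' >/dev/null; python3 st.py
python3 -m jog '[{"tx":0.004,"ty":-0.013,"tz":0,"ax":0,"ay":0,"az":0,"hand":0.15},{"tx":0.004,"ty":-0.013,"tz":0,"ax":0,"ay":0,"az":0,"hand":0.15},{"tx":0.004,"ty":-0.013,"tz":0,"ax":0,"ay":0,"az":0,"hand":0.15}]' >/dev/null; python3 st.py wrist:wrist42; python3 carr.py wrist41 wrist42
```

```text
27.0833 tcp vise [-112.9   31.8  249.8] [1.7979e+02 4.0000e-02 1.1470e+01] F vise [  0.2 -12.1  -4.7] 18.8
th 0.274 rad 15.7 deg r 117.3  Ftang(on tool) -11.6 Frad -3.5
27.3333 tcp vise [-112.4   33.6  249.9] [1.7978e+02 4.0000e-02 1.1470e+01] F vise [ -1.8 -12.9  -4.2] 18.7
th 0.291 rad 16.6 deg r 117.3  Ftang(on tool) -12.9 Frad -2.0
27.5833 tcp vise [-111.8   35.5  249.8] [1.7977e+02 5.0000e-02 1.1470e+01] F vise [ -1.3 -14.1  -3.6] 18.9
th 0.307 rad 17.6 deg r 117.3  Ftang(on tool) -12.8 Frad -3.0
```

View pics/carr_cmp.png

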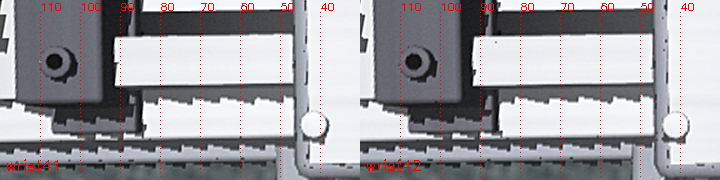

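```bash
python3 -m jog '[{"tx":0.004,"ty":-0.013,"tz":0,"ax":0,"ay":0,"az":0,"hand":0.15},{"tx":0.004,"ty":-0.013,"tz":0,"ax":0,"ay":0,"az":0,"hand":0.15},{"tx":0.004,"ty":-0.013,"tz":0,"ax":0,"ay":0,"az":0,"hand":0.15},{"tx":0.004,"ty":-0.013,"tz":0,"ax":0,"ay":0,"az":0,"hand":0.15}]' >/dev/null; python3 st.py; python3 st.py wrist:wrist43 | tail -1
python3 - <<'E'
import pickle,cv2; from h import *
s=pickle.load(open("wrist43.pkl","rb"))
im=s["pixels"][:,:,::-1][0:130,0:270]; cv2.imwrite("pics/w43c.png",cv2.resize(im,None,fx=2.9,fy=2.9,interpolation=cv2.INTER_CUBIC))
E
```

```text
27.9667 tcp vise [-111.2   37.4  249.8] [1.7977e+02 5.0000e-02 1.1470e+01] F vise [ -0.6 -12.9  -3.8] 18.6
th 0.324 rad 18.6 deg r 117.4  Ftang(on tool) -12.4 Frad -3.5
th 0.324 rad 18.6 deg r 117.4  Ftang(on tool) -12.8 Frad -3.0
```

View pics/w43c.png

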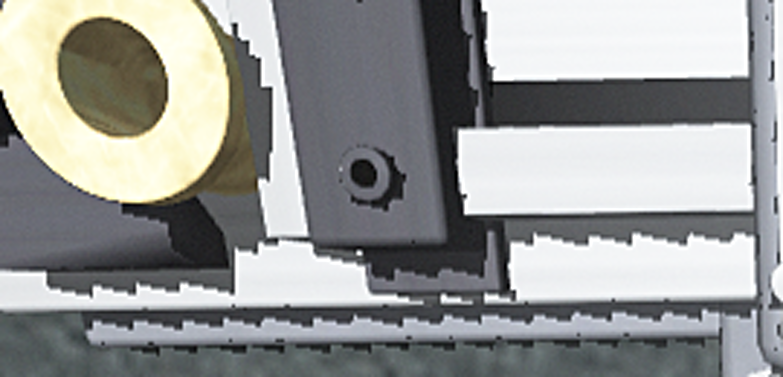

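Run:
```python
import pickle,cv2; from h import *
o=[]
for f in ("wrist33","wrist43"):
    s=pickle.load(open(f+".pkl","rb"))
    im=s["pixels"][:,:,::-1][20:100,60:190]; o.append(cv2.resize(im,None,fx=6,fy=6,interpolation=cv2.INTER_CUBIC)[:290] if 0 else cv2.resize(im,(650,300),interpolation=cv2.INTER_CUBIC))
cv2.imwrite("pics/cmp33.png",np.vstack(o))
```

```text
(no output)
```

View pics/cmp33.png

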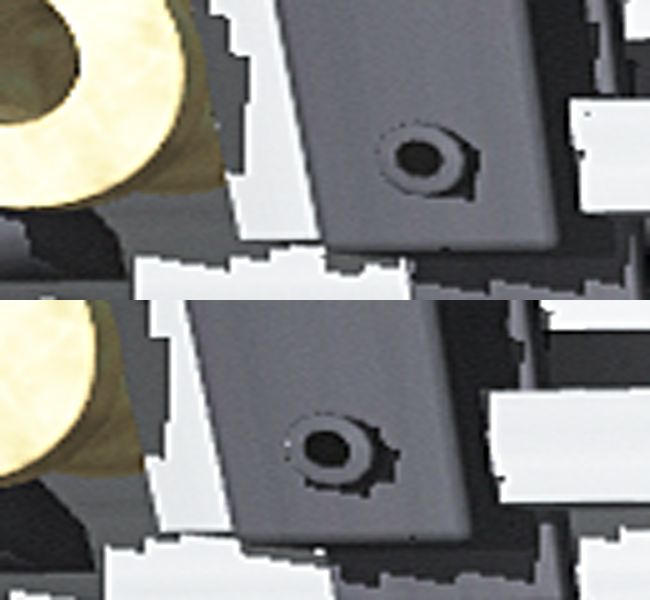

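Compression is about 0.7 mm by both picture (0.6–0.8) and force (+4 N). Need about 0.75 mm more, i.e. 2.9°.

```bash
python3 -m jog '[{"tx":0.005,"ty":-0.013,"tz":0,"ax":0,"ay":0,"az":0,"hand":0.15},{"tx":0.007,"ty":-0.019,"tz":0,"ax":0,"ay":0,"az":0,"hand":0.15},{"tx":0.007,"ty":-0.019,"tz":0,"ax":0,"ay":0,"az":0,"hand":0.15},{"tx":0.007,"ty":-0.019,"tz":0,"ax":0,"ay":0,"az":0,"hand":0.15}]' >/dev/null; python3 st.py
python3 -m jog '[{"tx":0.005,"ty":-0.013,"tz":0,"ax":0,"ay":0,"az":0,"hand":0.15},{"tx":0.005,"ty":-0.013,"tz":0,"ax":0,"ay":0,"az":0,"hand":0.15},{"tx":0.005,"ty":-0.013,"tz":0,"ax":0,"ay":0,"az":0,"hand":0.15},{"tx":0.005,"ty":-0.013,"tz":0,"ax":0,"ay":0,"az":0,"hand":0.15}]' >/dev/null; python3 st.py; python3 st.py wrist:wrist44|tail -1
python3 - <<'E'
import pickle,cv2; from h import *
o=[]
for f in ("wrist33","wrist44"):
    s=pickle.load(open(f+".pkl","rb"))
    im=s["pixels"][:,:,::-1][20:100,60:190]; o.append(cv2.resize(im,(650,300),interpolation=cv2.INTER_CUBIC))
cv2.imwrite("pics/cmp44.png",np.vstack(o))
E
```

```text
28.35 tcp vise [-110.2   40.2  249.9] [1.7977e+02 6.0000e-02 1.1470e+01] F vise [ -1.5 -13.1  -3.7] 18.1
th 0.350 rad 20.1 deg r 117.3  Ftang(on tool) -12.8 Frad -3.1
28.6833 tcp vise [-109.5   42.2  249.8] [1.7977e+02 6.0000e-02 1.1470e+01] F vise [ -2.1 -14.1  -3.9] 18.6
th 0.368 rad 21.1 deg r 117.3  Ftang(on tool) -13.9 Frad -3.1
th 0.368 rad 21.1 deg r 117.3  Ftang(on tool) -13.4 Frad -3.2
```

View pics/cmp44.png

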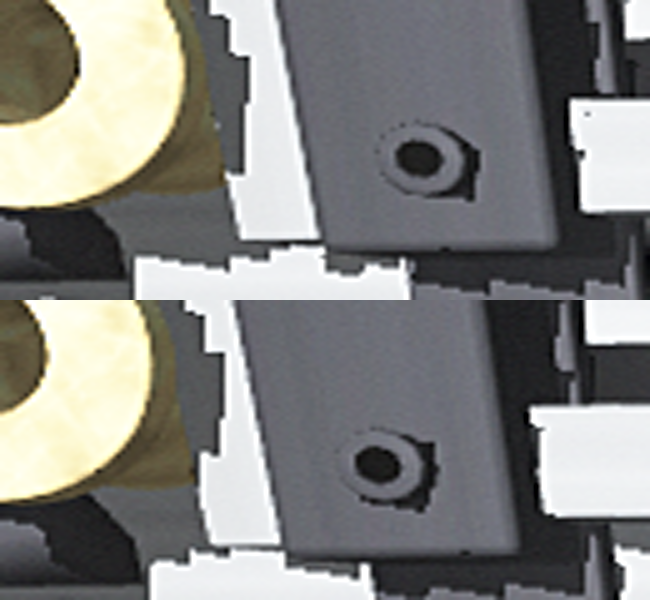

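Run:
```python
import pickle,cv2; from h import *
for f,pts in (("wrist44",[("face",110,78),("carr",120,60),("facetop",104,66)]),("wrist16",[("face",207,100),("face",203,60),("carr",225,60)]),("wrist37",[("face",182,120),("face",174,60),("carr",205,60)])):
    s=pickle.load(open(f+".pkl","rb"))
    for n,u,v in pts:
        z=[w2v(depthpt(s,u+i,v+j))[2] for i in(-1,0,1) for j in (-1,0,1)]; print(f,n,np.round(np.median(z),1),np.round(np.ptp(z),1))
sx,sy=5,3.75
zf,zs=43,52
for f,fc,sc in (("wrist33",(240,240),(418,157)),("wrist43",(160,230),(327,149)),("wrist44",(210,245),(377,163))):
    s=pickle.load(open(f+".pkl","rb"))
    a=w2v(back(s,60+fc[0]/sx-.4,20+fc[1]/sy-.4,zf)); b=w2v(back(s,60+sc[0]/sx-.4,20+sc[1]/sy-.4,zs)); print(f,a.round(1),b.round(1),(a-b)[1].round(2))
for f,fc,sc,k,ou in (("wrist16",(357,228),(440,193),2,20),("wrist34",(407,290),(519,235),2.9,0),("wrist36",(367,341),(481,291),2.9,40),("wrist37",(390,360),(506.5,312),2.9,40)):
    s=pickle.load(open(f+".pkl","rb"))
    a=w2v(back(s,ou+fc[0]/k-.3,fc[1]/k-.3,zf)); b=w2v(back(s,ou+sc[0]/k-.3,sc[1]/k-.3,zs)); print(f,a.round(1),b.round(1),(a-b)[1].round(2))
```

```text
wrist44 face 42.5 2.6
wrist44 carr 51.2 169.9
wrist44 facetop 42.4 2.5
wrist16 face 42.6 178.1
wrist16 face 41.8 2.1
wrist16 carr 51.6 1.4
wrist37 face 42.4 1.9
wrist37 face 42.3 2.1
wrist37 carr 51.6 3.2
wrist33 [-24. 123.  43.] [-15.2 101.6  52. ] 21.47
wrist43 [-23.9 127.4  43. ] [-15.5 106.5  52. ] 20.89
wrist44 [-24.1 127.6  43. ] [-15.3 107.   52. ] 20.65
wrist16 [-23.5 108.6  43. ] [-15.5  86.9  52. ] 21.64
wrist34 [-23.8 125.2  43. ] [-15.7 103.3  52. ] 21.95
wrist36 [-23.8 126.4  43. ] [-15.8 104.7  52. ] 21.69
wrist37 [-23.8 126.9  43. ] [-15.9 105.   52. ] 21.94
```

Three measures (picture 0.8–1.05 mm, force +4.8 N ≈ 0.93 mm) put the compression at about 0.9 mm. Continuing in small steps to about +6.5–7 N.

```bash
python3 -m jog '[{"tx":0.005,"ty":-0.013,"tz":0,"ax":0,"ay":0,"az":0,"hand":0.15},{"tx":0.007,"ty":-0.019,"tz":0,"ax":0,"ay":0,"az":0,"hand":0.15},{"tx":0.007,"ty":-0.019,"tz":0,"ax":0,"ay":0,"az":0,"hand":0.15},{"tx":0.007,"ty":-0.019,"tz":0,"ax":0,"ay":0,"az":0,"hand":0.15}]' >/dev/null; python3 st.py; python3 st.py wrist:wrist45|tail -1; python3 -c "
from h import *
print(pose()[2]['ft_force'])"
python3 - <<'E'
import pickle,cv2; from h import *
o=[]
for f in ("wrist33","wrist45"):
    s=pickle.load(open(f+".pkl","rb"))
    im=s["pixels"][:,:,::-1][20:100,60:190]; o.append(cv2.resize(im,(650,300),interpolation=cv2.INTER_CUBIC))
cv2.imwrite("pics/cmp45.png",np.vstack(o))
E
```

```text
29.0667 tcp vise [-108.5   44.9  249.8] [1.7975e+02 6.0000e-02 1.1470e+01] F vise [ -0.9 -13.8  -3.6] 18.3
th 0.393 rad 22.5 deg r 117.4  Ftang(on tool) -13.1 Frad -4.4
th 0.393 rad 22.5 deg r 117.4  Ftang(on tool) -14.7 Frad -4.1
[  1.21066153 -15.21988313  -3.7497229 ]
```

View pics/cmp45.png

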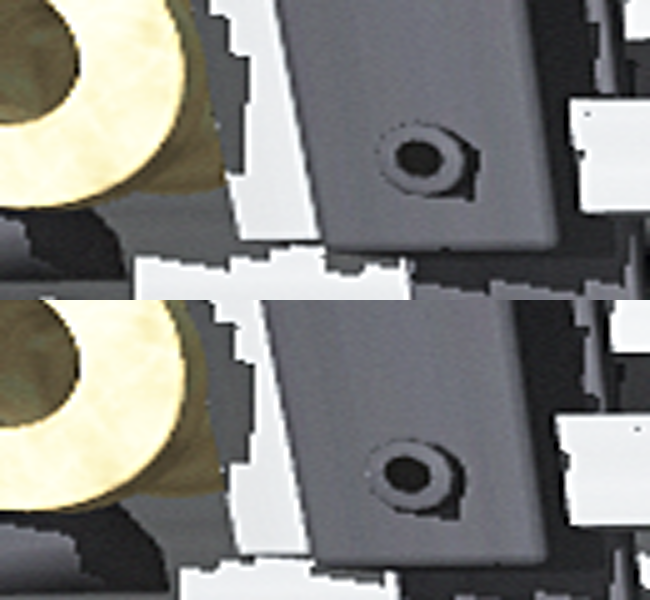

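```bash
python3 -m jog '[{"tx":0.006,"ty":-0.013,"tz":0,"ax":0,"ay":0,"az":0,"hand":0.15},{"tx":0.008,"ty":-0.019,"tz":0,"ax":0,"ay":0,"az":0,"hand":0.15},{"tx":0.008,"ty":-0.019,"tz":0,"ax":0,"ay":0,"az":0,"hand":0.15},{"tx":0.008,"ty":-0.019,"tz":0,"ax":0,"ay":0,"az":0,"hand":0.15}]' >/dev/null; python3 st.py|tail -1; python3 st.py wrist:wrist46|tail -1;python3 st.py wrist:wrist46|tail -1;python3 st.py wrist:wrist46|tail -1
python3 - <<'E'
import pickle,cv2; from h import *
o=[]
for f in ("wrist33","wrist46"):
    s=pickle.load(open(f+".pkl","rb"))
    im=s["pixels"][:,:,::-1][20:100,60:190]; o.append(cv2.resize(im,(650,300),interpolation=cv2.INTER_CUBIC))
cv2.imwrite("pics/cmp46.png",np.vstack(o))
E
```

```text
th 0.418 rad 23.9 deg r 117.4  Ftang(on tool) -15.0 Frad -4.1
th 0.418 rad 23.9 deg r 117.4  Ftang(on tool) -14.7 Frad -4.0
th 0.418 rad 23.9 deg r 117.4  Ftang(on tool) -15.0 Frad -4.5
th 0.418 rad 23.9 deg r 117.4  Ftang(on tool) -14.8 Frad -4.2
```

View pics/cmp46.png

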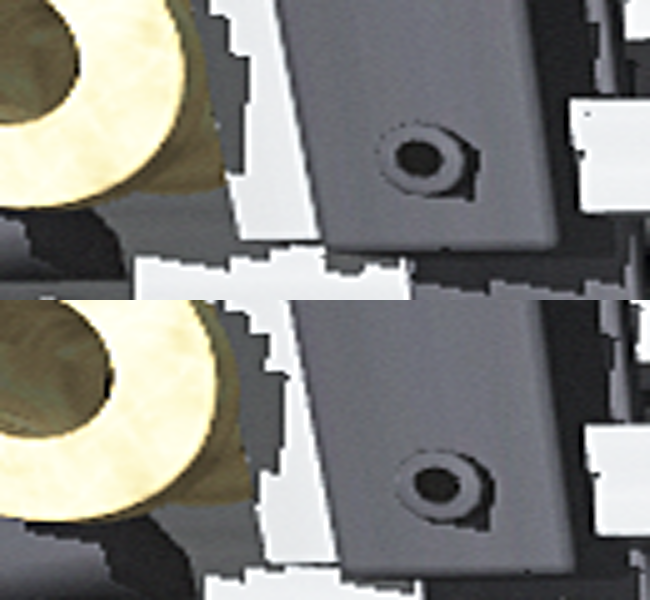

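Run:
```python
import pickle,cv2; from h import *
sx,sy=5,3.75
for f,fc,sc in (("wrist33",(240,240),(418,157)),("wrist44",(210,245),(377,163)),("wrist45",(240,253),(405,174)),("wrist46",(267,262),(437,184))):
    s=pickle.load(open(f+".pkl","rb"))
    a=w2v(back(s,60+fc[0]/sx-.4,20+fc[1]/sy-.4,42.4)); b=w2v(back(s,60+sc[0]/sx-.4,20+sc[1]/sy-.4,52)); print(f,a.round(1),b.round(1),(a-b)[1].round(2))
```

```text
wrist33 [-24.  123.3  42.4] [-15.2 101.6  52. ] 21.75
wrist44 [-24.  127.9  42.4] [-15.3 107.   52. ] 20.94
wrist45 [-24.  127.9  42.4] [-15.5 107.3  52. ] 20.55
wrist46 [-23.9 128.1  42.4] [-15.5 107.3  52. ] 20.85
```

```bash
python3 -m jog '[{"tx":0.006,"ty":-0.012,"tz":0,"ax":0,"ay":0,"az":0,"hand":0.15},{"tx":0.007,"ty":-0.015,"tz":0,"ax":0,"ay":0,"az":0,"hand":0.15},{"tx":0.007,"ty":-0.015,"tz":0,"ax":0,"ay":0,"az":0,"hand":0.15},{"tx":0.007,"ty":-0.015,"tz":0,"ax":0,"ay":0,"az":0,"hand":0.15}]' >/dev/null; for i in 1 2 3 4; do python3 st.py wrist:wrist47|tail -1; done
python3 teeth.py pics/teeth10.png wrist47 wrist43
python3 - <<'E'
import pickle,cv2; from h import *
o=[]
for f in ("wrist34","wrist47"):
    s=pickle.load(open(f+".pkl","rb"))
    im=s["pixels"][:,:,::-1][30:110,80:210]; o.append(cv2.resize(im,(650,300),interpolation=cv2.INTER_CUBIC))
cv2.imwrite("pics/cmp47.png",np.vstack(o))
E
```

```text
th 0.438 rad 25.1 deg r 117.5  Ftang(on tool) -15.8 Frad -4.1
th 0.438 rad 25.1 deg r 117.5  Ftang(on tool) -14.5 Frad -4.2
th 0.438 rad 25.1 deg r 117.5  Ftang(on tool) -16.0 Frad -3.9
th 0.438 rad 25.1 deg r 117.5  Ftang(on tool) -14.6 Frad -3.9
```

View pics/cmp47.png

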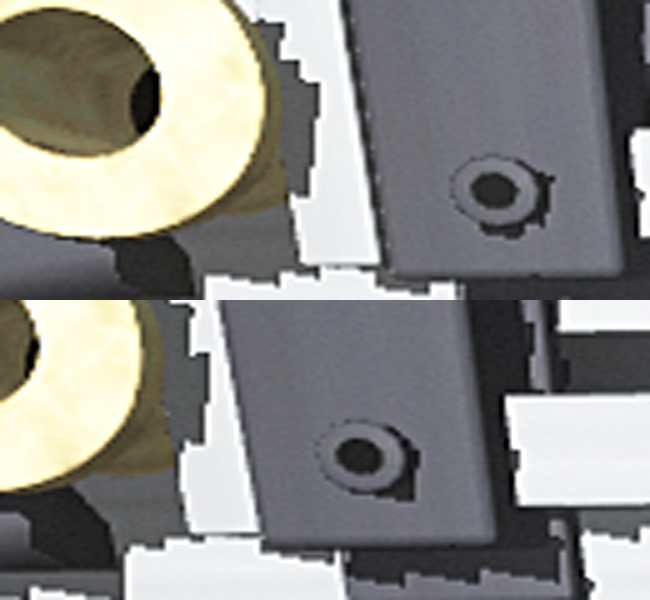

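```bash
python3 - <<'E'
import pickle,cv2; from h import *
sx,sy=5,3.75
for f,fc,sc in (("wrist34",(303,262),(495,190)),("wrist47",(190,233),(360,156))):
    s=pickle.load(open(f+".pkl","rb"))
    a=w2v(back(s,80+fc[0]/sx-.4,30+fc[1]/sy-.4,42.4)); b=w2v(back(s,80+sc[0]/sx-.4,30+sc[1]/sy-.4,52)); print(f,a.round(1),b.round(1),(a-b)[1].round(2))
E
python3 st.py | tail -1
```

```text
wrist34 [-23.7 125.4  42.4] [-15.5 103.3  52. ] 22.08
wrist47 [-24.  128.2  42.4] [-15.6 107.5  52. ] 20.71
th 0.438 rad 25.1 deg r 117.5  Ftang(on tool) -14.6 Frad -3.9
```

```bash
python3 -m jog '[{"tx":0.003,"ty":-0.007,"tz":0,"ax":0,"ay":0,"az":0,"hand":0.15},{"tx":0.003,"ty":-0.007,"tz":0,"ax":0,"ay":0,"az":0,"hand":0.15},{"tx":0.003,"ty":-0.007,"tz":0,"ax":0,"ay":0,"az":0,"hand":0.15},{"tx":0.003,"ty":-0.007,"tz":0,"ax":0,"ay":0,"az":0,"hand":0.15}]' >/dev/null; for i in 1 2 3 4 5 6; do python3 st.py wrist:wrist48|tail -1; done
```

```text
th 0.447 rad 25.6 deg r 117.5  Ftang(on tool) -15.7 Frad -4.1
th 0.447 rad 25.6 deg r 117.5  Ftang(on tool) -15.8 Frad -4.2
th 0.447 rad 25.6 deg r 117.5  Ftang(on tool) -15.9 Frad -5.2
th 0.447 rad 25.6 deg r 117.5  Ftang(on tool) -15.7 Frad -4.6
th 0.447 rad 25.6 deg r 117.5  Ftang(on tool) -15.5 Frad -3.4
th 0.447 rad 25.6 deg r 117.5  Ftang(on tool) -15.1 Frad -4.6
```

Static force is −15.6 N against a free-running ≈8.8 N, so +6.8 N, matching "about 7 N more". Releasing and rising.

```bash
python3 -m jog '[{"tx":0,"ty":0.005,"tz":0,"ax":0,"ay":0,"az":0,"hand":0.3},{"tx":0,"ty":0.01,"tz":0,"ax":0,"ay":0,"az":0,"hand":0.45},{"tx":0,"ty":0.01,"tz":0,"ax":0,"ay":0,"az":0,"hand":0.5},{"tx":0,"ty":0.01,"tz":0,"ax":0,"ay":0,"az":0,"hand":0.5}]'; python3 st.py
python3 -m jog '[{"tx":0,"ty":0,"tz":-0.15,"ax":0,"ay":0,"az":0,"hand":0.5},{"tx":0,"ty":0,"tz":-0.4,"ax":0,"ay":0,"az":0,"hand":0.5},{"tx":0,"ty":0,"tz":-0.6,"ax":0,"ay":0,"az":0,"hand":0.5},{"tx":0,"ty":0,"tz":-0.6,"ax":0,"ay":0,"az":0,"hand":0.5}]'; python3 st.py wrist:wrist49
```

```text
time: 31.1
tool_pos: [483.3, -139.3, 249.1]
tcp_rot: [179.9, 0.1, 11.5]
ft_force: [1.0, -7.1, -4.8]
finger_gap: 42.8
31.1 tcp vise [-105.9   50.7  249.1] [1.7995e+02 1.2000e-01 1.1470e+01] F vise [-0.4 -7.2 -4.8] 42.8
th 0.447 rad 25.6 deg r 117.5  Ftang(on tool) -6.6 Frad -2.7
time: 31.43
tool_pos: [485.5, -139.2, 346.7]
tcp_rot: [179.7, -0.4, 11.5]
ft_force: [0.6, -0.4, 1.0]
finger_gap: 42.7
31.4333 tcp vise [-103.8   50.4  346.7] [179.71  -0.42  11.5 ] F vise [ 0.5 -0.5  1. ] 42.7
th 0.452 rad 25.9 deg r 115.3  Ftang(on tool) -0.6 Frad -0.9
```

View pics/wrist49.png

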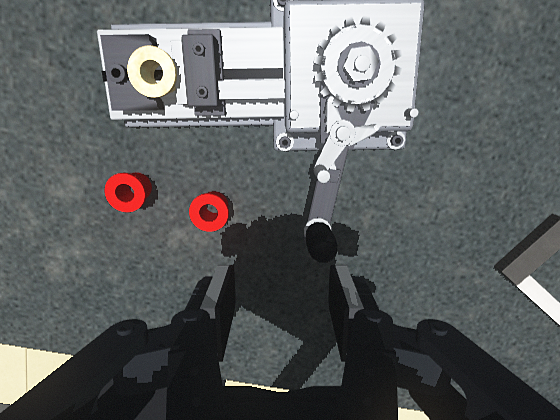

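Run:
```python
import pickle,cv2; from h import *
s=pickle.load(open("wrist49.pkl","rb"))
P={}
for n,u,v,z in [("nut",360,62,83),("grip",321,243,105),("piv",343,132,78),("post",323,176,94)]:
    P[n]=w2v(back(s,u,v,z)); d=P[n]-P["nut"]; print(n,P[n].round(1),np.hypot(*d[:2]).round(1),np.degrees(np.arctan2(d[1],-d[0])).round(1))
print(np.degrees(np.arctan2((P["post"]-P["piv"])[1],-(P["post"]-P["piv"])[0])))
im=s["pixels"][:,:,::-1][15:145,85:295]; cv2.imwrite("pics/w49c.png",cv2.resize(im,None,fx=3.8,fy=3.8,interpolation=cv2.INTER_CUBIC))
```

```text
nut [ 0.4  0.6 83. ] 0.0 180.0
grip [-112.    23.4  105. ] 114.7 11.5
piv [-42.5   8.   78. ] 43.5 9.8
post [-69.5  22.4  94. ] 73.2 17.3
28.07295360015036
```

View pics/w49c.png

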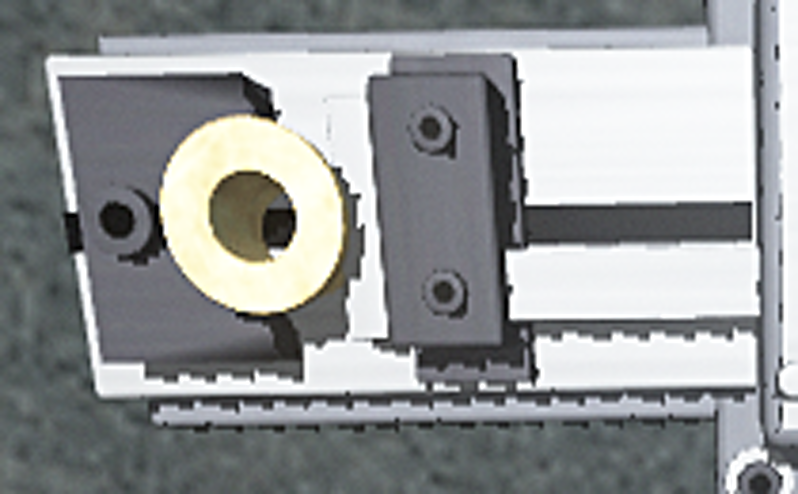

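Run:
```python
import pickle,cv2; from h import *
s=pickle.load(open("wrist49.pkl","rb"));k=3.8
for n,u,v,z in [("face_bot",353,338,42.4),("face_top",328,97,42.4),("screw",445,292,52),("screw2",431,128,52),("bush",252,214,53),("apexbolt",117,217,41)]:
    print(n,w2v(back(s,85+u/k-.4,15+v/k-.4,z)).round(1))
s=pickle.load(open("wrist9.pkl","rb"));k=3.6
for n,u,v,z in [("face_bot",487,352,42.4),("face_top",474,102,42.4),("screw",602,304,52),("screw2",602,136,52),("bush",360,236,53),("apexbolt",101,231,41)]:
    print(n,w2v(back(s,120+u/k-.4,20+v/k-.4,z)).round(1))
```

```text
face_bot [-24.1 127.8  42.4]
face_top [ 19.3 128.8  42.4]
screw [-15.8 106.9  52. ]
screw2 [ 12.5 107.6  52. ]
bush [ -2.3 141.7  53. ]
apexbolt [ -1.7 172.1  41. ]
face_bot [-24.4  98.6  42.4]
face_top [ 20.  100.1  42.4]
screw [-15.4  76.3  52. ]
screw2 [13.2 76.6 52. ]
bush [ -3.7 120.4  53. ]
apexbolt [ -2.4 171.8  41. ]
```

The lever sprang back to about 11° on release, so the lever drive is elastic. The jaw stayed put: face still at 128.3, compression 1.4–1.85 mm by picture. I'll take a better view from straight above the jaws.

```bash
python3 -m jog '[{"tx":0.1,"ty":-0.15,"tz":0,"ax":0,"ay":0,"az":0,"hand":0.5},{"tx":0.2,"ty":-0.3,"tz":0.1,"ax":0,"ay":0,"az":0,"hand":0.5},{"tx":0.29,"ty":-0.43,"tz":0.2,"ax":0,"ay":0,"az":0,"hand":0.5},{"tx":0.29,"ty":-0.43,"tz":0.28,"ax":0,"ay":0,"az":0,"hand":0.5},{"tx":0.29,"ty":-0.43,"tz":0.28,"ax":0,"ay":0,"az":0,"hand":0.5}]'
python3 -m jog '[{"tx":0,"ty":0,"tz":0,"ax":0,"ay":0,"az":0,"hand":0.5},{"tx":0,"ty":0,"tz":0,"ax":0,"ay":0,"az":0,"hand":0.5}]' >/dev/null
python3 st.py wrist:wrist50 top:top50
```

```text
time: 31.9
tool_pos: [512.1, -65.6, 293.4]
tcp_rot: [-179.8, 0.4, 11.6]
ft_force: [-0.4, -0.3, -0.6]
finger_gap: 42.7
32.0667 tcp vise [-62.2 114.8 297.8] [-1.800e+02  5.000e-02  1.145e+01] F vise [-0.6 -0.1  0.2] 42.4
th 1.074 rad 61.5 deg r 130.6  Ftang(on tool) -0.3 Frad -0.2
```

View pics/wrist50.png

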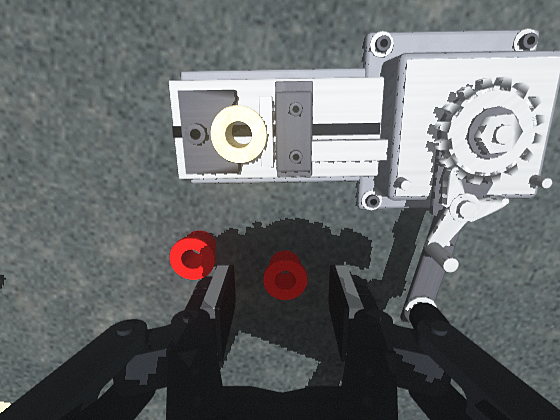

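Run:
```python
import pickle,cv2; from h import *
s=pickle.load(open("wrist50.pkl","rb"))
im=s["pixels"][:,:,::-1][75:190,230:330]; cv2.imwrite("pics/w50c.png",cv2.resize((255*(im/255.)**1.6).astype(np.uint8),None,fx=5.2,fy=5.2,interpolation=cv2.INTER_CUBIC))
print(w2v(-s["R"].T@s["t"]))
```

```text
[ 14.62527719 114.75948029 268.27501087]
```

View pics/w50c.png

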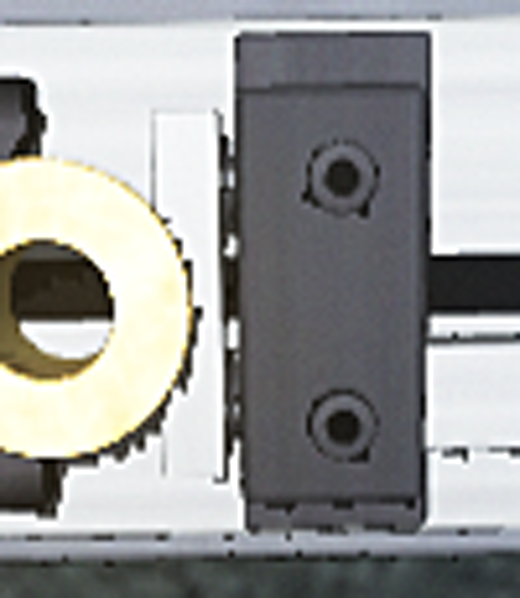

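Run:
```python
import pickle,cv2; from h import *
def ev(f,k,ou,ov,L):
    s=pickle.load(open(f+".pkl","rb")); r={}
    for n,u,v,z in L: r[n]=w2v(back(s,ou+u/k-.4,ov+v/k-.4,z)); print(f,n,r[n].round(2))
    return r
ev("wrist50",5.2,230,75,[("ff_t",153,110,42.4),("ff_b",164,475,42.4),("fb_t",219,112,42.4),("fb_b",227,478,42.4),("cf_t",238,88,51.2),("cf_b",246,497,51.2),("sc2",342,177,52),("sc1",343,426,52)])
im=pickle.load(open("wrist9.pkl","rb"))["pixels"][:,:,::-1][35:130,235:315]; cv2.imwrite("pics/w9d.png",cv2.resize((255*(im/255.)**1.6).astype(np.uint8),None,fx=6,fy=6,interpolation=cv2.INTER_CUBIC))
```

```text
wrist50 ff_t [ 19.53 128.99  42.4 ]
wrist50 ff_b [-23.9  128.43  42.4 ]
wrist50 fb_t [ 19.31 121.17  42.4 ]
wrist50 fb_b [-24.27 120.51  42.4 ]
wrist50 cf_t [ 21.7  118.75  51.2 ]
wrist50 cf_b [-25.06 118.    51.2 ]
wrist50 sc2 [ 12.06 106.86  52.  ]
wrist50 sc1 [-16.36 106.38  52.  ]
```

View pics/w9d.png

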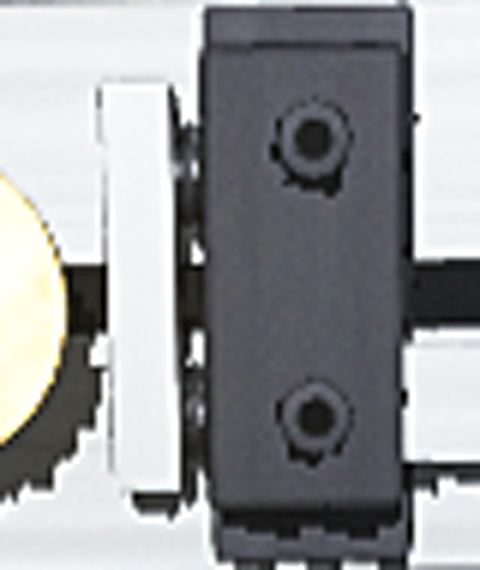

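Run:
```python
import pickle,cv2; from h import *
s=pickle.load(open("wrist9.pkl","rb"))
for n,u,v,z in [("ff_t",100,82,42.4),("ff_b",114,490,42.4),("fb_t",170,85,42.4),("fb_b",183,492,42.4),("cf_t",204,45,51.2),("cf_b",210,508,51.2),("sc2",314,139,52),("sc1",317,415,52)]: print(n,w2v(back(s,235+u/6-.4,35+v/6-.4,z)).round(2))
```

```text
ff_t [ 19.77 100.06  42.4 ]
ff_b [-23.63  99.43  42.4 ]
fb_t [19.49 92.33 42.4 ]
fb_b [-23.82  91.38  42.4 ]
cf_t [22.16 88.21 51.2 ]
cf_b [-25.25  87.92  51.2 ]
sc2 [12.95 76.48 52.  ]
sc1 [-15.2   75.92  52.  ]
```

Gap measures: face-to-carriage shrank by 1.34–1.45 mm of 3 mm, and the force estimate is 1.46 mm, so the face is about half-way in. Checking that nothing else moved.

Run:
```python
import cv2,numpy as np
a=cv2.imread("pics/top0.png");b=cv2.imread("pics/top50.png")
d=cv2.absdiff(a,b).max(2)
for n,(x,y) in {"spare":(160,216),"plug":(187,254),"ring":(183,188),"loupe":(146,226),"screwdr":(152,175),"gear":(432,193),"redA":(267,236),"redB":(295,237)}.items():
    print(n,d[y-12:y+12,x-12:x+12].mean().round(1),d[y-12:y+12,x-12:x+12].max())
```

```text
spare 2.8 11
plug 2.5 8
ring 2.0 7
loupe 2.9 12
screwdr 2.8 11
gear 2.6 8
redA 18.8 139
redB 74.0 141
```

View pics/top50.png

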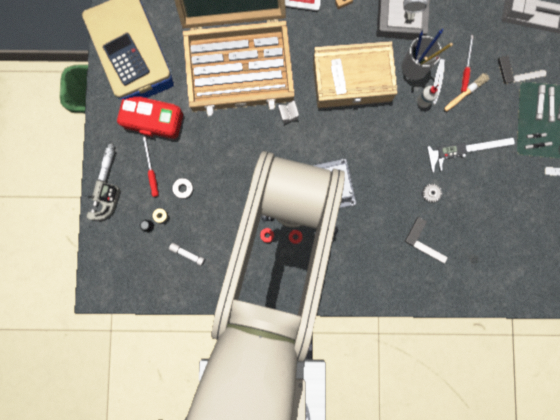

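The top view shows every bystander unchanged, and the red ones at (267,235) and (295,237) differ only by the arm's shadow. Raising clear, one last look, then handing in.

```bash
python3 -m jog '[{"tx":-0.05,"ty":0,"tz":-0.15,"ax":0,"ay":0,"az":0,"hand":0.5},{"tx":-0.1,"ty":0,"tz":-0.3,"ax":0,"ay":0,"az":0,"hand":0.5},{"tx":-0.1,"ty":0,"tz":-0.4,"ax":0,"ay":0,"az":0,"hand":0.5},{"tx":-0.1,"ty":0,"tz":-0.4,"ax":0,"ay":0,"az":0,"hand":0.5},{"tx":-0.1,"ty":0,"tz":-0.4,"ax":0,"ay":0,"az":0,"hand":0.5}]'
python3 st.py wrist:wrist51
python3 - <<'E'
import cv2
im=cv2.imread("pics/wrist51.png")[60:260,150:470]; cv2.imwrite("pics/w51c.png",cv2.resize(im,None,fx=2.5,fy=2.5,interpolation=cv2.INTER_CUBIC))
E
```

```text
time: 32.58
tool_pos: [499.5, -71.1, 359.6]
tcp_rot: [179.9, -0.2, 11.4]
ft_force: [-0.6, 0.3, -1.0]
finger_gap: 42.6
32.5833 tcp vise [-76.5 114.4 359.6] [179.9  -0.2  11.4] F vise [-0.5  0.4 -1. ] 42.6
th 0.981 rad 56.2 deg r 137.7  Ftang(on tool) -0.9 Frad -0.1
```

View pics/w51c.png

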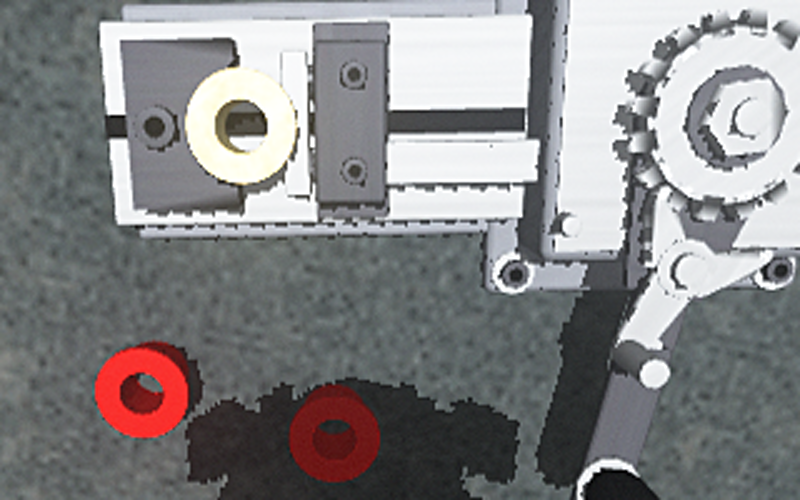

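The bush at (240,125) stands upright in the V with the face at (295,125) against it. The pawl tail at (650,360) is on the closing side, and nothing touches the robot.

```bash
python3 -c "
from bench import *
print(hand_in())"
```

```text
the job is handed in; nothing more can be done
None
```

The bush is clamped in the V jaw with the sprung face about half-way in, and I handed the job in at about 32.6 s. I got there by pushing the pawl's post over to the closing side and then working the lever. The robot was clear of everything, and no verdict was reported.

**Last checks**
- **Squeeze:** the static force at the grip was 15.6 N, against about 8.8 N running free. That is +6.8 N, or roughly 1.46 mm of face travel. The view from above the jaws gave 1.32–1.45 mm of the 3 mm.
- **Pawl:** it read about +0.3 rad, which is the closing side.
- **Bystanders:** the six listed ones look unchanged in the top view. The two red look-alikes sit at the same pixels but are in the arm's shadow.

**What did not agree**
- **Return strokes:** they peaked at about 11 N instead of the stated 1 N. The pictures suggest the second, fast return pulled the carriage back about 3 mm, so I made the later ones slowly.
- **Lever on release:** it sprang back from about 25° to about 11°. The carriage and jaw face stayed where they were.
- **Squeeze by lever angle:** the lever angle alone suggested up to about 2.5 mm of squeeze. I judged by the force and the pictures instead. Single picture readings varied by about 0.25 mm, and one poorer view ran up to 1.85 mm.

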